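# Pack the market case and screw its strap eye home with the turning bar

## Robot

A 7-joint arm with a two-finger parallel gripper is mounted at the origin on a cart in front of the work surface, level with it; the furniture and walls round the work are solid. World frame = base frame: x ahead of the robot, y to its left, z up, the work surface at z = 0. Lengths are in mm, angles in rad, forces in N, time in s.
With the tool pointing down it reaches from about 400 to 850 mm from the base axis. Payload 10.4 kg.
Tool frame: the origin (TCP) lies at the very end of the fingers, on their centre line; the grasp point (between the pads) lies 19 mm behind it; z points along the fingers, y is the direction in which the jaws open and shut (so a half turn about z gives the same grasp; the last joint's range is limited). The gripper opens to 87 mm and grips with 3 to 60 N. Pads are 19 mm wide; open, the fingers measure 117 mm over their backs; the gripper's body (75 mm by 190 mm) begins 51 mm behind the grasp point.
Start: joints at [-0.023, 0.332, -0.065, 1.46, 0.022, 1.35, -0.088], TCP at [625.022, 0.018, 222.576] pointing down, gripper open.
Joint ranges: [-2.6, 2.6], [-0.5, 2.12], [-1.47, 1.34], [0.16, 2.42], [-1.27, 4.41], [0.06, 2.06], [-2.6, 2.6]. Speed limits (rad/s): [2.22, 2.22, 2.79, 2.79, 3.14, 3.14, 3.14].

## Interface

Orientations are given as a unit quaternion [x, y, z, w].
In Python, from workcell import readout, imaging, arm gives the robot as it stands.
- The arm moves only by the tool servo_tool, never from a script. Its argument "moves" is one flat list of numbers, 7 for each row, row after row: the opening, from 0 (shut) to 1 (fully open), then the shift along the world's x, y, z in mm, then the turn, a rotation vector about the world's x, y, z in degrees. A call has 1 to 10 rows; each row shifts and turns the pose as measured when the row begins; what a row does not reach is not made up. A row lasts 1/10 s, in which the tool goes at most 50 mm and 8.59 degrees, less where a joint would pass 70% of its speed; a pose out of reach is approached as far as the arm can. A call is refused whole if a number of a shift passes 50 or a number of a turn 8.59, either way. A call with a gripper value outside its range is refused whole. The fingers move at their own pace and stop on an object; "squeeze" is the grip in N (left out, the last holds). Time passes only in rows, so rows that do not move let the fingers close. It gives the time, the measured TCP pose, the force and the opening at its end, in the units of the state.
- readout.sense(): the state, without advancing time (a new reading comes with each control period).
- imaging.camera(name): name is "scene" or "side" or "wrist"; returns the picture (400x640x3 uint8, blue, green, red); there is no depth.
- imaging.camera_model(name): a dict with "fx", "fy", "cx", "cy" (pixels), "position" and "orientation" of the camera in the world; the wrist camera has in their place "mount" (4x4, takes a point from camera to tool coordinates, whose origin is the TCP and whose axes are the flange's). Camera axes: x right, y up, looking along -z (the intrinsics and any distortion apply to the point x, -y, -z); pixel columns grow to the right and rows downward; lengths in mm; the calibration is good to about 2 mm. A picture is of the moment at which its call begins: read the wrist's pose just before it. camera_model takes no time and is no camera call.
- arm.sign_off(): hands the job in, once; it reports no verdict.
Trained networks look in the newest picture that a camera, given by its name, has taken for a name from the list of things; names that differ only in an ending like _2 or _b are one class to them, and where a whole thing is asked for, a point or a joint stands for the part that bears it (a point fixed in the world has none). Each returns a list of dicts, best first, with "p" (0 to 1); they miss things now and then, are a little off and sometimes report something else, mostly with a low value. They report only what shows in the picture. A call takes as long as a camera call.
- imaging.find_in(camera, query): "location" ([column, row] in pixels, amid what is visible of it).
The state is a dict: "time_s": time; "qpos": joint angles; "joint_vel": joint speeds; "effort": joint torques, N m; "eef_pos": TCP position; "tcp_rot": TCP orientation; "contact_force": force on the tool from outside, world axes, zero at the start; "torque": the same for the moment, N m; "gripper_width": finger opening in mm.
Only numpy, scipy, OpenCV 4.12 (cv2) and the standard library are available. Lean on these libraries where they do the work, as an engineer would, in place of code of your own. Each camera call takes 0.05 s, during which the arm holds its last target.

## Task

Get the market case ready to carry: swing its top tray up and over to the back, lay every soap bar from the table in the compartment underneath, and swing the tray down shut. Then, with the loaded case closed, slide the steel shaft of the turning bar through the loop of the loose brass strap eye and turn the eye clockwise (seen from above) until it is screwed fully home, using the bar and never your fingers on the eye. Finally stand the bar in the blue tool cup, shaft down and handle up, and leave the candles and the dog figure where they are.

Things in the scene. Friction and masses are not known exactly. Their poses are not given: they have to be found in the camera images.
- case: Wooden case, fixed, 137 x 244 mm; origin on the table under its centre, x from front to back (the tray swings that way), y along its length, z up. Wall tops at 72 mm, front and back walls 9 mm thick. End boards 26 mm thick, each with an ear 46 mm wide in x rising to 126 mm at y = +-103 mm; a brass strap eye stands on each ear: the +y one is home, the -y one (strap_eye) loose.
- case_floor (a point): Centre of the compartment's inner floor, 12 mm above the table, axes as case. Floor 105 (x) by 180 (y) mm, walls 60 mm high above it, covered by the tray while that is shut; flat steel tray arms take 8 mm at each y end. Two soap bars fit side by side, 75 mm sides along y, centres at y = -41 and +41 mm; a third lies flat on top of them, below the shut tray.
- tray_arm (a joint): Swing of the tray, rad: 0 = shut on the box, 2.0 = over to the back against a stop, where it stays; let go below about 1.1 it falls shut. It stays level; at q it has moved 0.103*(cos(0.436)-cos(0.436+q)) m along case x and 0.103*(sin(0.436+q)-sin(0.436)) m up. Tray 123 (x) by 164 (y) by 33 mm, 0.5 kg with its arms and three fixed tealights.
- tray_grip (a point): Middle of the top edge of the tray's handle, an upright dark board 12 mm thick (case x) and 80 mm long (case y), free for 40 mm below this edge on both sides, to be pinched from above. Tray shut: 130.5 mm above the table, 20 mm in front of the case's centre. Axes parallel to case.
- strap_eye (a joint): Turn of the loose strap eye, rad: grows as it turns clockwise seen from above; 2.0 = home, hard stop, its collar on the brass plate. Starts between 0.05 and 0.45; stiff (about 0.08 N m), stays where it is left, sinks 5 mm a turn. At q the loop's x axis has yaw 2.44 - q from case x.
- eye_loop (a point): Centre of the loose strap eye's loop, about 150 mm above the table, on the eye's upright turning axis. Its level x axis is the axis of the round loop, along which the bar goes through, from either side; z up. Brass ring, 14.4 mm inner and 25 mm outer diameter, 10 mm long in x; the bar turns about 0.4 rad in it before it bites.
- bar: Turning bar: square light wooden handle 16 x 16 x 80 mm and round steel shaft 9 mm in diameter, 120 mm long. Origin on the axis where handle meets shaft, 8 mm above the table as it lies; x points along the shaft (tip at x = +120 mm, handle x = -80 to 0). 0.10 kg, centre of mass 27 mm along the shaft. Starts lying on the table left of the case.
- bar_tip (a point): Rounded end of the bar's steel shaft.
- tool_cup: Blue ceramic cup, fixed to the table, 95 mm high, 80 mm across the rim outside, wall 4 mm, narrowing slightly to the foot; origin under its centre, on the table.
- soap_a: Wrapped soap bar, cream-white, a box 50 (its x) by 75 (its y) by 26 mm high, origin at the centre of its underside. 0.1 kg.
- soap_b: Wrapped soap bar, green, same size; starts on top of soap_a. May be absent.
- soap_c: Wrapped soap bar, pink, same size, on the table. May be absent.
- candle_floral: Candle in a dark floral pot, 70 mm across, 99 mm high, origin under its centre; bystander, leave alone.
- candle_block: Candle in a blue and white pot, 70 mm across, 98 mm high, origin under its centre; bystander, leave alone.
- dog_black: Small black dog figure, 59 x 35 x 66 mm, origin under its centre; bystander, leave alone.

How it is judged:
By the outcome, as a careful person would: the job done as asked, in the order asked, and still so for the second after the job is handed in, with the robot touching nothing.
Of soap_b, soap_c only 1 to 2 are there at a start; the rules pass over those that are not, and their reading is None.
At some moment in a run one of soap_a, soap_c may be knocked a few centimetres aside while the robot is not near it.
It also fails if it takes over 208 s, if anything falls off the work surface, if the arm or the gripper's body presses on something with over 40 N, if the wrist force passes 120 N, or if a joint passes its speed limit or range.

## Working session

There is one attempt and no reset: what is moved stays moved. The work goes in short steps, Python scripts to look and compute and a tool call to move; the robot and the scene stay as the last step left them, time stands still between calls to the robot, and variables do not carry over. Pictures are saved under pics/ and viewed, and the job is handed in when it is done.

Besides the shell and the picture viewer there is one more tool, called after ">>>" by a JSON object that holds its "fn" and its "kwargs", one argument or row to a line. servo_tool: Moves the arm, as the interface text tells. Its arguments: {"type":"object","properties":{"moves":{"type":"array"},"squeeze":{"type":"number"}},"required":["moves"]}

```bash
ls; mkdir -p pics; python3 - <<'E'
from workcell import readout, imaging, arm
import cv2
print(readout.sense())
for n in ["scene","side","wrist"]:
    im=imaging.camera(n); cv2.imwrite(f"pics/{n}0.png",im); print(n,imaging.camera_model(n))
E
```

```text
pics
{'time_s': 0.0, 'qpos': array([-0.02258207,  0.33289765, -0.06474558,  1.46092786,  0.02158105,
        1.34987009, -0.08850676]), 'joint_vel': array([ 7.55866770e-04,  6.34711975e-04,  2.90480458e-04,  5.60120830e-04,
       -3.98402040e-04,  5.76213881e-05,  1.63078347e-03]), 'effort': array([-1.20520472e-04, -6.23245955e+01,  2.44190963e-02, -3.89891267e+01,
       -6.13984605e-02,  3.97891912e-02,  1.87085252e-04]), 'eef_pos': array([6.24625736e+02, 1.79295273e-02, 2.21744360e+02]), 'tcp_rot': array([ 7.07094253e-01,  7.07118959e-01, -5.08358038e-04, -4.87268517e-04]), 'contact_force': array([ 0.25716702, -0.06603133, -0.15473021]), 'torque': array([-0.04161749, -0.03845025,  0.05014234]), 'gripper_width': 87.06211330320312}
scene {'fx': 397.49311609724253, 'fy': 397.49311609724253, 'cx': 318.6742433799439, 'cy': 208.75605508711723, 'position': array([ 72.77500575, 770.22367742, 906.09105554]), 'orientation': array([-0.1097014 ,  0.35254673,  0.88708476, -0.27705061])}
side {'fx': 496.44671845591955, 'fy': 496.44671845591955, 'cx': 315.103906074642, 'cy': 198.63877426465893, 'position': array([ 139.0335212 ,  739.08255083, 1267.16285462]), 'orientation': array([-0.07042682,  0.2526842 ,  0.92549684, -0.27321486])}
wrist {'fx': 356.52690479766864, 'fy': 356.52690479766864, 'cx': 316.4316244031161, 'cy': 200.2307773301819, 'mount': array([[-1.15288564e-03,  9.61141946e-01,  2.76052223e-01,
         7.48991370e+01],
       [ 9.99999241e-01,  9.88094884e-04,  7.36039442e-04,
        -2.95794542e-01],
       [ 4.34672593e-04,  2.76052862e-01, -9.61142356e-01,
        -1.60331220e+02],
       [ 0.00000000e+00,  0.00000000e+00,  0.00000000e+00,
         1.00000000e+00]])}
```

View pics/scene0.png

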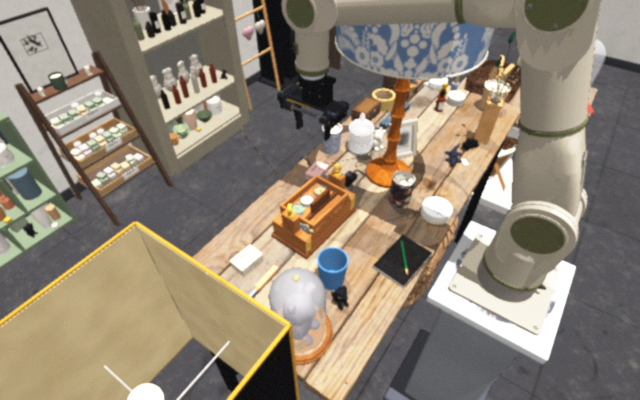

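View pics/side0.png

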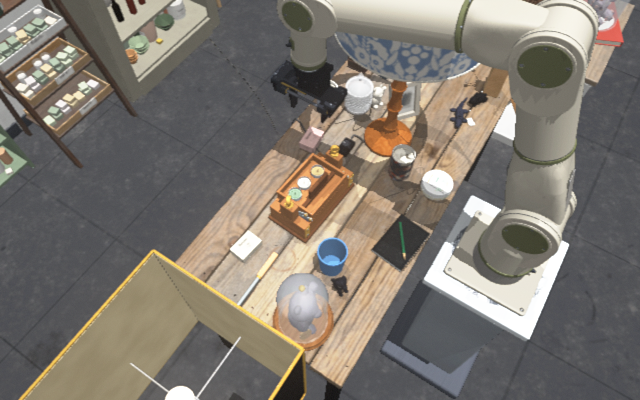

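View pics/wrist0.png

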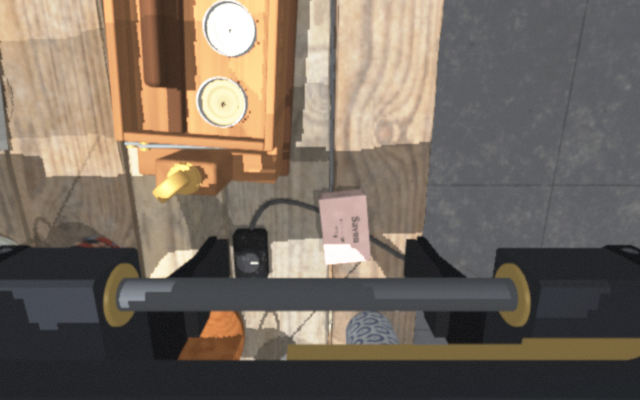

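The case is in the middle, with the pink soap near its −y end and the white soap and bar on its +y side. There is no green soap in view.

```bash
cat > h.py <<'E'
import numpy as np, cv2
from scipy.spatial.transform import Rotation as R
from workcell import readout, imaging, arm
def cam(n, st=None):
    m=imaging.camera_model(n)
    K=(m['fx'],m['fy'],m['cx'],m['cy'])
    if n=='wrist':
        st=st or readout.sense()
        Rt=R.from_quat(st['tcp_rot']).as_matrix(); M=np.array(m['mount'])
        return K, Rt@M[:3,:3], Rt@M[:3,3]+st['eef_pos']
    return K, R.from_quat(m['orientation']).as_matrix(), np.array(m['position'])
def ray(c,uv):
    K,Rm,p=c
    d=np.array([(uv[0]-K[2])/K[0],-(uv[1]-K[3])/K[1],-1.0]); return p,Rm@d
def onz(c,uv,z):
    p,d=ray(c,uv); return p+d*(z-p[2])/d[2]
def proj(c,P):
    K,Rm,p=c; q=Rm.T@(np.asarray(P,float)-p); return np.array([K[2]+K[0]*q[0]/-q[2], K[3]+K[1]*q[1]/q[2]])
def tri(obs):
    A=np.zeros((3,3));b=np.zeros(3)
    for c,uv in obs:
        p,d=ray(c,uv); d=d/np.linalg.norm(d); M=np.eye(3)-np.outer(d,d); A+=M;b+=M@p
    return np.linalg.solve(A,b)
def crop(im,u0,v0,u1,v1,s,fn):
    cv2.imwrite(fn,cv2.resize(im[v0:v1,u0:u1],None,fx=s,fy=s,interpolation=cv2.INTER_CUBIC))
def S():
    s=readout.sense(); print('t',round(s['time_s'],2),'pos',s['eef_pos'].round(1),'rotm x',R.from_quat(s['tcp_rot']).as_matrix().round(3).tolist(),'F',s['contact_force'].round(1),'w',round(s['gripper_width'],1),'q',s['qpos'].round(2)); return s
E
python3 - <<'E'
from h import *
st=readout.sense()
zs=dict(case=72,tray_grip=130,eye_loop=150,bar=8,bar_tip=4.5,tool_cup=50,soap_a=13,soap_c=13,candle_floral=50,candle_block=50,dog_black=30)
ims={n:imaging.camera(n) for n in ['scene','side','wrist']}
for n in ims:
  c=cam(n,st)
  for q in (['case','tray_grip','eye_loop','bar','bar_tip','tool_cup','soap_a','candle_floral','candle_block','dog_black'] if n!='wrist' else ['eye_loop','soap_a','tray_grip']):
    for r in imaging.find_in(n,q)[:3]:
      if r['p']>.2: print(n,q,np.round(r['location']),round(r['p'],2),onz(c,r['location'],zs[q]).round(0))
crop(ims['side'],220,120,380,360,2.5,'pics/sidec.png')
crop(ims['scene'],210,140,410,340,3,'pics/scenec.png')
print(readout.sense()['time_s'])
E
```

```text
scene case [311. 212.] 0.68 [530. 147.  72.]
scene tray_grip [312. 203.] 0.56 [516. 162. 130.]
scene eye_loop [336. 170.] 0.41 [523.  30. 150.]
scene bar [264. 279.] 0.52 [527. 367.   8.]
scene bar [338. 169.] 0.51 [ 606. -117.    8.]
scene bar_tip [264. 278.] 0.54 [532. 364.   4.]
scene bar_tip [313. 201.] 0.37 [591.  53.   4.]
scene tool_cup [331. 267.] 0.64 [387. 260.  50.]
scene soap_a [246. 256.] 0.8 [614. 341.  13.]
scene soap_a [318. 172.] 0.55 [652. -62.  13.]
scene candle_floral [400. 190.] 0.6 [ 371. -106.   50.]
scene candle_block [331. 138.] 0.88 [ 692. -206.   50.]
scene dog_black [342. 295.] 0.61 [324. 302.  30.]
scene dog_black [399. 190.] 0.42 [ 380. -125.   30.]
side tray_grip [311. 189.] 0.94 [519. 153. 130.]
side eye_loop [311. 189.] 0.66 [512. 164. 150.]
side eye_loop [336. 148.] 0.62 [527.  14. 150.]
side bar [262. 270.] 0.77 [530. 380.   8.]
side bar [331. 253.] 0.53 [401. 234.   8.]
side bar_tip [245. 244.] 0.54 [617. 342.   4.]
side tool_cup [332. 254.] 0.86 [388. 252.  50.]
side tool_cup [312. 186.] 0.26 [546. 103.  50.]
side soap_a [314. 140.] 0.96 [648. -65.  13.]
side soap_a [245. 246.] 0.56 [609. 348.  13.]
side candle_floral [398. 164.] 0.82 [ 377. -103.   50.]
side dog_black [343. 284.] 0.55 [322. 302.  30.]
wrist eye_loop [177. 184.] 0.77 [531.  20. 150.]
wrist tray_grip [197.  69.] 0.71 [545.  93. 130.]
1.45
```

View pics/sidec.png

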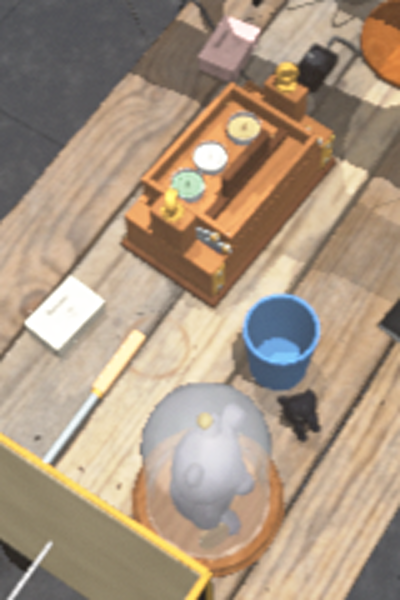

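View pics/scenec.png

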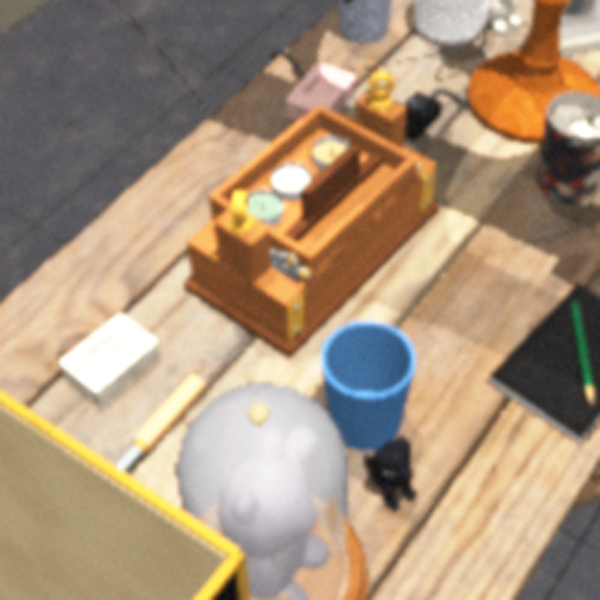

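>>> {"fn": "servo_tool", "kwargs": {
  "moves": [1,-15,30,30,0,0,0,1,-15,30,30,0,0,0,1,-15,30,30,0,0,0,1,-15,30,30,0,0,0,1,-15,30,30,0,0,0,1,-5,10,10,0,0,0,1,0,0,0,0,0,0]
}}

```text
time_s: 2.15
eef_pos: [539.3, 163.3, 387.0]
tcp_rot: [0.708, 0.706, -0.001, -0.001]
contact_force: [-0.6, -0.4, -0.8]
gripper_width: 87.3
```

```bash
python3 - <<'E'
from h import *
st=S(); im=imaging.camera('wrist'); cv2.imwrite('pics/w1.png',im)
c=cam('wrist',st)
for q in ['eye_loop','soap_a','tray_grip','bar','tool_cup']:
  for r in imaging.find_in('wrist',q)[:2]: print(q,r['p'],r['location'])
E
```

```text
t 2.15 pos [539.3 163.3 387. ] rotm x [[0.003, 1.0, -0.002], [1.0, -0.003, -0.0], [-0.0, -0.002, -1.0]] F [-0.6 -0.4 -0.8] w 87.3 q [-0.23  0.17 -0.17  1.32  0.03  1.65 -0.4 ]
eye_loop 0.61 [308.5, 272.6]
soap_a 0.66 [385.1, 270.7]
soap_a 0.57 [368.4, 22.0]
tray_grip 0.7 [316.0, 185.3]
bar 0.65 [305.0, 16.3]
bar 0.29 [312.3, 179.0]
tool_cup 0.72 [188.0, 76.3]
```

View pics/w1.png

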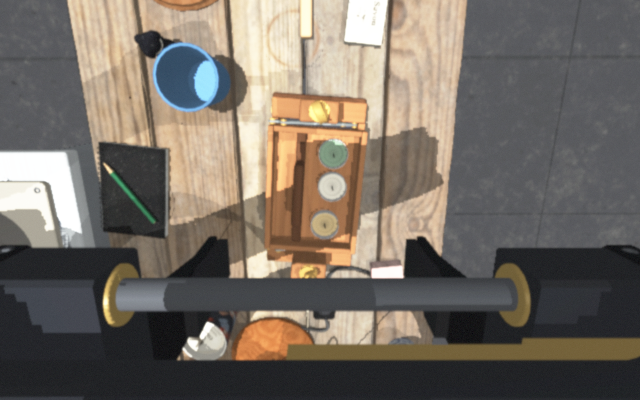

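Wrist view shows the case with its length along image vertical: eyes at about (319,111) and (306,271), handle at (299,195).

```bash
python3 - <<'E'
from h import *
im=cv2.imread('pics/w1.png'); crop(im,250,80,390,290,3.8,'pics/w1c.png')
E
```

```text
(no output)
```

View pics/w1c.png

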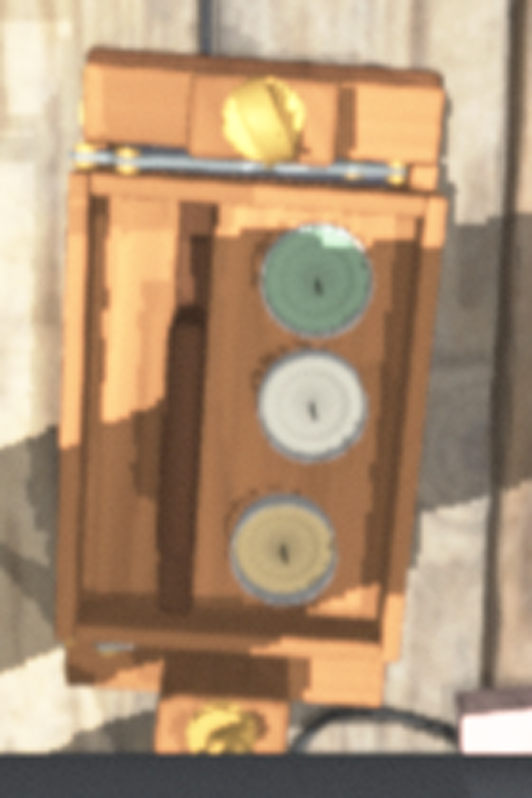

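```bash
cat >> h.py <<'E'
def case_T(x,y,yaw):
    def f(P): 
        P=np.atleast_2d(np.asarray(P,float)); c,s=np.cos(yaw),np.sin(yaw)
        return np.c_[x+c*P[:,0]-s*P[:,1], y+s*P[:,0]+c*P[:,1], P[:,2]]
    return f
def rect(x0,x1,y0,y1,z): return [[x0,y0,z],[x1,y0,z],[x1,y1,z],[x0,y1,z]]
def overlay(im,c,f,polys,s,u0,v0,u1,v1,fn):
    o=cv2.resize(im[v0:v1,u0:u1],None,fx=s,fy=s,interpolation=cv2.INTER_CUBIC)
    for pl,col in polys:
        px=np.array([(proj(c,p)-[u0,v0])*s+s/2 for p in f(pl)])
        cv2.polylines(o,[px.round().astype(int)],True,col,1,cv2.LINE_AA)
    cv2.imwrite(fn,o)
CP=[(rect(-68.5,68.5,-122,122,72),(255,0,0)),(rect(-23,23,-116,-90,126),(0,0,255)),(rect(-23,23,90,116,126),(0,0,255)),(rect(-26,-14,-40,40,130.5),(0,255,0)),(rect(-68.5,68.5,-122,122,0),(255,255,0)),
 (rect(-1,1,-104,-102,150),(255,0,255)),(rect(-1,1,102,104,150),(255,0,255))]
E
python3 - <<'E'
from h import *
st=readout.sense(); c=cam('wrist',st)
a=onz(c,(319.2,111.6),149);b=onz(c,(308.4,273.4),152)
print(a,b,np.linalg.norm(a-b)); m=(a+b)/2; d=a-b; yaw=np.arctan2(-d[0],d[1]); print(m,yaw)
im=cv2.imread('pics/w1.png'); overlay(im,c,case_T(m[0],m[1],yaw),CP,4,250,80,390,285,'pics/ov1.png')
E
```

```text
[541.35353043 220.22856753 149.        ] [526.88232251  29.02432581 152.        ] 191.77454969537783
[534.11792647 124.62644667 150.5       ] -0.07554053857011996
```

View pics/ov1.png

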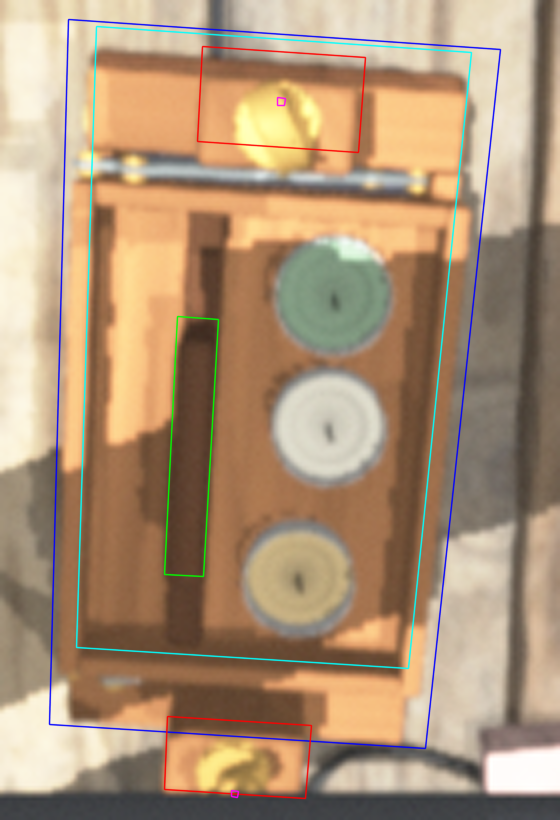

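>>> {"fn": "servo_tool", "kwargs": {
  "moves": [1,-4,-32,0,0,0,0,1,-4,-32,0,0,0,0,1,-2,-32,0,0,0,0,1,0,0,0,0,0,0]
}}

```text
time_s: 2.85
eef_pos: [529.5, 57.6, 379.8]
tcp_rot: [0.711, 0.703, -0.006, -0.003]
contact_force: [0.4, 0.5, -0.1]
gripper_width: 87.1
```

```bash
python3 - <<'E'
from h import *
st=S(); im=imaging.camera('wrist'); cv2.imwrite('pics/w2.png',im)
c=cam('wrist',st)
CP[0]=(rect(-61.5,61.5,-116,116,72),(255,0,0))
overlay(im,c,case_T(534,118,-.0755),CP,3.6,240,10,400,230,'pics/ov2.png')
E
```

```text
t 2.85 pos [529.5  57.6 379.8] rotm x [[0.011, 1.0, -0.013], [1.0, -0.011, -0.004], [-0.004, -0.013, -1.0]] F [ 0.4  0.5 -0.1] w 87.1 q [-0.11  0.11 -0.09  1.41  0.01  1.64 -0.21]
```

View pics/ov2.png

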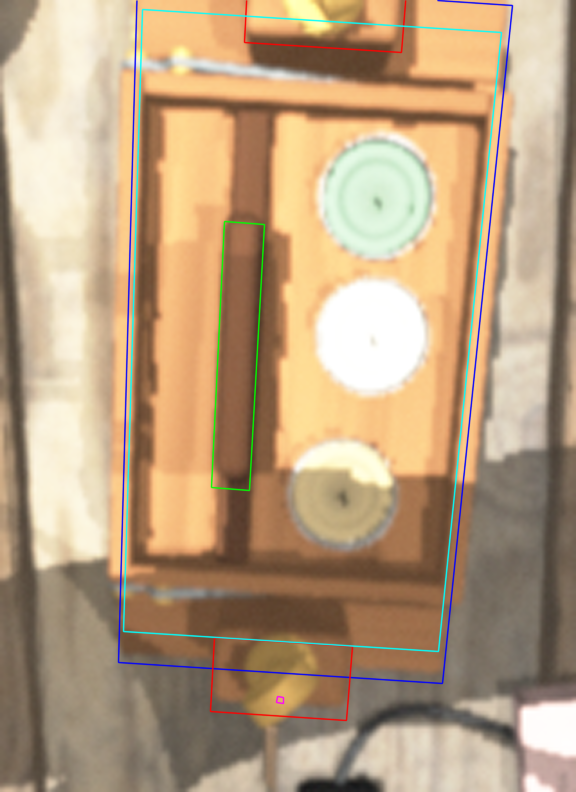

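View pics/w2.png

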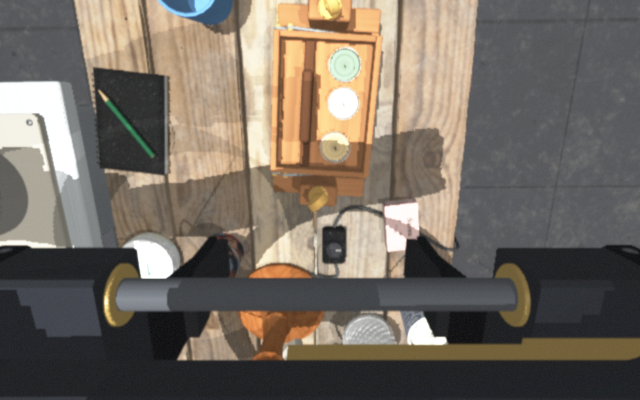

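```bash
python3 - <<'E'
from h import *
st=S(); c=cam('wrist',st)
for uv in [(225,480),(257,240),(241,360)]: print(onz(c,np.array(uv)/3.6+[240,10],130.5).round(1))
E
```

```text
t 2.9 pos [529.4  60.1 379.6] rotm x [[0.009, 1.0, -0.014], [1.0, -0.009, -0.003], [-0.003, -0.014, -1.0]] F [-0.2  0.9  0.2] w 87.3 q [-0.11  0.11 -0.1   1.41  0.01  1.64 -0.22]
[509.8  84.5 130.5]
[521.  156.4 130.5]
[515.5 121.4 130.5]
```

>>> {"fn": "servo_tool", "kwargs": {
  "moves": [0.45,-4,20,-40,0,-0.8,-3.6,0.45,-4,20,-45,0,0,0,0.45,-4,20,-45,0,0,0,0.45,-3,2,-45,0,0,0,0.45,0,0,0,0,0,0,0.45,0,0,0,0,0,0]
}}

```text
time_s: 3.5
eef_pos: [512.9, 124.9, 198.7]
tcp_rot: [0.734, 0.68, -0.0, 0.001]
contact_force: [0.8, -0.0, 1.5]
gripper_width: 46.7
```

```bash
python3 - <<'E'
from h import *
st=S(); im=imaging.camera('wrist'); cv2.imwrite('pics/w3.png',im)
E
```

```text
t 3.5 pos [512.9 124.9 198.7] rotm x [[0.076, 0.997, 0.001], [0.997, -0.076, -0.001], [-0.001, 0.001, -1.0]] F [ 0.8 -0.   1.5] w 46.7 q [-0.18  0.14 -0.16  1.74  0.02  1.26 -0.42]
```

View pics/w3.png

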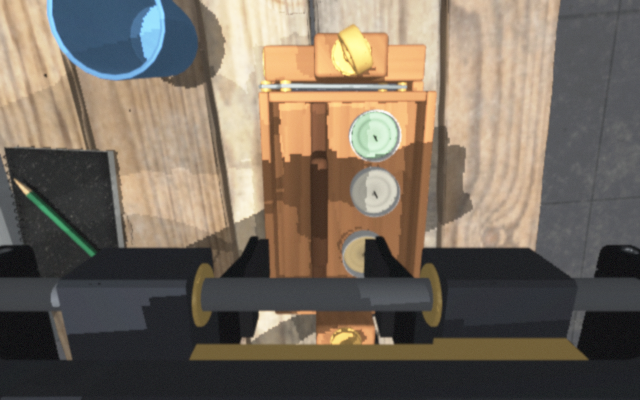

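The case lines up with the jaws, and the handle is centred between the fingers at column ~318.

>>> {"fn": "servo_tool", "kwargs": {
  "moves": [0.42,0.5,-3,-35,0,0,0,0.42,0,0,-35,0,0,0,0.42,0,0,-20,0,0,0,0.42,0,0,-5,0,0,0,0,0,0,0,0,0,0,0,0,0,0,0,0,0,0,0,0,0,0,0,0,0,0,0,0,0,0,0],
  "squeeze": 30
}}

```text
time_s: 4.35
eef_pos: [515.9, 122.7, 116.5]
tcp_rot: [0.735, 0.678, 0.002, 0.0]
contact_force: [-20.1, -1.0, 5.1]
gripper_width: 12.5
```

>>> {"fn": "servo_tool", "kwargs": {
  "moves": [0.42,0,0,0,0,0,0,0.42,0,0,-4,0,0,0,0.42,0,0,-6,0,0,0,0.42,0,0,-4,0,0,0,0.42,0,0,0,0,0,0]
}}

```text
time_s: 4.85
eef_pos: [518.5, 123.4, 106.7]
tcp_rot: [0.735, 0.678, 0.005, 0.002]
contact_force: [-0.3, -0.1, -0.3]
gripper_width: 35.3
```

>>> {"fn": "servo_tool", "kwargs": {
  "moves": [0.42,-3,-1,-3,0,0,0,0,0,0,0,0,0,0,0,0,0,0,0,0,0,0,0,0,0,0,0,0,0,0,0,0,0,0,0]
}}

```text
time_s: 5.35
eef_pos: [515.0, 122.2, 103.5]
tcp_rot: [0.735, 0.678, 0.005, 0.002]
contact_force: [-18.4, 0.8, 7.0]
gripper_width: 12.1
```

```bash
python3 - <<'E'
from h import *
st=S()
for q in [0.2*i for i in range(11)]:
  dx=103*(np.cos(.436)-np.cos(.436+q)); dz=103*(np.sin(.436+q)-np.sin(.436)); print(round(q,1),(dx*np.cos(-.075)).round(1),(dx*np.sin(-.075)).round(1),dz.round(1))
E
```

```text
t 5.35 pos [515.  122.2 103.5] rotm x [[0.08, 0.997, 0.009], [0.997, -0.08, 0.004], [0.005, 0.009, -1.0]] F [-18.4   0.8   7. ] w 12.1 q [-0.18  0.23 -0.16  1.86  0.04  1.05 -0.43]
0.0 0.0 -0.0 0.0
0.2 10.5 -0.8 17.7
0.4 24.2 -1.8 32.9
0.6 40.8 -3.1 45.1
0.8 59.4 -4.5 53.8
1.0 79.3 -6.0 58.6
1.2 99.8 -7.5 59.3
1.4 120.0 -9.0 55.9
1.6 139.2 -10.5 48.6
1.8 156.5 -11.8 37.5
2.0 171.3 -12.9 23.3
```

>>> {"fn": "servo_tool", "kwargs": {
  "moves": [0,5,-0.3,9,0,0,0,0,5.5,-0.4,8.7,0,0,0,0,6.5,-0.5,7.8,0,0,0,0,7.2,-0.5,7.4,0,0,0,0,8,-0.6,6.5,0,0,0,0,8.6,-0.7,5.7,0,0,0,0,9.2,-0.7,4.8,0,0,0,0,9.4,-0.7,3.9,0,0,0],
  "squeeze": 40
}}

```text
time_s: 6.15
eef_pos: [576.3, 117.8, 158.5]
tcp_rot: [0.734, 0.679, 0.002, -0.0]
contact_force: [1.7, 1.6, -14.6]
gripper_width: 11.6
```

>>> {"fn": "servo_tool", "kwargs": {
  "moves": [0,9.9,-0.7,2.9,0,0,0,0,10,-0.7,1.9,0,0,0,0,10.2,-0.7,0.9,0,0,0,0,10.3,-0.7,-0.2,0,0,0,0,10.2,-0.7,-1.2,0,0,0,0,10,-0.7,-2.2,0,0,0,0,9.8,-0.7,-3.2,0,0,0,0,9.4,-0.7,-4.1,0,0,0]
}}

```text
time_s: 6.95
eef_pos: [659.5, 112.0, 149.3]
tcp_rot: [0.734, 0.679, -0.002, -0.004]
contact_force: [-5.1, 2.1, -11.5]
gripper_width: 11.9
```

>>> {"fn": "servo_tool", "kwargs": {
  "moves": [0,8,-0.6,-5.2,0,0,0,0,8,-0.6,-6,0,0,0,0,7,-0.5,-6.7,0,0,0,0,3,-0.3,-3,0,0,0,0,0,0,0,0,0,0]
}}

```text
time_s: 7.45
eef_pos: [685.9, 110.2, 127.0]
tcp_rot: [0.734, 0.679, -0.004, -0.006]
contact_force: [-9.3, -0.7, 0.2]
gripper_width: 11.6
```

>>> {"fn": "servo_tool", "kwargs": {
  "moves": [0.4,0,0,0,0,0,0,0.4,0,0,0,0,0,0,0.4,0,0,10,0,0,0,0.4,0,0,40,0,0,0,0.4,-10,-10,45,0,0,0,0.5,-20,-10,45,0,0,0,0.5,-20,-20,40,0,0,0,1,-20,-10,0,0,0,0,1,0,0,0,0,0,0]
}}

```text
time_s: 8.35
eef_pos: [621.1, 56.9, 325.2]
tcp_rot: [0.735, 0.678, 0.005, 0.002]
contact_force: [0.7, -0.0, -0.7]
gripper_width: 52.0
```

```bash
python3 - <<'E'
from h import *
st=S(); im=imaging.camera('wrist'); cv2.imwrite('pics/w4.png',im)
for r in imaging.find_in('wrist','soap_a')[:3]: print(r)
E
```

```text
t 8.35 pos [621.1  56.9 325.2] rotm x [[0.081, 0.997, 0.011], [0.997, -0.081, 0.003], [0.004, 0.011, -1.0]] F [ 0.7 -0.  -0.7] w 52.0 q [-0.09  0.29 -0.09  1.3   0.03  1.54 -0.26]
{'location': [344.2, 237.8], 'p': 0.88}
```

View pics/w4.png

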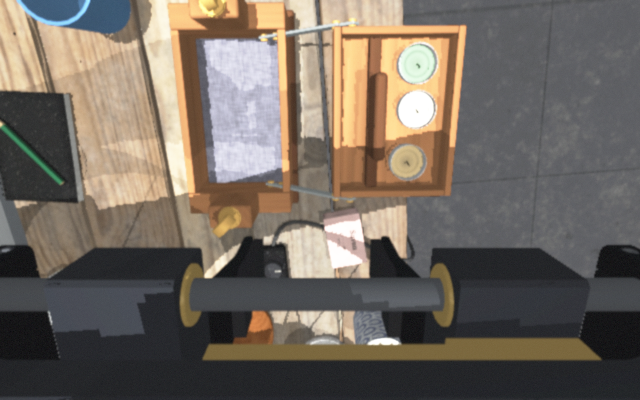

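```bash
python3 - <<'E'
from h import *
im=cv2.imread('pics/w4.png'); crop(im,290,190,410,290,6,'pics/w4c.png')
st=readout.sense(); c=cam('wrist',st)
ov=CP[:0]+[(rect(-52.5,52.5,-90,90,12),(0,255,0)),(rect(-61.5,61.5,-116,116,72),(255,0,0)),(rect(-23,23,-116,-90,126),(0,0,255)),(rect(-23,23,90,116,126),(0,0,255)),(rect(-52.5,52.5,-90,90,72),(0,255,255))]
overlay(im,c,case_T(533.5,118.5,-.0755),ov,3,150,0,350,250,'pics/ov4.png')
E
```

```text
(no output)
```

View pics/w4c.png

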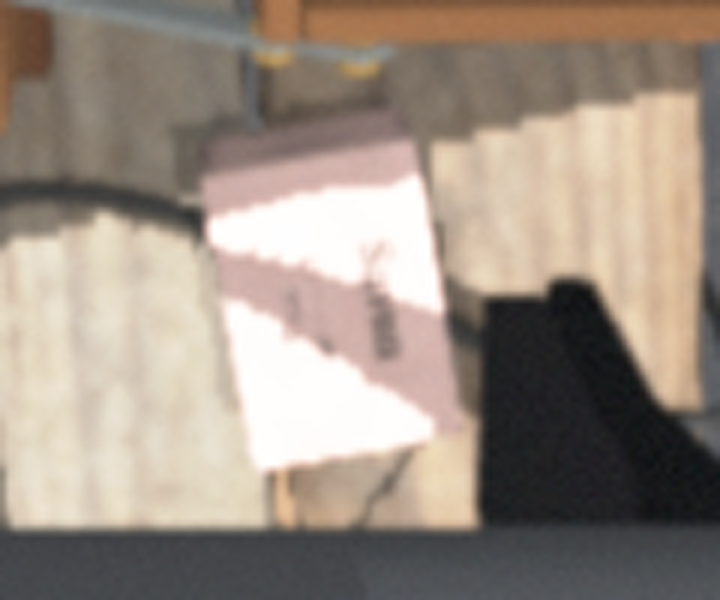

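View pics/ov4.png

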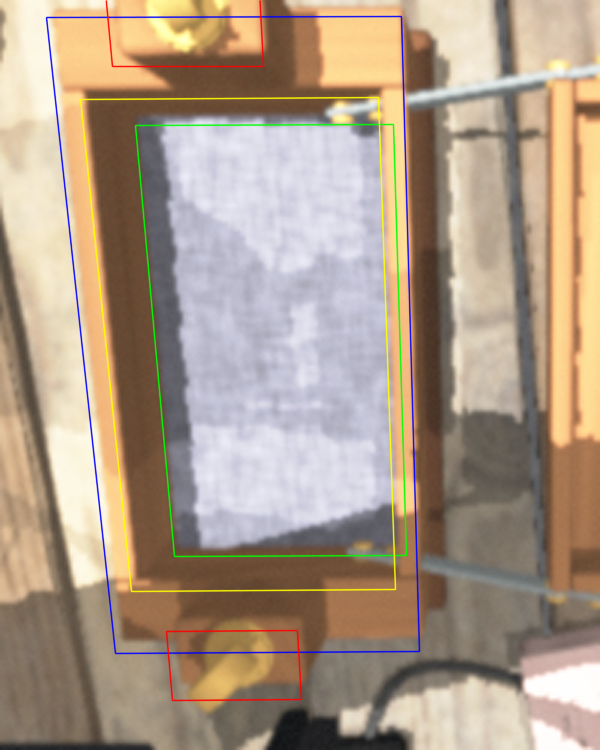

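```bash
python3 - <<'E'
from h import *
st=S(); c=cam('wrist',st)
P=np.array([onz(c,np.array(p)/6+[290,190],26) for p in [(203,180),(413,142),(462,420),(258,470)]])[:,:2]
print(P.round(1),P.mean(0)); print([np.linalg.norm(P[i]-P[i-1]).round(1) for i in range(4)])
d=(P[0]-P[3]+P[1]-P[2]); print('long yaw',np.degrees(np.arctan2(-d[0],d[1])))
d=(P[1]-P[0]+P[2]-P[3]); print('short yaw',np.degrees(np.arctan2(d[1],d[0])))
E
```

```text
t 8.45 pos [622.4  58.3 324.2] rotm x [[0.079, 0.997, 0.01], [0.997, -0.08, 0.004], [0.005, 0.01, -1.0]] F [-0.1  0.3  0.3] w 60.0 q [-0.09  0.3  -0.09  1.3   0.03  1.54 -0.26]
[[628.1 -25.8]
 [675.9 -20.8]
 [684.1 -90.1]
 [635.6 -98.9]] [655.90838578 -58.88524407]
[np.float64(73.4), np.float64(48.2), np.float64(69.8), np.float64(49.3)]
long yaw 6.272606120541125
short yaw 8.148593898341632
```

```bash
python3 - <<'E'
from h import *
c=cam('scene');d=cam('side')
b=onz(c,(388,172),0); b2=onz(d,(388,137),0); print(b,b2)
for z in (200,250,300,350,400): print(z,proj(c,[b2[0],b2[1],z]).round(),proj(d,[b2[0],b2[1],z]).round(), proj(c,[b2[0]+120,b2[1],z]).round(), proj(c,[b2[0],b2[1]+120,z]).round())
E
```

```text
[ 461.60053617 -211.53165054    0.        ] [ 461.77182954 -210.79231726    0.        ]
200 [396. 123.] [397.  94.] [362. 111.] [377. 143.]
250 [399. 109.] [400.  82.] [364.  97.] [379. 128.]
300 [401.  94.] [403.  68.] [365.  82.] [381. 113.]
350 [404.  78.] [406.  54.] [366.  66.] [383.  97.]
400 [407.  61.] [409.  39.] [368.  49.] [386.  79.]
```

```bash
python3 - <<'E'
from h import *
for n in ['scene','side']:
    im=imaging.camera(n); crop(im,220,0,620,300,2,f'pics/{n}5.png')
E
```

```text
(no output)
```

View pics/scene5.png

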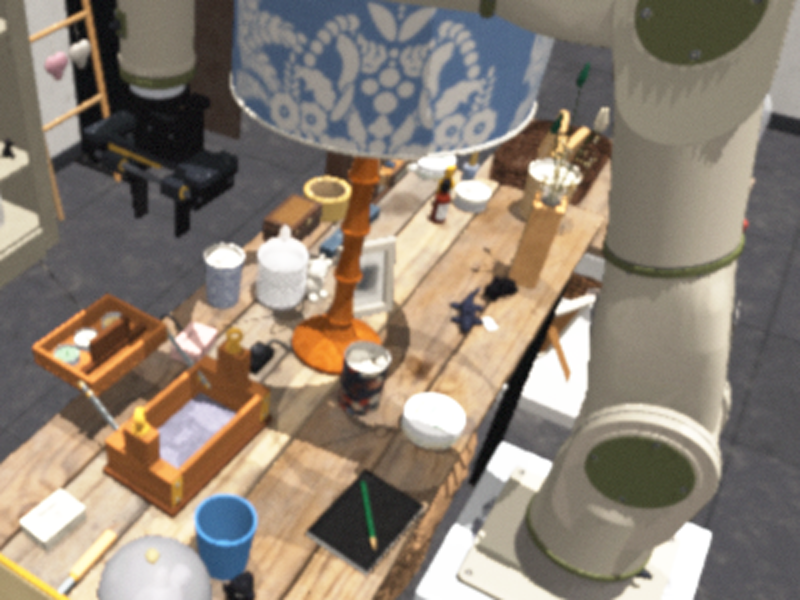

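View pics/side5.png

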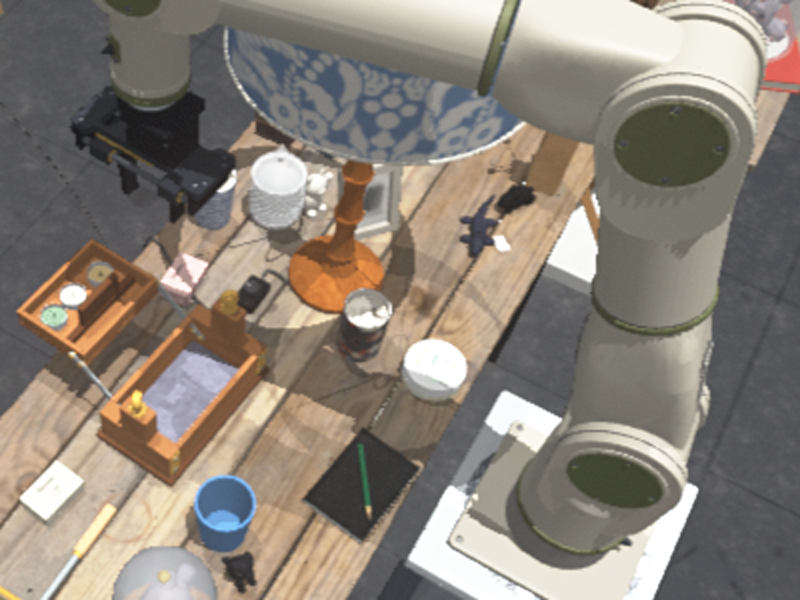

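```bash
python3 - <<'E'
from h import *
from scipy.optimize import least_squares
c=cam('scene');d=cam('side')
so=[(336,44),(350,59),(380,71),(420,76),(460,69),(486,55)]; do=[(335,37),(350,55),(380,71),(420,79),(460,73),(480,64)]
def f(p,full=False):
    z,r,x,y=p; o=[]
    th=np.linspace(0,2*np.pi,181)
    for cc,pts in ((c,so),(d,do)):
        Q=np.array([proj(cc,[x+r*np.cos(t),y+r*np.sin(t),z]) for t in th])
        o+=[np.linalg.norm(Q-q,axis=1).min() for q in pts]
    return np.r_[o]
s=least_squares(f,[400,180,462,-211]);print(s.x,s.fun.round(1))
E
```

```text
[ 462.42689644  194.21975561  461.74817892 -205.36450702] [0.5 0.8 0.8 0.9 2.1 0.2 1.2 0.4 1.8 1.2 0.8 1.9]
```

```bash
cat >> h.py <<'E'
def FK(q,p):
    S_,L1,L2,L3,a,b=p
    Rz=lambda t:R.from_euler('z',t); Ry=lambda t:R.from_euler('y',t)
    A=Rz(q[0])*Ry(q[1])*Rz(q[2]); sh=np.array([0,0,S_])
    el=sh+A.apply([a,0,L1]); B=A*Ry(q[3])*Rz(q[4]); wr=el+B.apply([-a,0,L2]); C=B*Ry(q[5]); 
    return sh,el,wr,wr+C.apply([b,0,L3]),C*Rz(q[6])
E
python3 - <<'E'
from h import *
from scipy.optimize import least_squares
D=[([-0.0226,0.3329,-0.0647,1.4609,0.0216,1.3499,-0.0885],[624.6,0,221.7]),
([-0.23,.17,-.17,1.32,.03,1.65,-.4],[539.3,163.3,387]),([-0.11,.11,-.10,1.41,.01,1.64,-.22],[529.4,60.1,379.6]),
([-.18,.14,-.16,1.74,.02,1.26,-.42],[512.9,124.9,198.7]),([-.18,.23,-.16,1.86,.04,1.05,-.43],[515,122.2,103.5]),([-.09,.30,-.09,1.30,.03,1.54,-.26],[622.4,58.3,324.2])]
for sg in (1,-1):
  def f(p):
    return np.concatenate([FK(np.array(q)*[sg,1,sg,1,sg,1,sg],p)[3]-t for q,t in D])
  s=least_squares(f,[350,400,400,200,0,0],max_nfev=2000);print(sg,s.x.round(1),s.fun.round(0))
E
```

```text
1 [-9.9571e+03  1.7772e+03  4.5510e+02 -8.5686e+03 -5.6000e+00  3.0450e+02] [ 100.  -25.  -34. -149. -284.    8.  -42. -135.   21. -173. -175.   29.
  -73. -197.    9.   15. -156.  -33.]
-1 [-870.3  644.4  485.8 -589.9   -5.8   33.7] [ 18.  43.  -4. -25.  33.   3. -12.  42.   1. -29.  32.   7. -16.  35.
  -0.   5.  39.  -7.]
```

```bash
python3 - <<'E'
from h import *
from scipy.optimize import least_squares
import itertools
D=[([-0.0226,0.3329,-0.0647,1.4609,0.0216,1.3499,-0.0885],[624.6,0,221.7]),
([-0.23,.17,-.17,1.32,.03,1.65,-.4],[539.3,163.3,387]),([-0.11,.11,-.10,1.41,.01,1.64,-.22],[529.4,60.1,379.6]),
([-.18,.14,-.16,1.74,.02,1.26,-.42],[512.9,124.9,198.7]),([-.18,.23,-.16,1.86,.04,1.05,-.43],[515,122.2,103.5]),([-.09,.30,-.09,1.30,.03,1.54,-.26],[622.4,58.3,324.2])]
for s3,s5 in itertools.product((1,-1),(1,-1)):
  def f(p):
    return np.concatenate([R.from_euler('z',p[6]).apply(FK(np.array(q)*[-1,1,s3,1,s5,1,1],p[:6])[3])-t for q,t in D]+[(p[:6]-[350,400,400,200,0,0])*.005])
  s=least_squares(f,[350,400,400,200,0,0,-.09],max_nfev=2000);print(s3,s5,s.x.round(3),s.fun.round(0))
E
```

```text
1 1 [-7.78000e+02  5.26732e+02  4.86524e+02 -6.04059e+02  5.08200e+00
  2.11170e+01  1.21000e-01] [  5.  60.  -2.   2. -47.   3.   3.  17.  -0.   0. -41.   6.   3. -35.
  -1.  -5.  30.  -5.  -6.   1.   0.  -4.   0.   0.]
1 -1 [-1.506783e+03  5.563540e+02  4.831890e+02 -1.303409e+03  7.443000e+00
  3.230000e+01  8.000000e-03] [  8.  44.  -2.  -4. -32.   2.  11. -16.   2.  -5. -47.   7.  -1.  -2.
  -2.  -5.  37.  -7.  -9.   1.   0.  -8.   0.   0.]
-1 1 [-7.80690e+01  4.70749e+02  4.88849e+02  3.72850e+01  9.30000e-02
  3.74500e+00 -8.10000e-02] [ 2. -4.  0. -1.  0.  2.  2.  4. -2. -2.  4.  4. -3.  6. -2. -1. -9. -3.
 -2.  0.  0. -1.  0.  0.]
-1 -1 [-1.43170e+01  4.69109e+02  4.89880e+02  9.90420e+01 -1.65000e-01
  4.12500e+00 -7.80000e-02] [ 2. -3.  0. -1. -0.  3.  1.  5. -2. -1.  4.  4. -3.  5. -2. -0. -9. -3.
 -2.  0.  0. -1. -0.  0.]
```

```bash
python3 - <<'E'
from h import *
c=cam('scene');d=cam('side')
for z in (400,450,500,550,600,650): print(z,proj(c,[625,0,z]).round(),proj(d,[625,0,z]).round())
for z in (550,600,650,700,750): print('elbow',z,proj(c,[154,0,z]).round(),proj(d,[154,0,z]).round())
print(proj(c,[0,0,0]),proj(d,[0,0,0]))
for z in (462,500,550,600,650): print('shade ctr',z,proj(c,[462,-205,z]).round(),proj(d,[462,-205,z]).round())
E
```

```text
400 [312.  75.] [309.  64.]
450 [312.  56.] [309.  48.]
500 [312.  36.] [309.  31.]
550 [312.  14.] [309.  12.]
600 [311.  -9.] [308.  -8.]
650 [311. -35.] [308. -30.]
elbow 550 [522.  72.] [517. 104.]
elbow 600 [533.  45.] [527.  86.]
elbow 650 [545.  15.] [538.  65.]
elbow 700 [558. -19.] [550.  43.]
elbow 750 [573. -56.] [563.  18.]
[504.20324485 280.16593151] [498.53523333 261.00255777]
shade ctr 462 [410.  38.] [413.  20.]
shade ctr 500 [412.  23.] [416.   7.]
shade ctr 550 [416.   2.] [420. -12.]
shade ctr 600 [419. -21.] [424. -32.]
shade ctr 650 [424. -46.] [429. -54.]
```

>>> {"fn": "servo_tool", "kwargs": {
  "moves": [1,-8,35,5,0,0,1,1,-8,35,5,0,0,0,1,-8,35,5,0,0,0,1,-8,35,5,0,0,0,1,-8,35,5,0,0,0,1,0,35,0,0,0,0,1,0,0,0,0,0,0,1,0,0,0,0,0,0]
}}

```text
time_s: 9.35
eef_pos: [580.3, 280.7, 336.1]
tcp_rot: [0.727, 0.687, -0.004, -0.004]
contact_force: [0.5, -0.7, 0.3]
gripper_width: 86.9
```

```bash
python3 - <<'E'
from h import *
st=S(); im=imaging.camera('wrist'); cv2.imwrite('pics/w6.png',im)
for n in ['scene','side']:
    im=imaging.camera(n); cv2.imwrite(f'pics/{n}6.png',im)
E
```

```text
t 9.35 pos [580.3 280.7 336.1] rotm x [[0.057, 0.998, -0.01], [0.998, -0.057, -0.0], [-0.001, -0.01, -1.0]] F [ 0.5 -0.7  0.3] w 86.9 q [-0.37  0.37 -0.21  1.19  0.07  1.61 -0.62]
```

View pics/w6.png

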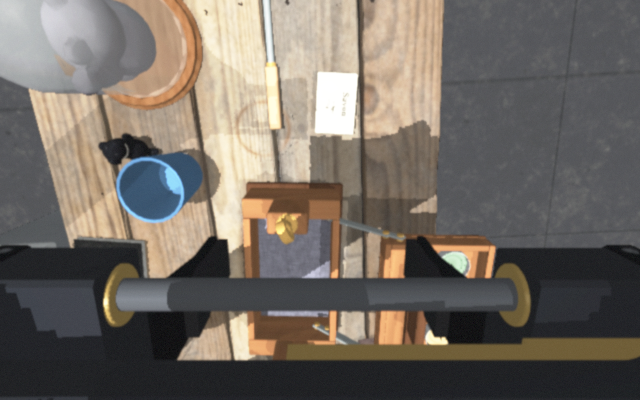

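View pics/scene6.png

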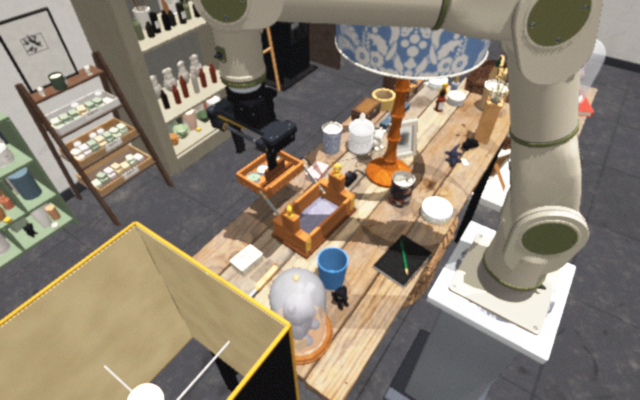

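View pics/side6.png

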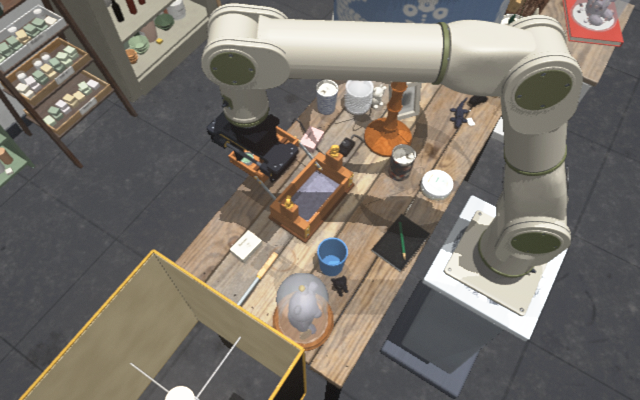

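```bash
python3 - <<'E'
from h import *
im=cv2.imread('pics/w6.png'); crop(im,230,40,380,150,5,'pics/w6c.png')
E
```

```text
(no output)
```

View pics/w6c.png

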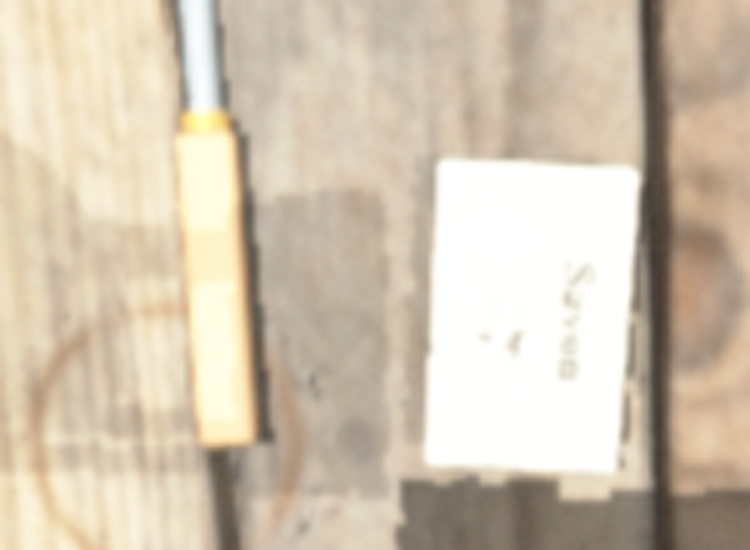

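```bash
python3 - <<'E'
from h import *
st=S(); c=cam('wrist',st)
P=np.array([onz(c,np.array(p)/5+[230,40],26) for p in [(438,160),(638,168),(615,472),(426,460)]])[:,:2]
print(P.round(1),P.mean(0)); print([np.linalg.norm(P[i]-P[i-1]).round(1) for i in range(4)])
d=(P[0]-P[3]+P[1]-P[2]); print('long yaw',np.degrees(np.arctan2(-d[0],d[1])))
d=(P[1]-P[0]+P[2]-P[3]); print('short yaw',np.degrees(np.arctan2(d[1],d[0])))
print([onz(c,np.array(p)/5+[230,40],z).round(1) for p,z in (((228,443),10),((206,125),12),((198,0),9))])
d=cam('side'); print('side',[onz(d,np.array(p)/2.5+[220,120],z).round(1) for p,z in (((65,315),26),)])
# booth corners heights: where would they be if z=0..
for z in (0,300,600,800): print(z,onz(d,(155,255),z).round(),onz(d,(302,352),z).round())
s=cam('scene'); print(tri([(s,(136,226)),(d,(153,253))]),tri([(s,(290,326)),(d,(304,352))]))
E
```

```text
t 9.5 pos [580.5 279.1 336.6] rotm x [[0.059, 0.998, -0.01], [0.998, -0.059, -0.0], [-0.001, -0.01, -1.0]] F [-0.6  0.4  0.6] w 87.3 q [-0.37  0.36 -0.2   1.19  0.07  1.61 -0.62]
[[584.7 384.6]
 [634.3 379.7]
 [626.2 305.2]
 [577.2 311.2]] [605.61426443 345.17717133]
[np.float64(73.8), np.float64(49.9), np.float64(74.9), np.float64(49.4)]
long yaw -6.04192540759215
short yaw -6.3343768392871835
[array([524. , 317.5,  10. ]), array([526. , 397.6,  12. ]), array([526.5, 427.4,   9. ])]
side [array([602.7, 351.2,  26. ])]
0 [807. 502.   0.] [320. 501.   0.]
300 [649. 558. 300.] [277. 557. 300.]
600 [491. 614. 600.] [234. 614. 600.]
800 [385. 652. 800.] [206. 651. 800.]
[634.15024834 563.57213275 339.44358337] [265.38970401 566.17219166 359.15756999]
```

>>> {"fn": "servo_tool", "kwargs": {
  "moves": [1,5,13,-40,0,-0.5,-2.8,1,5,13,-45,0,0,0,1,5,13,-45,0,0,0,1,5,13,-45,0,0,0,1,5,13,-45,0,0,0,1,0,0,-40,0,0,0,1,0,0,-20,0,0,0,1,0,0,0,0,0,0]
}}

```text
time_s: 10.3
eef_pos: [611.0, 333.5, 48.9]
tcp_rot: [0.75, 0.661, 0.002, 0.003]
contact_force: [-0.1, -0.2, 0.6]
gripper_width: 87.0
```

```bash
python3 - <<'E'
from h import *
st=S(); im=imaging.camera('wrist'); cv2.imwrite('pics/w7.png',im)
E
```

```text
t 10.3 pos [611.  333.5  48.9] rotm x [[0.126, 0.992, 0.007], [0.992, -0.126, -0.002], [-0.001, 0.008, -1.0]] F [-0.1 -0.2  0.6] w 87.0 q [-0.43  0.62 -0.19  1.43  0.13  1.1  -0.78]
```

View pics/w7.png

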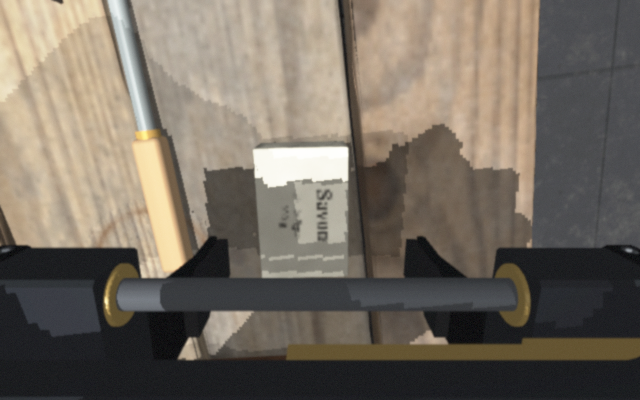

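>>> {"fn": "servo_tool", "kwargs": {
  "moves": [1,-2,6,-12,0,0,0,1,-2,5,-15,0,0,0,1,-1,0,-12,0,0,0,1,0,0,-5,0,0,0,1,0,0,0,0,0,0]
}}

```text
time_s: 10.85
eef_pos: [609.6, 346.0, 8.8]
tcp_rot: [0.751, 0.66, 0.007, 0.004]
contact_force: [-0.8, 0.2, 0.3]
gripper_width: 87.0
```

>>> {"fn": "servo_tool", "kwargs": {
  "moves": [1,-4,0,-2,0.2,-0.9,0.4,1,0,0,0,0,0,0,0.3,0,0,0,0,0,0,0.3,0,0,0,0,0,0,0.3,0,0,0,0,0,0,0.3,0,0,0,0,0,0],
  "squeeze": 25
}}

```text
time_s: 11.45
eef_pos: [606.4, 346.2, 8.7]
tcp_rot: [0.749, 0.663, 0.016, 0.009]
contact_force: [0.1, 0.6, -0.1]
gripper_width: 62.6
```

>>> {"fn": "servo_tool", "kwargs": {
  "moves": [0.3,0,0,0,0,1.8,0,0.3,0,0,0,0,0,0,0.3,0,0,0,0,0,0,0.3,0,0,0,0,0,0]
}}

```text
time_s: 11.85
eef_pos: [606.6, 346.3, 9.1]
tcp_rot: [0.749, 0.663, 0.005, -0.001]
contact_force: [0.2, -0.5, 1.1]
gripper_width: 49.9
```

```bash
python3 - <<'E'
from h import *
st=S(); im=imaging.camera('wrist'); cv2.imwrite('pics/w8.png',im)
E
```

```text
t 11.85 pos [606.6 346.3   9.1] rotm x [[0.122, 0.993, 0.005], [0.993, -0.122, 0.008], [0.009, 0.004, -1.0]] F [ 0.2 -0.5  1.1] w 49.9 q [-0.44  0.67 -0.2   1.45  0.14  1.03 -0.79]
```

View pics/w8.png

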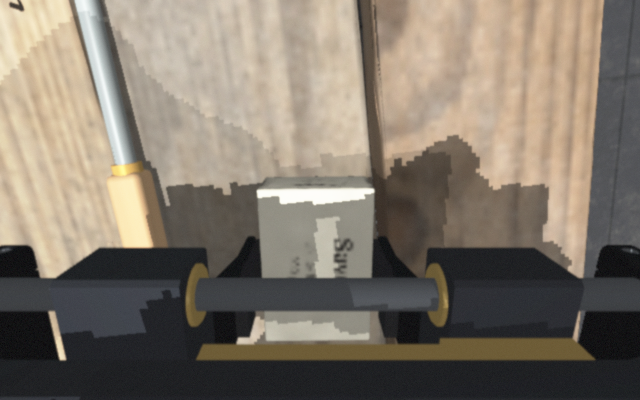

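>>> {"fn": "servo_tool", "kwargs": {
  "moves": [0.3,0,0,20,0,0,0,0.3,0,0,40,0,0,0,0.3,0,-10,45,0,0,0,0.3,-12,-30,45,0,0,1,0.3,-14,-40,40,0,0,1,0.3,-14,-40,40,0,0,1,0.3,-14,-40,20,0,0,0,0.3,-14,-40,0,0,0,0,0.3,0,0,0,0,0,0,0.3,0,0,0,0,0,0]
}}

```text
time_s: 12.9
eef_pos: [535.6, 153.2, 248.1]
tcp_rot: [0.73, 0.684, 0.004, 0.0]
contact_force: [-0.3, 0.3, -2.6]
gripper_width: 49.5
```

```bash
python3 - <<'E'
from h import *
st=S(); im=imaging.camera('wrist'); cv2.imwrite('pics/w9.png',im)
c=cam('wrist',st)
ov=[(rect(-52.5,52.5,-90,90,12),(0,255,0)),(rect(-61.5,61.5,-116,116,72),(255,0,0)),(rect(-23,23,-116,-90,126),(0,0,255)),(rect(-23,23,90,116,126),(0,0,255)),(rect(-52.5,52.5,-90,90,72),(0,255,255))]
overlay(im,c,case_T(535,119.5,-.0755),ov,2.6,150,80,450,300,'pics/ov9.png')
E
```

```text
t 12.9 pos [535.6 153.2 248.1] rotm x [[0.064, 0.998, 0.006], [0.998, -0.064, 0.004], [0.005, 0.006, -1.0]] F [-0.3  0.3 -2.6] w 49.5 q [-0.2   0.17 -0.18  1.61  0.03  1.36 -0.45]
```

View pics/ov9.png

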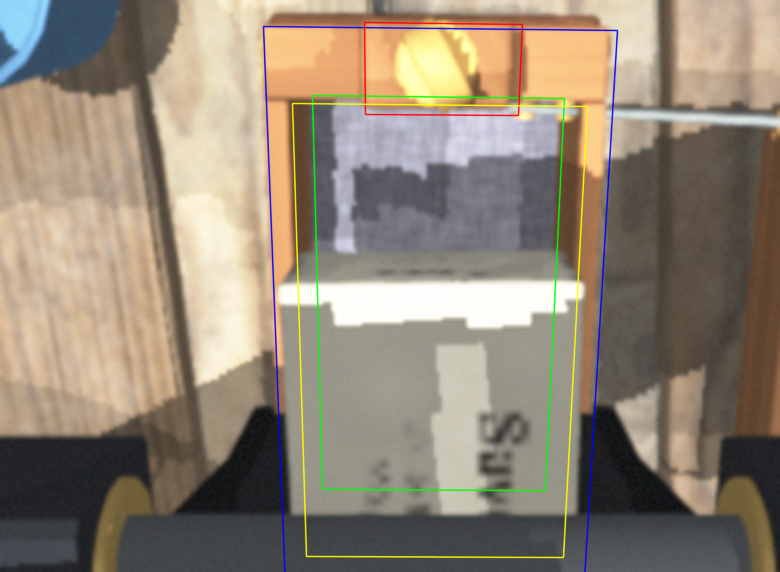

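>>> {"fn": "servo_tool", "kwargs": {
  "moves": [0.3,-1,-24,-10,-0.2,0.4,-0.5,0.3,-1,-24,-30,0,0,0,0.3,-1,-22,-40,0,0,0,0.3,0,0,-40,0,0,0,0.3,0,0,-20,0,0,0,0.3,0,0,0,0,0,0]
}}

```text
time_s: 13.55
eef_pos: [531.8, 87.3, 100.9]
tcp_rot: [0.729, 0.684, -0.0, -0.001]
contact_force: [-0.5, -1.0, -1.0]
gripper_width: 50.0
```

```bash
python3 - <<'E'
from h import *
st=S(); im=imaging.camera('wrist'); cv2.imwrite('pics/w10.png',im)
E
```

```text
t 13.55 pos [531.8  87.3 100.9] rotm x [[0.063, 0.998, -0.003], [0.998, -0.063, 0.001], [0.001, -0.003, -1.0]] F [-0.5 -1.  -1. ] w 50.0 q [-0.12  0.26 -0.14  1.83  0.04  1.06 -0.34]
```

View pics/w10.png

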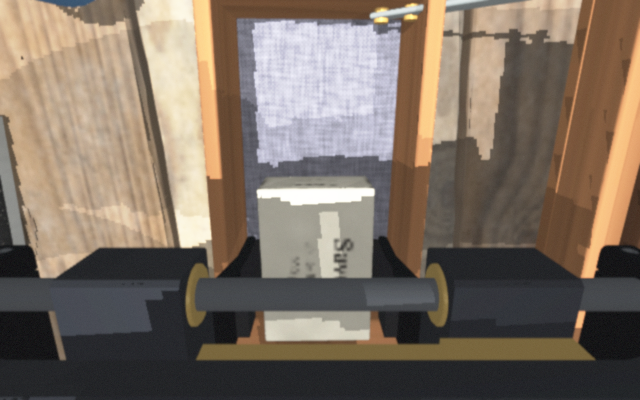

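>>> {"fn": "servo_tool", "kwargs": {
  "moves": [0.3,0.2,-3,-20,0,0,-0.6,0.3,0,-2.5,-25,0,0,0,0.3,0,0,-20,0,0,0,0.3,0,0,-8,0,0,0,0.3,0,0,-2,0,0,0,0.3,0,0,0,0,0,0]
}}

```text
time_s: 14.2
eef_pos: [538.9, 88.5, 33.3]
tcp_rot: [0.731, 0.683, 0.006, 0.001]
contact_force: [0.8, -0.2, -0.4]
gripper_width: 50.1
```

>>> {"fn": "servo_tool", "kwargs": {
  "moves": [0.3,-4,-4,0,0,0.6,0,0.3,-3,-3,0,0,0,0,0.3,0,0,0,0,0,0]
}}

```text
time_s: 14.5
eef_pos: [533.1, 81.6, 36.2]
tcp_rot: [0.73, 0.683, 0.003, -0.002]
contact_force: [0.3, -0.4, -0.6]
gripper_width: 50.0
```

>>> {"fn": "servo_tool", "kwargs": {
  "moves": [0.3,-1.5,0,-5,0,0,0,0.3,-1,0,-5,0,0,0,0.3,0,0,-3,0,0,0,0.3,0,0,0,0,0,0]
}}

```text
time_s: 14.9
eef_pos: [530.6, 81.4, 22.7]
tcp_rot: [0.731, 0.683, 0.004, -0.001]
contact_force: [0.0, -0.5, -1.1]
gripper_width: 49.8
```

>>> {"fn": "servo_tool", "kwargs": {
  "moves": [0.3,0,0,-1,0,0,0,0.68,0,0,0,0,0,0,0.68,0,0,0,0,0,0,0.68,0,0,0,0,0,0,0.68,0,0,10,0,0,0,0.68,0,0,30,0,0,0,0.68,0,0,45,0,0,0,0.68,5,0,45,0,0,0,0.68,10,-10,40,0,0,0,0.7,10,-10,10,0,0,0]
}}

```text
time_s: 15.9
eef_pos: [552.9, 62.5, 211.5]
tcp_rot: [0.729, 0.684, 0.003, -0.002]
contact_force: [0.8, -0.5, -0.3]
gripper_width: 60.1
```

```bash
python3 - <<'E'
from h import *
st=S(); im=imaging.camera('wrist'); cv2.imwrite('pics/w11.png',im)
E
```

```text
t 15.9 pos [552.9  62.5 211.5] rotm x [[0.064, 0.998, 0.002], [0.998, -0.064, 0.007], [0.008, 0.002, -1.0]] F [ 0.8 -0.5 -0.3] w 60.1 q [-0.09  0.19 -0.12  1.66  0.02  1.29 -0.27]
```

View pics/w11.png

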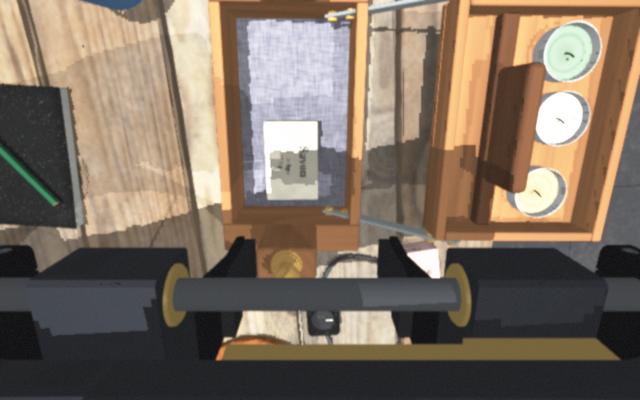

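```bash
python3 - <<'E'
from h import *
c=cam('scene');d=cam('side')
print(tri([(c,(550,12)),(d,(546,62))]),tri([(c,(307,10)),(d,(306,14))]))
im=[cv2.imread('pics/scene0.png'),cv2.imread('pics/side0.png')]
o=cv2.vconcat([i[0:110,260:600] for i in im]); cv2.imwrite('pics/arm0.png',cv2.resize(o,None,fx=2.3,fy=2.3))
E
```

```text
[146.97715735 -12.00137423 652.41642708] [614.09316898  29.36762181 570.64053376]
```

View pics/arm0.png

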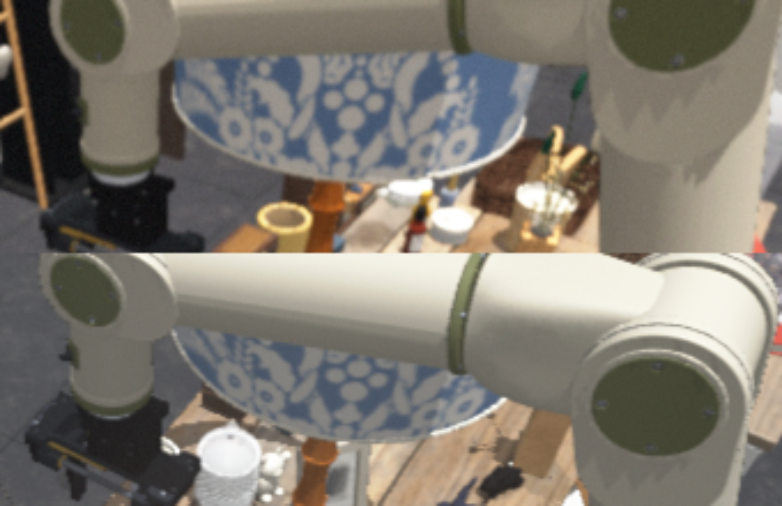

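```bash
python3 - <<'E'
from h import *
im=cv2.imread('pics/side6.png'); crop(im,200,0,600,120,2,'pics/arm6.png')
a=imaging.camera('scene'); b=imaging.camera('side')
o=cv2.vconcat([i[0:110,260:600] for i in (a,b)]); cv2.imwrite('pics/arm11.png',cv2.resize(o,None,fx=2.3,fy=2.3))
E
```

```text
(no output)
```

View pics/arm6.png

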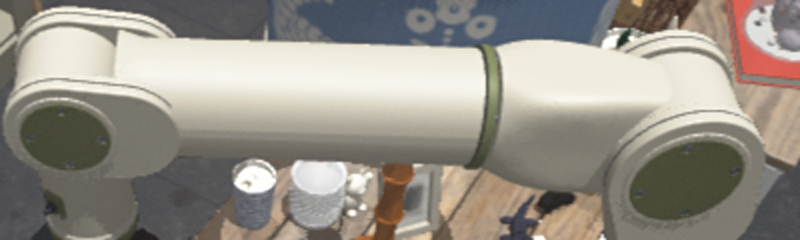

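View pics/arm11.png

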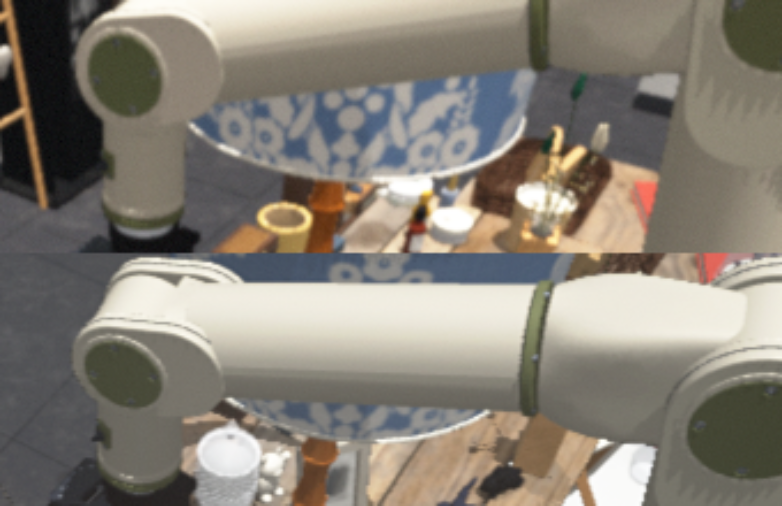

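>>> {"fn": "servo_tool", "kwargs": {
  "moves": [1,25,-13,5,0,0,5,1,25,-13,5,0,0,5,1,25,-13,0,0,0,0,1,20,-13,0,0,0,0,1,0,0,0,0,0,0,1,0,0,0,0,0,0]
}}

```text
time_s: 16.65
eef_pos: [641.6, 13.8, 206.5]
tcp_rot: [0.662, 0.749, -0.005, -0.01]
contact_force: [-0.0, -0.6, 0.7]
gripper_width: 86.4
```

```bash
python3 - <<'E'
from h import *
st=S(); print(st['effort'].round(2)); im=imaging.camera('wrist'); cv2.imwrite('pics/w12.png',im)
crop(im,240,130,440,290,4,'pics/w12c.png')
E
```

```text
t 16.65 pos [641.6  13.8 206.5] rotm x [[-0.122, 0.992, -0.022], [0.992, 0.122, 0.007], [0.009, -0.021, -1.0]] F [-0.  -0.6  0.7] w 86.4 q [-0.02  0.4  -0.09  1.41  0.03  1.36  0.01]
[  1.31 -65.65   0.66 -39.38   0.07   0.12   0.08]
```

View pics/w12c.png

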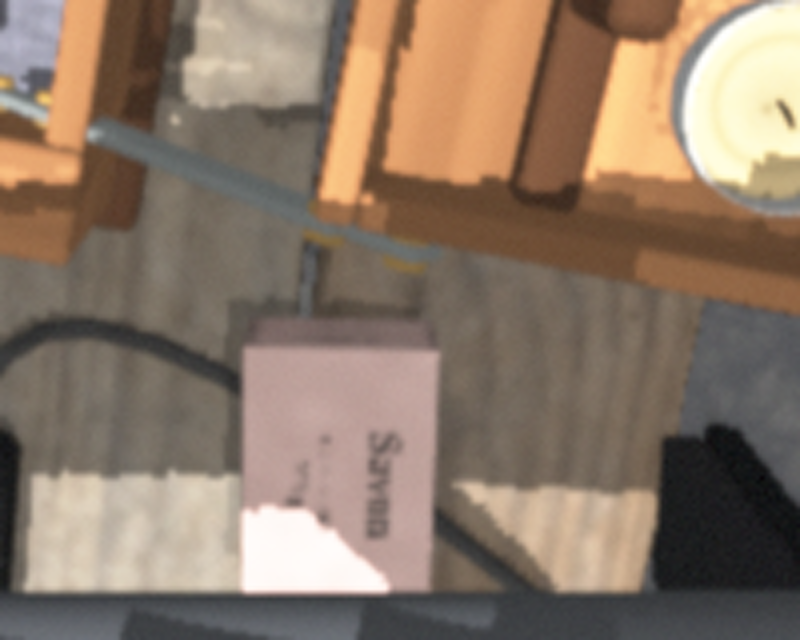

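```bash
python3 - <<'E'
from h import *
st=S(); c=cam('wrist',st)
a,b=[onz(c,np.array(p)/4+[240,130],26) for p in [(242,348),(440,350)]]
d=(b-a)[:2]; L=np.linalg.norm(d); d/=L; n=np.array([d[1],-d[0]]); print(a,b,L,np.degrees(np.arctan2(d[1],d[0])),(a+b)[:2]/2+n*37.5)
E
```

```text
t 16.7 pos [641.4  13.7 206.4] rotm x [[-0.122, 0.992, -0.022], [0.992, 0.123, 0.006], [0.009, -0.021, -1.0]] F [-1.  -0.2  0.1] w 86.6 q [-0.02  0.39 -0.09  1.41  0.03  1.36  0.01]
[625.76437934 -27.42511675  26.        ] [675.23216721 -21.55086894  26.        ] 49.81534727875626 6.772100570775502 [654.92028988 -61.72635706]
```

>>> {"fn": "servo_tool", "kwargs": {
  "moves": [1,4,-8,-20,-4,-1.2,0,1,4,-8,-20,-4,0,0,1,3,-8,-20,0,0,0,1,2,-8,-20,0,0,0,1,0,-8,0,0,0,0,1,0,0,0,0,0,0]
}}

```text
time_s: 17.3
eef_pos: [649.4, -21.3, 123.4]
tcp_rot: [0.658, 0.75, -0.052, 0.044]
contact_force: [0.1, -0.3, 1.0]
gripper_width: 87.0
```

```bash
python3 - <<'E'
from h import *
st=S(); print(st['effort'].round(2))
E
```

```text
t 17.3 pos [649.4 -21.3 123.4] rotm x [[-0.129, 0.992, -0.002], [0.982, 0.128, -0.135], [-0.134, -0.019, -0.991]] F [ 0.1 -0.3  1. ] w 87.0 q [-0.07  0.46 -0.06  1.51  0.17  1.2  -0.06]
[ -0.92 -65.99  -0.3  -35.42   0.48   0.07   0.2 ]
```

>>> {"fn": "servo_tool", "kwargs": {
  "moves": [1,2,-10,-10,0,0,0,1,2,-10,-15,0,0,0,1,1,-10,-20,0,0,0,1,1,-8,-20,0,0,0,1,0,0,0,0,0,0]
}}

```text
time_s: 17.8
eef_pos: [656.5, -62.5, 57.4]
tcp_rot: [0.659, 0.749, -0.05, 0.046]
contact_force: [-0.3, -0.2, 0.2]
gripper_width: 87.1
```

```bash
python3 - <<'E'
from h import *
st=S(); print(st['effort'].round(2));im=imaging.camera('wrist'); cv2.imwrite('pics/w13.png',im)
im=imaging.camera('side'); crop(im,240,0,400,220,3.5,'pics/s13.png')
E
```

```text
t 17.8 pos [656.5 -62.5  57.4] rotm x [[-0.128, 0.992, 0.003], [0.983, 0.127, -0.135], [-0.134, -0.014, -0.991]] F [-0.3 -0.2  0.2] w 87.1 q [-0.01  0.53 -0.04  1.55  0.18  1.07 -0.01]
[ -0.63 -71.79   0.36 -35.93   0.59  -0.68   0.11]
```

View pics/w13.png

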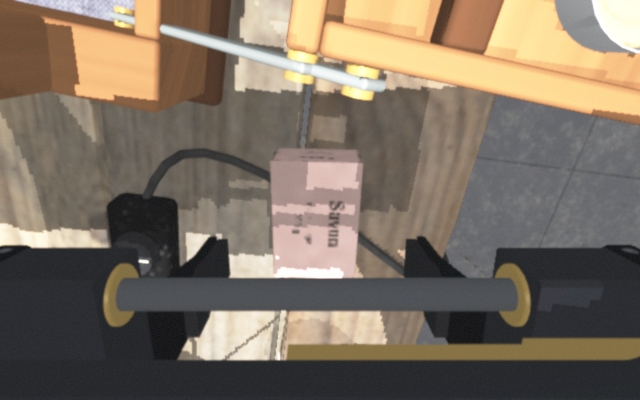

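View pics/s13.png

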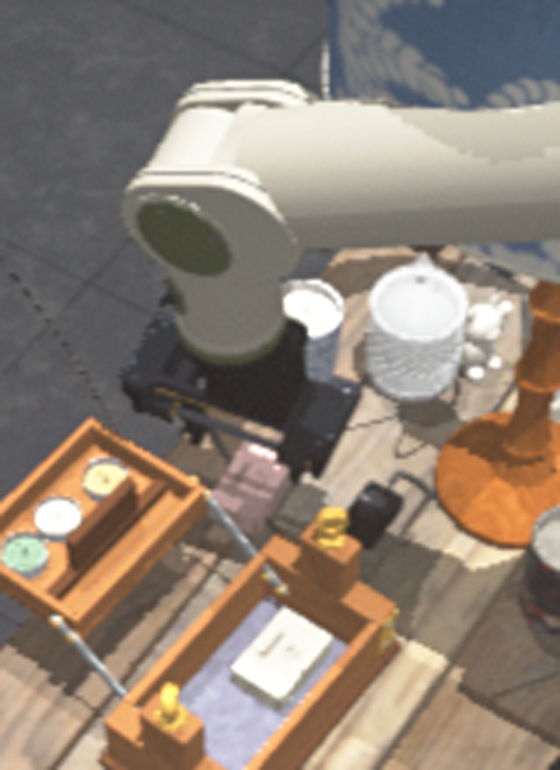

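>>> {"fn": "servo_tool", "kwargs": {
  "moves": [0.75,0,0,-10,0,0,0,0.75,-1,0,-15,0,0,0,0.75,-1,0,-15,0,0,0,0.75,0,0,-4,0,0,0,0.75,0,0,0,0,0,0]
}}

```text
time_s: 18.4
eef_pos: [657.4, -58.5, 15.1]
tcp_rot: [0.657, 0.751, -0.046, 0.048]
contact_force: [-0.5, 0.3, 0.2]
gripper_width: 66.3
```

```bash
python3 - <<'E'
from h import *
st=S(); print(st['effort'].round(2))
E
```

```text
t 18.4 pos [657.4 -58.5  15.1] rotm x [[-0.131, 0.991, 0.011], [0.982, 0.131, -0.133], [-0.133, -0.006, -0.991]] F [-0.5  0.3  0.2] w 66.3 q [-0.02  0.58 -0.04  1.58  0.19  0.99 -0.03]
[ 0.000e+00 -7.151e+01  8.800e-01 -3.296e+01  5.600e-01 -7.000e-02
 -3.000e-02]
```

Good; close.

>>> {"fn": "servo_tool", "kwargs": {
  "moves": [0.75,-2,-2,-3,0,0.6,0,0.3,0,0,0,0,0,0,0.3,0,0,0,0,0,0,0.3,0,0,0,0,0,0,0.3,0,0,0,0,0,0,0.3,0,0,0,0,0,0]
}}

```text
time_s: 19.0
eef_pos: [655.9, -60.6, 12.8]
tcp_rot: [0.657, 0.751, -0.05, 0.044]
contact_force: [0.7, 0.6, -0.4]
gripper_width: 49.9
```

>>> {"fn": "servo_tool", "kwargs": {
  "moves": [0.3,0,0,15,0,0,0,0.3,0,0,40,0,0,0,0.3,0,3,45,0,0,0,0.3,0,5,45,4,0,0,0.3,-10,10,45,3.7,0,0,0.3,-25,35,35,0,0,-4,0.3,-30,40,10,0,0,-4,0.3,-30,40,0,0,0,-3.5,0.3,-20,40,0,0,0,0,0.3,0,0,0,0,0,0]
}}

```text
time_s: 20.0
eef_pos: [536.4, 112.5, 264.1]
tcp_rot: [0.733, 0.68, 0.008, 0.001]
contact_force: [0.3, 0.1, -0.9]
gripper_width: 49.5
```

```bash
python3 - <<'E'
from h import *
st=S(); print(st['effort'].round(2));im=imaging.camera('wrist'); cv2.imwrite('pics/w14.png',im)
E
```

```text
t 20.0 pos [536.4 112.5 264.1] rotm x [[0.075, 0.997, 0.012], [0.997, -0.075, 0.01], [0.011, 0.012, -1.0]] F [ 0.3  0.1 -0.9] w 49.5 q [-0.14  0.14 -0.16  1.61  0.02  1.38 -0.38]
[-4.100e-01 -5.115e+01 -7.600e-01 -3.908e+01 -7.000e-02  2.000e-02
 -1.370e+00]
```

View pics/w14.png

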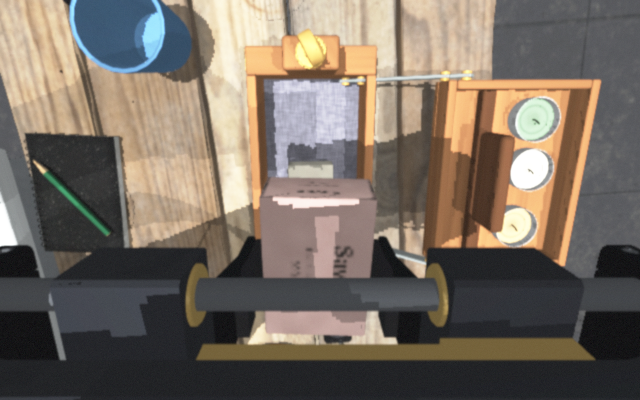

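```bash
python3 - <<'E'
from h import *
c=cam('wrist',dict(eef_pos=np.array([552.9,62.5,211.5]),tcp_rot=np.array([.729,.684,.003,-.002])))
P=np.array([onz(c,p,38) for p in [(265,121),(320,122),(317,200),(268,197)]])[:,:2]
print(P,P.mean(0))
T=lambda p:(np.array([[np.cos(.075),-np.sin(.075)],[np.sin(.075),np.cos(.075)]])@(np.array(p)-[534.7,121.5]))
print([T(p).round(1) for p in P])
# wall tops inner corners
for p in [(238,17),(352,17),(346,208),(243,208)]: print('floor',T(onz(c,p,12)[:2]).round(1))
im=cv2.imread('pics/w11.png'); crop(im,200,0,380,230,3.3,'pics/w11c.png')
E
```

```text
[[509.17327178 121.12141333]
 [559.43347707 116.9575111 ]
 [551.90506557  42.99147419]
 [504.60884783  49.10342076]] [531.28016556  82.54345485]
[array([-25.4,  -2.3]), array([25. , -2.7]), array([ 23., -77.]), array([-24.6, -74.4])]
floor [-51.2  89.3]
floor [53.4 90.4]
floor [ 53.9 -92.7]
floor [-54.9 -93.8]
```

View pics/w11c.png

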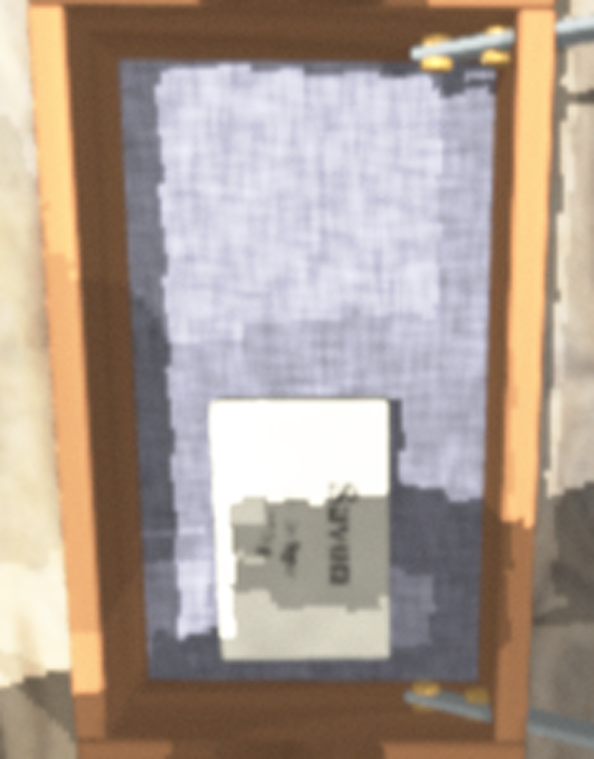

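>>> {"fn": "servo_tool", "kwargs": {
  "moves": [0.3,0,16,-10,-0.6,0.7,0,0.3,0,16,-30,0,0,0,0.3,0,16,-40,0,0,0,0.3,0,0,-40,0,0,0,0.3,0,0,-40,0,0,0,0.3,0,0,0,0,0,0]
}}

```text
time_s: 20.65
eef_pos: [541.2, 153.3, 106.2]
tcp_rot: [0.736, 0.677, 0.003, 0.005]
contact_force: [-0.3, 0.2, -0.7]
gripper_width: 50.0
```

```bash
python3 - <<'E'
from h import *
st=S(); im=imaging.camera('wrist'); cv2.imwrite('pics/w15.png',im)
im=imaging.camera('side'); crop(im,220,80,400,260,3.5,'pics/s15.png')
E
```

```text
t 20.65 pos [541.2 153.3 106.2] rotm x [[0.082, 0.997, 0.011], [0.997, -0.082, -0.003], [-0.002, 0.011, -1.0]] F [-0.3  0.2 -0.7] w 50.0 q [-0.2   0.29 -0.19  1.77  0.07  1.08 -0.5 ]
```

View pics/w15.png

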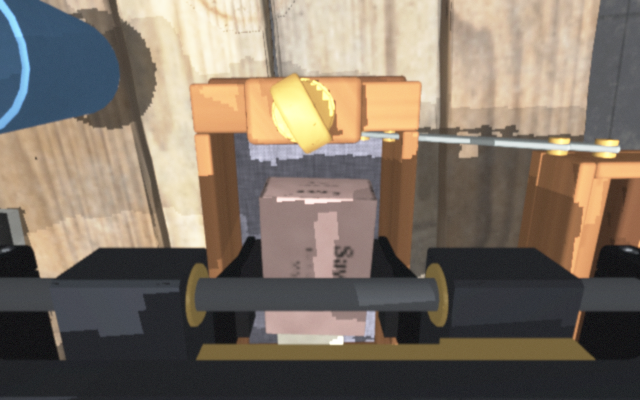

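View pics/s15.png

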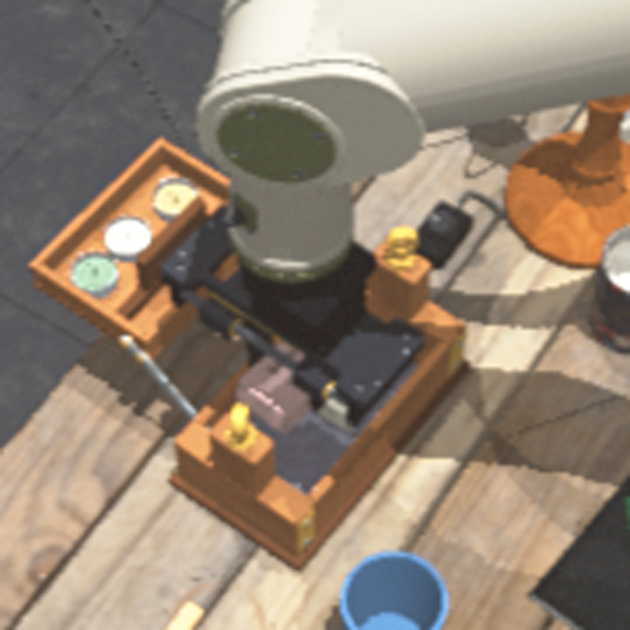

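>>> {"fn": "servo_tool", "kwargs": {
  "moves": [0.3,-2,4,-10,0,0.6,0.4,0.3,-2,4,-20,0,0,0,0.3,-1,0,-20,0,0,0,0.3,-1,0,-12,0,0,0,0.3,0,0,0,0,0,0]
}}

```text
time_s: 21.25
eef_pos: [545.7, 164.0, 58.4]
tcp_rot: [0.734, 0.679, 0.01, 0.006]
contact_force: [-0.5, 0.4, -1.0]
gripper_width: 49.9
```

>>> {"fn": "servo_tool", "kwargs": {
  "moves": [0.3,-5,-2,0,0,1,0,0.3,-4,-1,0,0,0,0,0.3,0,0,0,0,0,0]
}}

```text
time_s: 21.55
eef_pos: [537.8, 161.1, 61.5]
tcp_rot: [0.734, 0.679, 0.005, 0.0]
contact_force: [-0.3, -0.4, -1.1]
gripper_width: 49.9
```

```bash
python3 - <<'E'
from h import *
S()
E
```

```text
t 21.55 pos [537.8 161.1  61.5] rotm x [[0.078, 0.997, 0.007], [0.997, -0.078, 0.006], [0.006, 0.007, -1.0]] F [-0.3 -0.4 -1.1] w 49.9 q [-0.2   0.34 -0.19  1.81  0.07  0.99 -0.51]
```

>>> {"fn": "servo_tool", "kwargs": {
  "moves": [0.3,-1.5,0,-8,0,0.4,0,0.3,-2,0,-8,0,0,0,0.3,-2,0,-8,0,0,0,0.3,-1,0,-5,0,0,0,0.3,0,0,0,0,0,0]
}}

```text
time_s: 22.05
eef_pos: [530.8, 161.1, 30.6]
tcp_rot: [0.734, 0.679, 0.002, -0.002]
contact_force: [-0.9, -0.0, -0.8]
gripper_width: 49.7
```

>>> {"fn": "servo_tool", "kwargs": {
  "moves": [0.3,4,0,0,0,0,0,0.3,2.5,0,0,0,0,0,0.3,0,0,-0.5,0,0,0]
}}

```text
time_s: 22.35
eef_pos: [538.1, 161.2, 30.1]
tcp_rot: [0.734, 0.679, 0.002, -0.002]
contact_force: [-0.7, -0.1, -0.7]
gripper_width: 49.6
```

>>> {"fn": "servo_tool", "kwargs": {
  "moves": [0.68,0,0,0,0,0,0,0.68,0,0,0,0,0,0,0.68,0,0,0,0,0,0,0.68,0,0,10,0,0,0,0.68,0,0,30,0,0,0,0.68,0,-5,45,0,0,0,0.68,0,-10,45,0,0,0,0.68,0,-10,40,0,0,0,0.5,0,-5,20,0,0,0,0.5,0,0,0,0,0,0]
}}

```text
time_s: 23.35
eef_pos: [536.3, 130.3, 233.2]
tcp_rot: [0.734, 0.68, 0.004, -0.001]
contact_force: [0.0, 0.6, 0.6]
gripper_width: 49.9
```

```bash
python3 - <<'E'
from h import *
st=S(); im=imaging.camera('wrist'); cv2.imwrite('pics/w16.png',im)
im=imaging.camera('side'); crop(im,220,100,400,260,4,'pics/s16.png')
E
```

```text
t 23.35 pos [536.3 130.3 233.2] rotm x [[0.076, 0.997, 0.004], [0.997, -0.076, 0.007], [0.007, 0.003, -1.0]] F [0.  0.6 0.6] w 49.9 q [-0.16  0.17 -0.18  1.64  0.03  1.33 -0.42]
```

View pics/w16.png

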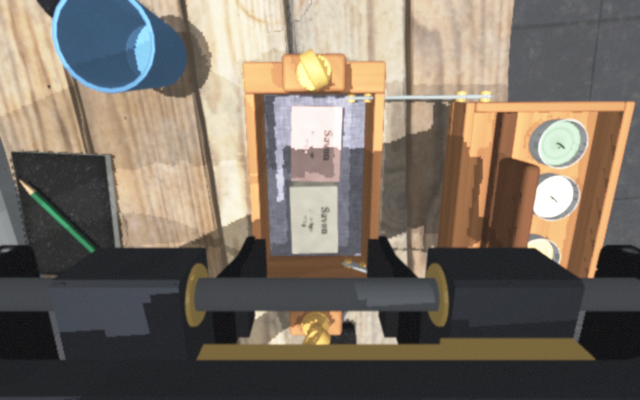

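View pics/s16.png

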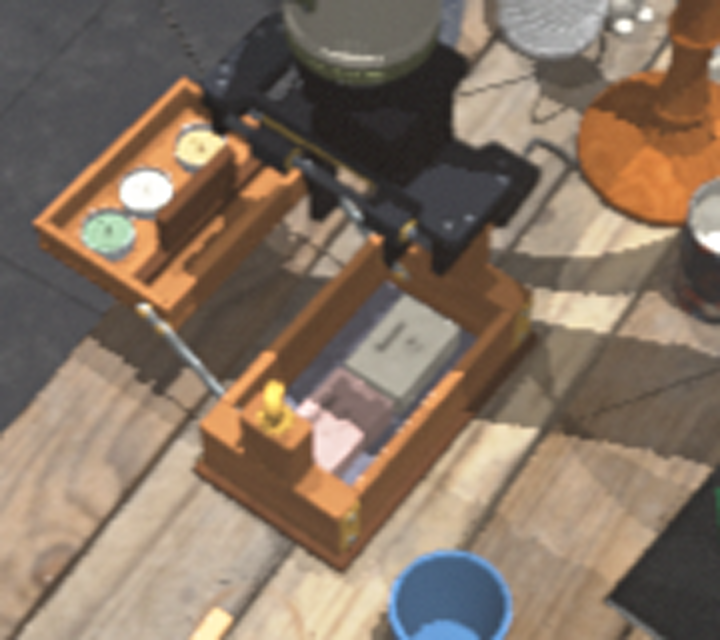

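Both bars lie flat side by side. Closing the tray now.

>>> {"fn": "servo_tool", "kwargs": {
  "moves": [0.42,35,-5,0,-0.3,0.2,0,0.42,38,-5,0,0,0,0,0.42,38,-5,0,0,0,0,0.42,35,-5,0,0,0,0,0.42,0,0,0,0,0,0,0.42,0,0,0,0,0,0]
}}

```text
time_s: 24.05
eef_pos: [680.7, 112.5, 218.4]
tcp_rot: [0.731, 0.682, -0.008, -0.006]
contact_force: [-0.4, 0.6, -0.2]
gripper_width: 36.5
```

```bash
python3 - <<'E'
from h import *
st=S(); im=imaging.camera('wrist'); cv2.imwrite('pics/w17.png',im)
E
```

```text
t 24.05 pos [680.7 112.5 218.4] rotm x [[0.069, 0.997, -0.02], [0.998, -0.07, -0.002], [-0.003, -0.02, -1.0]] F [-0.4  0.6 -0.2] w 36.5 q [-0.14  0.5  -0.13  1.24  0.06  1.43 -0.34]
```

View pics/w17.png

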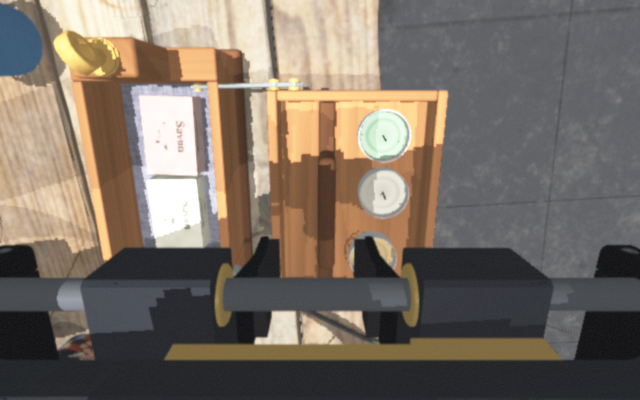

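>>> {"fn": "servo_tool", "kwargs": {
  "moves": [0.42,4,-1,-15,0,-1.1,0,0.42,1,0,-25,0,0,0,0.42,0,0,-20,0,0,0,0.42,0,0,0,0,0,0]
}}

```text
time_s: 24.5
eef_pos: [681.5, 113.4, 156.1]
tcp_rot: [0.73, 0.683, -0.001, -0.0]
contact_force: [-0.5, -0.7, -0.8]
gripper_width: 36.7
```

>>> {"fn": "servo_tool", "kwargs": {
  "moves": [0.42,4,-1,0,0,0,0,0.42,1,0,-10,0,0,0,0.42,0,0,-12,0,0,0,0.42,0,0,-6,0,0,0,0.42,0,0,0,0,0,0]
}}

```text
time_s: 25.0
eef_pos: [686.9, 113.5, 129.5]
tcp_rot: [0.73, 0.684, 0.0, 0.001]
contact_force: [0.2, 0.3, 0.5]
gripper_width: 36.7
```

>>> {"fn": "servo_tool", "kwargs": {
  "moves": [0,-0.5,0,-2,0,0,0,0,0,0,0,0,0,0,0,0,0,0,0,0,0,0,0,0,0,0,0,0,0,0,0,0,0,0,0],
  "squeeze": 40
}}

```text
time_s: 25.5
eef_pos: [686.1, 113.5, 128.0]
tcp_rot: [0.73, 0.684, 0.0, 0.0]
contact_force: [-2.6, -0.4, -0.6]
gripper_width: 11.7
```

>>> {"fn": "servo_tool", "kwargs": {
  "moves": [0,-7,0.5,7.5,0,0,0,0,-7.8,0.6,6.8,0,0,0,0,-8.4,0.6,6,0,0,0,0,-9,0.7,5,0,0,0,0,-9.4,0.7,4.2,0,0,0,0,-9.8,0.7,3.2,0,0,0,0,-10,0.7,2.2,0,0,0,0,-10.2,0.7,1.2,0,0,0]
}}

```text
time_s: 26.3
eef_pos: [609.0, 119.0, 164.4]
tcp_rot: [0.73, 0.683, -0.0, 0.0]
contact_force: [2.9, 2.6, -12.5]
gripper_width: 11.8
```

>>> {"fn": "servo_tool", "kwargs": {
  "moves": [0,-10.3,0.7,-0.5,0,0,0,0,-10.2,0.7,-1.5,0,0,0,0,-10,0.7,-2.5,0,0,0,0,-9.7,0.7,-3.5,0,0,0,0,-9.3,0.7,-4.4,0,0,0,0,-8.8,0.6,-5.3,0,0,0,0,-8.2,0.6,-6.2,0,0,0]
}}

```text
time_s: 27.0
eef_pos: [538.0, 124.0, 137.1]
tcp_rot: [0.73, 0.683, 0.002, 0.002]
contact_force: [13.7, 1.9, -16.3]
gripper_width: 12.0
```

>>> {"fn": "servo_tool", "kwargs": {
  "moves": [0,-7.4,0.5,-7,0,0,0,0,-6.5,0.5,-7.7,0,0,0,0,-5.5,0.4,-8.4,0,0,0,0,-3.5,0.3,-7,0,0,0,0,-0.5,0,-2,0,0,0,0,0,0,0,0,0,0]
}}

```text
time_s: 27.6
eef_pos: [514.9, 125.7, 104.8]
tcp_rot: [0.73, 0.683, 0.007, 0.005]
contact_force: [7.1, 0.0, -7.5]
gripper_width: 11.8
```

Shut. Release and rise, then look at the loose eye.

>>> {"fn": "servo_tool", "kwargs": {
  "moves": [0.4,0,0,0,0,0,0,0.4,0,0,0,0,0,0,0.4,0,0,8,0,0,0,0.4,0,0,30,0,0,0,0.4,0,-20,40,0,0,0,0.5,0,-30,40,0,0,0,0.6,5,-30,30,0,0,0,0.6,5,-15,10,0,0,0,0.6,0,0,0,0,0,0]
}}

```text
time_s: 28.5
eef_pos: [521.9, 28.1, 276.4]
tcp_rot: [0.729, 0.685, 0.009, 0.007]
contact_force: [-0.0, 0.0, -0.8]
gripper_width: 50.6
```

```bash
python3 - <<'E'
from h import *
st=S(); im=imaging.camera('wrist'); cv2.imwrite('pics/w18.png',im)
for r in imaging.find_in('wrist','eye_loop')[:2]: print(r)
im=imaging.camera('side'); crop(im,220,100,400,260,4,'pics/s18.png')
E
```

```text
t 28.5 pos [521.9  28.1 276.4] rotm x [[0.062, 0.998, 0.023], [0.998, -0.062, 0.002], [0.003, 0.023, -1.0]] F [-0.   0.  -0.8] w 50.6 q [-0.04  0.07 -0.11  1.66  0.01  1.39 -0.21]
{'location': [319.5, 200.8], 'p': 0.61}
```

View pics/w18.png

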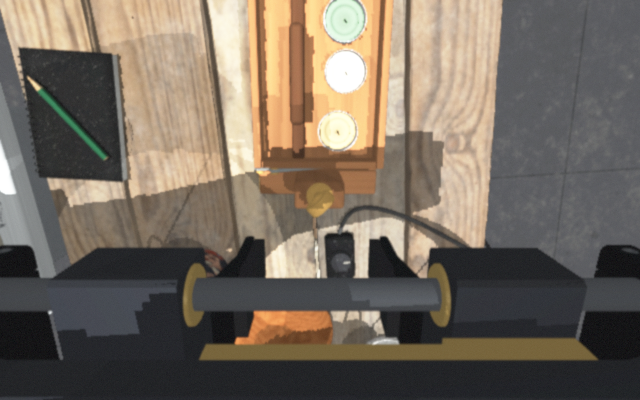

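View pics/s18.png

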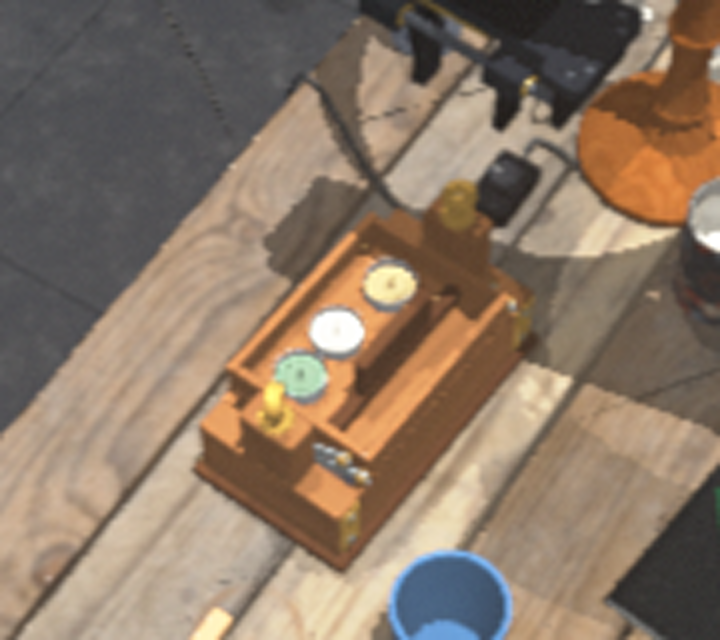

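>>> {"fn": "servo_tool", "kwargs": {
  "moves": [0.6,0,-5,-20,0,1.3,0,0.6,0,-5,-20,0,0,0,0.6,0,-5,-10,0,0,0,0.6,0,0,0,0,0,0,0.6,0,0,0,0,0,0]
}}

```text
time_s: 29.15
eef_pos: [516.7, 20.4, 214.9]
tcp_rot: [0.725, 0.689, -0.005, -0.007]
contact_force: [0.4, -0.1, -0.9]
gripper_width: 52.1
```

```bash
python3 - <<'E'
from h import *
st=S(); im=imaging.camera('wrist'); cv2.imwrite('pics/w19.png',im)
np.save('w19.npy',np.r_[st['eef_pos'],st['tcp_rot']])
crop(im,260,130,380,240,6.5,'pics/w19c.png')
for r in imaging.find_in('wrist','eye_loop')[:2]: print(r)
E
```

```text
t 29.15 pos [516.7  20.4 214.9] rotm x [[0.05, 0.999, -0.017], [0.999, -0.05, 0.003], [0.002, -0.017, -1.0]] F [ 0.4 -0.1 -0.9] w 52.1 q [-0.03  0.12 -0.1   1.74  0.01  1.3  -0.18]
{'location': [333.6, 214.4], 'p': 0.81}
```

View pics/w19c.png

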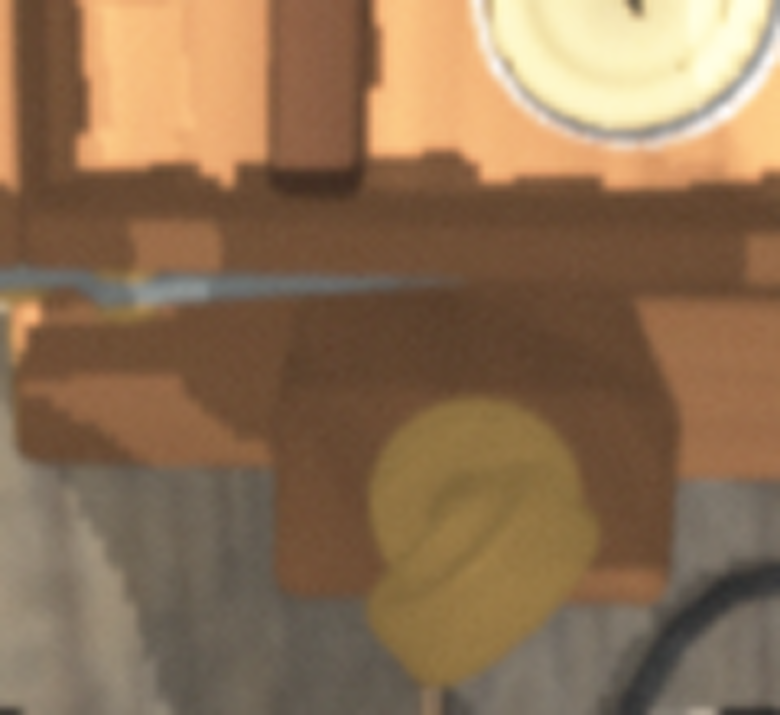

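```bash
python3 - <<'E'
from h import *
v=np.load('w19.npy'); c=cam('wrist',dict(eef_pos=v[:3],tcp_rot=v[3:]))
f=lambda p,z: onz(c,np.array(p)/6.5+[260,130]-0.0,z).round(1)
print('disc',f((475,502),127),f((475,502),129)); print('ear corners',f((275,590),126),f((668,600),126))
print('ring top ends', f((404,643),150),f((592,530),150),f((495,590),162), f((495,590),160))
E=np.array([527,18.8])
# synthetic: project ring
o=cv2.imread('pics/w19c.png')
for q in (0.12,):
  yaw=2.44-q-.075; ax=np.array([np.cos(yaw),np.sin(yaw),0]); pl=np.array([-np.sin(yaw),np.cos(yaw),0])
  for ctr,col in (((527,18.8,150),(255,0,0)),((527.5,17.5,150),(0,0,255))):
   for s in (-5,5):
    for r in (12.5,):
     pts=[ (proj(c,np.array(ctr)+ax*s+r*(np.cos(t)*pl+np.sin(t)*np.array([0,0,1])))-[260,130])*6.5 for t in np.linspace(0,2*np.pi,40)]
     cv2.polylines(o,[np.array(pts).astype(int)],True,col,1)
cv2.imwrite('pics/ring.png',o)
E
```

```text
disc [526.9  18.4 127. ] [526.8  19.  129. ]
ear corners [503.8   8.7 126. ] [548.3   5.5 126. ]
ring top ends [518.6  10.6 150. ] [538.3  22.  150. ] [527.9  20.2 162. ] [528.   19.5 160. ]
```

View pics/ring.png

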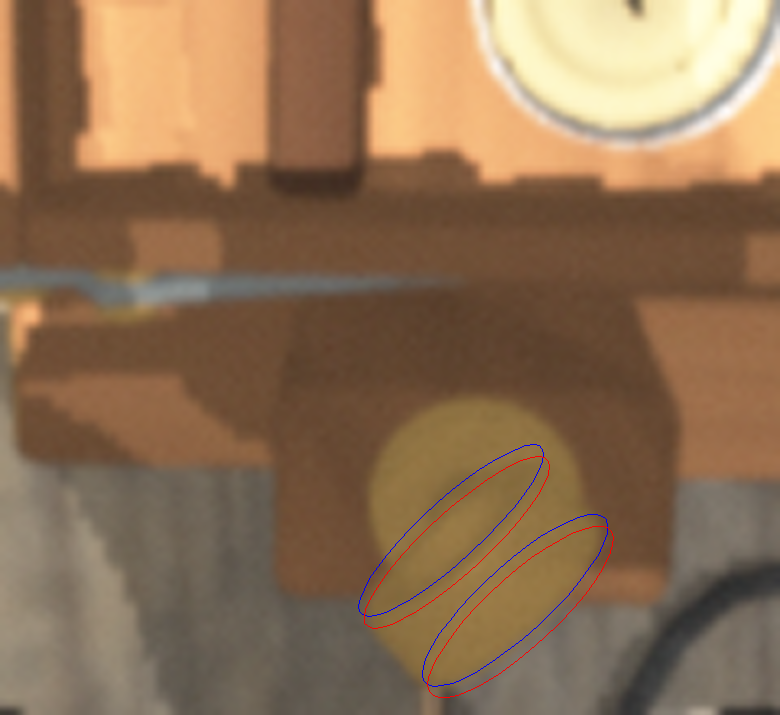

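>>> {"fn": "servo_tool", "kwargs": {
  "moves": [0.6,0,10,30,0,-0.9,0,0.6,0,30,20,0,0,8.5,0.6,0,30,0,0,0,8.5,0.6,0,30,0,0,0,8.5,0.6,0,30,0,0,0,8.5,0.6,0,30,0,0,0,8.5,0.6,0,25,0,0,0,8.5,0.6,0,20,0,0,0,8.5,0.6,0,20,0,0,0,8.5,0.6,0,20,0,0,0,8.5]
}}

```text
time_s: 30.25
eef_pos: [518.2, 274.7, 276.9]
tcp_rot: [0.136, 0.991, 0.007, 0.003]
contact_force: [-0.2, -0.0, -0.3]
gripper_width: 52.2
```

>>> {"fn": "servo_tool", "kwargs": {
  "moves": [0.6,0,10,0,0,0,8.5,0.6,0,10,0,0,0,8.5,0.6,0,10,0,0,0,8.5,0.6,0,10,0,0,0,8.5,0.6,0,10,0,0,0,8.5,0.6,0,10,0,0,0,8.5,0.6,0,0,0,0,0,8.5,0.6,0,0,0,0,0,8.5,0.6,0,0,0,0,0,0]
}}

```text
time_s: 31.15
eef_pos: [517.6, 344.5, 284.2]
tcp_rot: [-0.448, 0.894, 0.011, 0.002]
contact_force: [0.4, 0.0, 0.2]
gripper_width: 52.2
```

```bash
python3 - <<'E'
from h import *
st=S()
E
```

```text
t 31.15 pos [517.6 344.5 284.2] rotm x [[-0.599, -0.801, -0.006], [-0.801, 0.598, 0.021], [-0.013, 0.018, -1.0]] F [0.4 0.  0.2] w 52.2 q [-0.24  0.35 -0.55  1.36  0.16  1.48  1.73]
```

>>> {"fn": "servo_tool", "kwargs": {
  "moves": [0.6,1,2,-20,0,0,8.5,0.6,1,2,-30,-1,0,8.5,0.6,1,2,-30,0,0,8.5,0.6,1,2,-20,0,0,8.5,0.6,0,0,0,0,0,0,0.6,0,0,0,0,0,0]
}}

```text
time_s: 31.75
eef_pos: [523.2, 353.6, 186.1]
tcp_rot: [-0.686, 0.728, 0.004, -0.001]
contact_force: [0.2, -0.8, 0.2]
gripper_width: 52.3
```

```bash
python3 - <<'E'
from h import *
st=S(); im=imaging.camera('wrist'); cv2.imwrite('pics/w20.png',im)
E
```

```text
t 31.75 pos [523.2 353.6 186.1] rotm x [[-0.059, -0.998, -0.007], [-0.998, 0.059, 0.004], [-0.004, 0.007, -1.0]] F [ 0.2 -0.8  0.2] w 52.3 q [-0.2   0.44 -0.62  1.46  0.25  1.32  2.25]
```

View pics/w20.png

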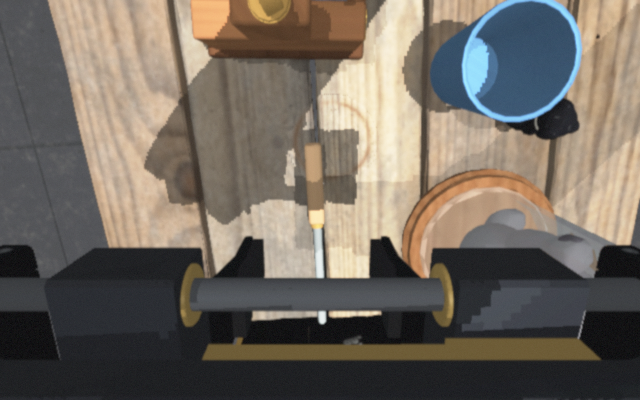

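```bash
python3 - <<'E'
from h import *
st=S(); c=cam('wrist',st)
a=onz(c,(314.5,145),14);b=onz(c,(317,224),14);t=onz(c,(322.5,322),4.5); print(a,b,t,np.degrees(np.arctan2(*(b-a)[1::-1])),np.degrees(np.arctan2(*(t-a)[1::-1])))
print('plate', [onz(c,p,15).round() for p in ((405,245),(480,172),(556,215))])
s=cam('scene');d=cam('side')
print('dome knob',tri([(s,(299,277)),(d,(302,288))]))
print('plate side',[onz(d,p,10).round() for p in ((274,318),(332,318),(303,345))])
print('plate scene',[onz(s,p,10).round() for p in ((331,335),)])
print('dome edges side at z60', [onz(d,p,80).round() for p in ((276,300),(328,300))])
E
python3 - <<'E'
import cv2
im=cv2.imread('pics/side0.png');cv2.imwrite('pics/dome.png',cv2.resize(im[230:360,240:370],None,fx=5,fy=5))
E
```

```text
t 31.8 pos [523.2 353.6 186.2] rotm x [[-0.059, -0.998, -0.006], [-0.998, 0.059, 0.004], [-0.004, 0.007, -1.0]] F [ 0.1 -0.1  0.1] w 52.1 q [-0.2   0.44 -0.62  1.46  0.25  1.32  2.25]
[521.53846231 319.90524443  14.        ] [523.83947829 397.83364292  14.        ] [524.71721458 516.90336397   4.5       ] 88.30870116569827 89.07555825723364
plate [array([437., 425.,  15.]), array([366., 355.,  15.]), array([288., 403.,  15.])]
dome knob [359.14315467 429.52972752 238.01763773]
plate side [array([426., 470.,  10.]), array([301., 389.,  10.]), array([326., 487.,  10.])]
plate scene [array([294., 398.,  10.])]
dome edges side at z60 [array([432., 445.,  80.]), array([324., 376.,  80.])]
```

View pics/dome.png

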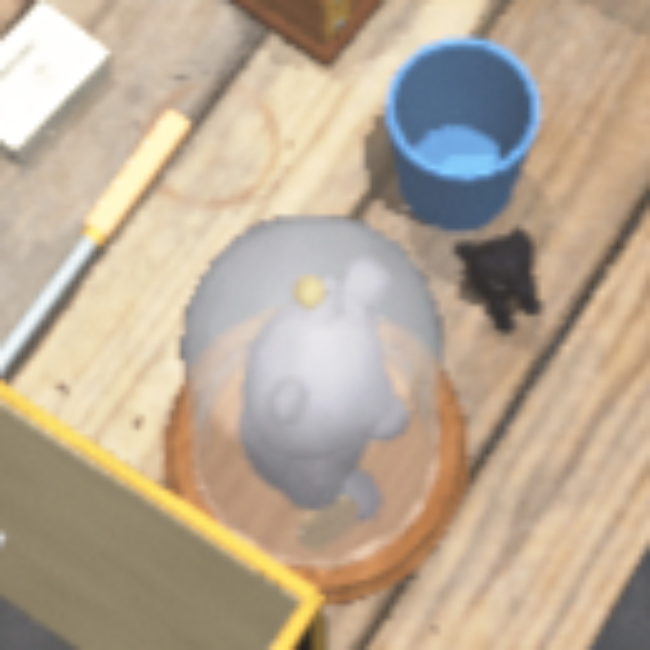

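>>> {"fn": "servo_tool", "kwargs": {
  "moves": [0.6,0,0,-35,0,0,2,0.6,0,0,-40,0,0,0,0.6,0,0,-40,0,0,0,0.6,0,0,-20,0,0,0,0.5,0,0,0,0,0,0]
}}

```text
time_s: 32.3
eef_pos: [527.9, 355.7, 57.1]
tcp_rot: [-0.69, 0.724, 0.001, 0.006]
contact_force: [-0.4, -0.6, -0.5]
gripper_width: 49.5
```

```bash
python3 - <<'E'
from h import *
st=S()
im=imaging.camera('wrist'); cv2.imwrite('pics/w21.png',im)
E
```

```text
t 32.3 pos [527.9 355.7  57.1] rotm x [[-0.049, -0.999, 0.007], [-0.999, 0.049, 0.011], [-0.011, -0.007, -1.0]] F [-0.4 -0.6 -0.5] w 49.5 q [-0.22  0.55 -0.58  1.59  0.33  1.08  2.21]
```

View pics/w21.png

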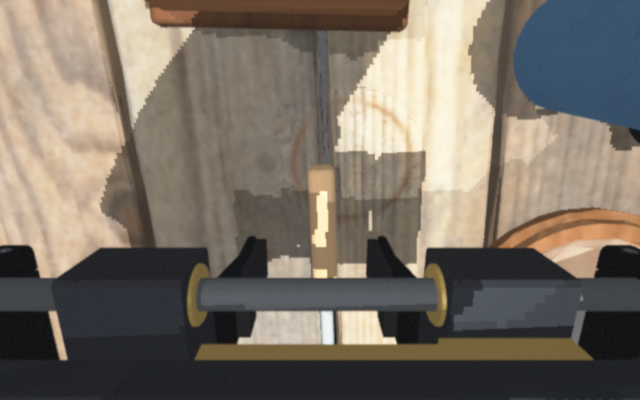

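>>> {"fn": "servo_tool", "kwargs": {
  "moves": [0.5,-3,-3,-10,-0.6,0.4,1.6,0.5,-1,0,-15,0,0,0,0.5,-1,0,-15,0,0,0,0.5,0,0,-6,0,0,0,0.5,0,0,0,0,0,0]
}}

```text
time_s: 32.85
eef_pos: [525.9, 354.8, 14.8]
tcp_rot: [-0.699, 0.715, -0.001, 0.005]
contact_force: [0.0, -1.4, 0.6]
gripper_width: 43.2
```

```bash
python3 - <<'E'
from h import *
st=S()
E
```

```text
t 32.85 pos [525.9 354.8  14.8] rotm x [[-0.023, -1.0, 0.008], [-1.0, 0.023, 0.005], [-0.005, -0.008, -1.0]] F [ 0.  -1.4  0.6] w 43.2 q [-0.24  0.6  -0.57  1.62  0.37  1.02  2.2 ]
```

>>> {"fn": "servo_tool", "kwargs": {
  "moves": [0.5,-2,-1,-6,-0.3,0.5,0,0.5,-1,0,-5,0,0,0,0.5,0,0,-1,0,0,0,0.5,0,0,0,0,0,0]
}}

```text
time_s: 33.25
eef_pos: [523.0, 354.0, 2.2]
tcp_rot: [-0.699, 0.715, 0.0, -0.001]
contact_force: [0.2, -0.8, -0.6]
gripper_width: 43.8
```

```bash
python3 - <<'E'
from h import *
st=S()
E
```

```text
t 33.25 pos [523.  354.    2.2] rotm x [[-0.023, -1.0, -0.001], [-1.0, 0.023, -0.001], [0.001, 0.001, -1.0]] F [ 0.2 -0.8 -0.6] w 43.8 q [-0.24  0.62 -0.56  1.62  0.37  1.01  2.2 ]
```

>>> {"fn": "servo_tool", "kwargs": {
  "moves": [0,0,0,0.5,0,0,0,0,0,0,0,0,0,0,0,0,0,0,0,0,0,0,0,0,0,0,0,0,0,0,0,0,0,0,0],
  "squeeze": 50
}}

```text
time_s: 33.75
eef_pos: [523.5, 354.3, 3.7]
tcp_rot: [-0.699, 0.715, -0.0, 0.0]
contact_force: [0.3, -0.2, 0.1]
gripper_width: 15.6
```

```bash
python3 - <<'E'
from h import *
st=S()
im=imaging.camera('wrist'); cv2.imwrite('pics/w22.png',im)
E
```

```text
t 33.75 pos [523.5 354.3   3.7] rotm x [[-0.023, -1.0, 0.0], [-1.0, 0.023, 0.0], [-0.0, -0.0, -1.0]] F [ 0.3 -0.2  0.1] w 15.6 q [-0.24  0.62 -0.56  1.62  0.37  1.01  2.2 ]
```

View pics/w22.png

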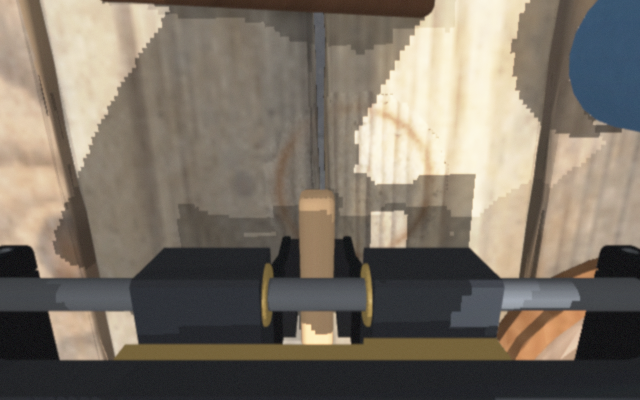

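>>> {"fn": "servo_tool", "kwargs": {
  "moves": [0,0,0,15,0,0,0,0,0,-10,40,0,0,0,0,0,-20,45,0,0,0,0,0,-30,45,0,0,0,0,0,-30,45,0,0,-8.5,0,0,-25,40,0,0,-8.5,0,-5,-20,20,0,0,-8.5,0,-10,-10,10,0,0,-8.5,0,-15,-10,0,0,0,-8.5,0,-15,-10,0,0,0,-8.5]
}}

```text
time_s: 34.8
eef_pos: [473.0, 190.2, 273.8]
tcp_rot: [-0.321, 0.947, 0.002, 0.004]
contact_force: [-0.6, 0.1, -1.2]
gripper_width: 15.7
```

>>> {"fn": "servo_tool", "kwargs": {
  "moves": [0,-15,-5,0,0,0,-8.5,0,-15,-5,0,0,0,-8.5,0,-15,-5,0,0,0,-8.5,0,-10,-5,0,0,0,-8.5,0,-5,0,0,0,0,-8.5,0,0,0,0,0,0,-8.5,0,0,0,0,0,0,-8.5,0,0,0,0,0,0,-8.5,0,0,0,0,0,0,-4,0,0,0,0,0,0,0]
}}

```text
time_s: 35.8
eef_pos: [404.7, 170.9, 284.6]
tcp_rot: [0.306, 0.952, -0.002, 0.01]
contact_force: [0.4, -0.1, -0.5]
gripper_width: 15.4
```

```bash
python3 - <<'E'
from h import *
st=S()
im=imaging.camera('wrist'); cv2.imwrite('pics/w23.png',im)
im=imaging.camera('side'); cv2.imwrite('pics/s23.png',im)
E
```

```text
t 35.8 pos [404.7 170.9 284.6] rotm x [[-0.813, 0.582, 0.018], [0.582, 0.813, -0.01], [-0.02, 0.002, -1.0]] F [ 0.4 -0.1 -0.5] w 15.4 q [ 0.07 -0.1  -0.54  1.8  -0.04  1.42  0.49]
```

View pics/s23.png

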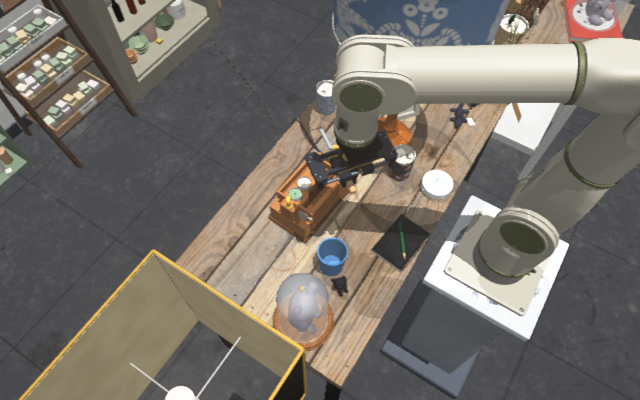

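View pics/w23.png

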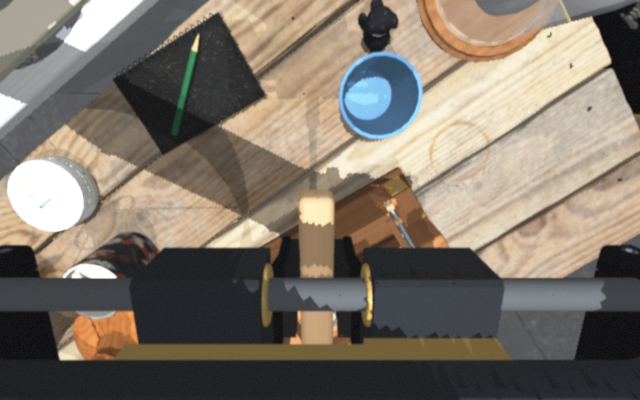

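```bash
python3 - <<'E'
from h import *
c=cam('wrist',dict(eef_pos=np.array([523.5,354.3,3.7]),tcp_rot=np.array([-.699,.715,0,0])))
p=onz(c,(317,191),16);print(p, 'b=',80-(354.3-p[1]))
st=S(); s=cam('side'); 
Rm=R.from_quat(st['tcp_rot']).as_matrix()
for b in (36,44): 
  tip=st['eef_pos']+Rm@np.array([-(120+b),0,-4.3]); print(b,tip,proj(s,tip),proj(s,st['eef_pos']+Rm@np.array([-b,0,-4.3])))
im=cv2.imread('pics/s23.png'); crop(im,290,110,420,220,6,'pics/s23c.png')
E
```

```text
[523.30293893 317.13610023  16.        ] b= 42.836100228491944
t 35.9 pos [404.8 170.9 284.4] rotm x [[-0.815, 0.58, 0.018], [0.58, 0.815, -0.01], [-0.02, 0.002, -1.0]] F [ 0.1  0.  -2.2] w 15.3 q [ 0.07 -0.1  -0.54  1.8  -0.04  1.42  0.49]
36 [531.83151743  80.48621667 291.84456759] [322.66486215 131.1403282 ] [341.81821603 169.20890164]
44 [538.34838031  75.84887444 292.00442802] [321.44766339 128.72106416] [340.48670176 166.56242786]
```

View pics/s23c.png

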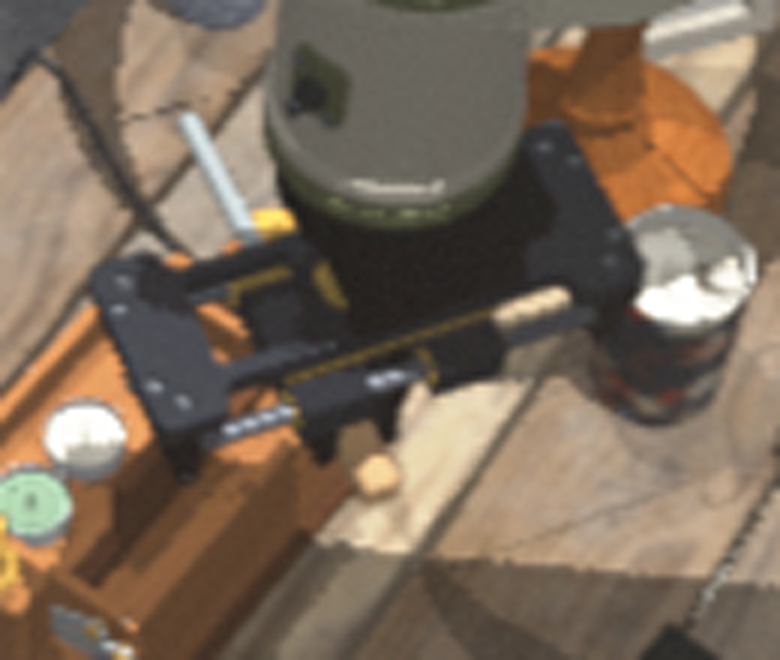

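>>> {"fn": "servo_tool", "kwargs": {
  "moves": [0,-1,0,-10,0.6,1,-8,0,0,0,-25,0,0,-7.8,0,0,0,-30,0,0,0,0,0,0,-30,0,0,0,0,0,0,-20,0,0,0,0,0,0,0,0,0,0]
}}

```text
time_s: 36.5
eef_pos: [403.4, 171.4, 168.2]
tcp_rot: [0.431, 0.903, 0.001, 0.001]
contact_force: [-0.9, -0.0, -1.1]
gripper_width: 15.8
```

```bash
cat >> h.py <<'E'
E_=np.array([527,18.8,150.])
def bar(st=None,b=43,h=4.3,axdeg=None):
    st=st or S(); Rm=R.from_quat(st['tcp_rot']).as_matrix(); P=st['eef_pos']; d=-Rm[:,0]; o=P-Rm[:,2]*h
    J=o+d*b; s=(E_-o)@d; near=o+d*s; 
    print('bar yaw',np.degrees(np.arctan2(d[1],d[0])).round(2),'pitch',np.degrees(np.arcsin(d[2])).round(2),'tip',(J+120*d).round(1),'eye at bar x',(s-b).round(1),'axis-eye miss',(near-E_).round(2)); 
    print('tool z',Rm[:,2].round(3))
E
python3 - <<'E'
from h import *
bar()
E
```

```text
t 36.5 pos [403.4 171.4 168.2] rotm x [[-0.629, 0.777, 0.003], [0.777, 0.629, 0.001], [-0.001, 0.003, -1.0]] F [-0.9 -0.  -1.1] w 15.8 q [ 0.08 -0.02 -0.57  1.98 -0.01  1.18  0.19]
bar yaw -51.01 pitch 0.08 tip [506.   44.7 172.8] eye at bar x 153.4 axis-eye miss [-0.05  0.   22.8 ]
tool z [ 0.003  0.001 -1.   ]
```

>>> {"fn": "servo_tool", "kwargs": {
  "moves": [0,0,0,-12,0,0,0,0,0,0,-9,0,0,0,0,0,0,-2,0,0,0,0,0,0,0,0,0,0]
}}

```text
time_s: 36.9
eef_pos: [404.6, 172.1, 146.2]
tcp_rot: [0.429, 0.903, 0.002, 0.002]
contact_force: [0.8, -0.4, -0.8]
gripper_width: 15.4
```

```bash
python3 - <<'E'
from h import *
st=S(); bar(st)
for n in ['side','scene']:
  im=imaging.camera(n); c=cam(n); u=proj(c,E_).astype(int); crop(im,u[0]-40,u[1]-35,u[0]+40,u[1]+35,9,f'pics/{n}24.png')
E
```

```text
t 36.9 pos [404.6 172.1 146.2] rotm x [[-0.632, 0.775, 0.006], [0.775, 0.632, 0.002], [-0.002, 0.006, -1.0]] F [ 0.8 -0.4 -0.8] w 15.4 q [ 0.07  0.01 -0.58  2.    0.01  1.12  0.18]
bar yaw -50.84 pitch 0.14 tip [507.6  45.7 150.9] eye at bar x 153.2 axis-eye miss [1.49 1.22 1.01]
tool z [ 0.006  0.002 -1.   ]
```

View pics/side24.png

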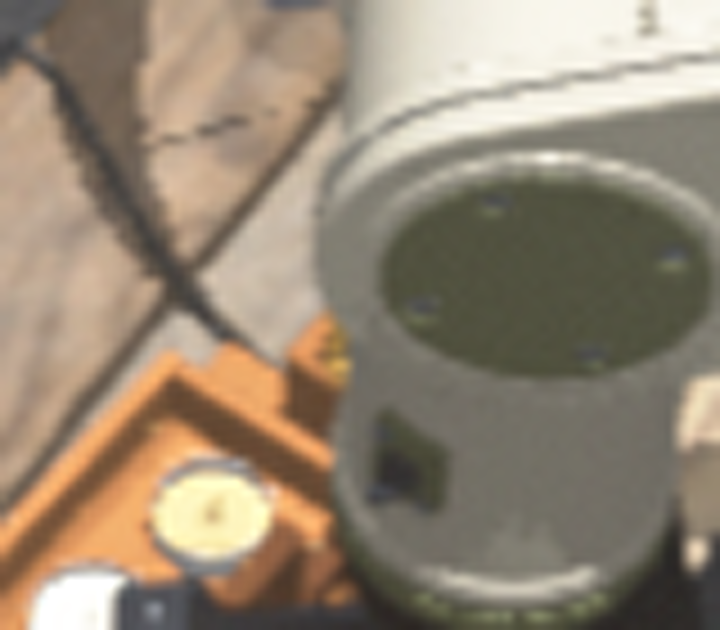

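View pics/scene24.png

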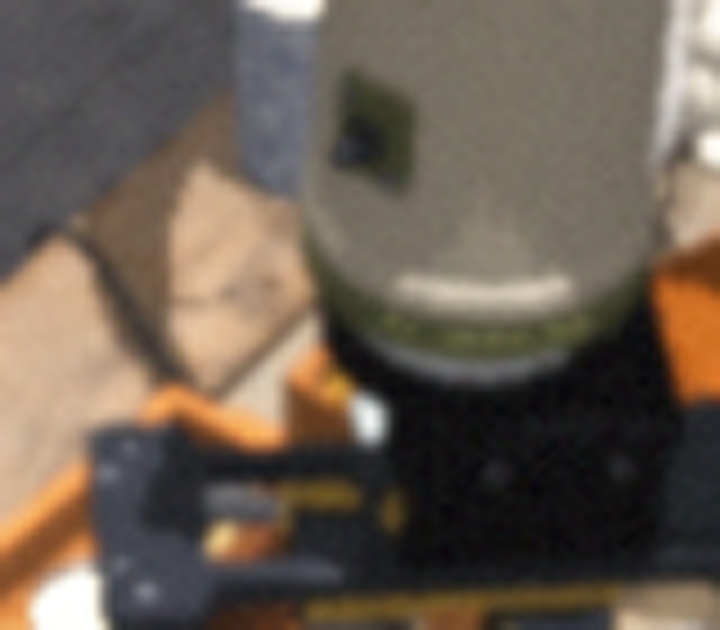

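>>> {"fn": "servo_tool", "kwargs": {
  "moves": [0,-1.5,-1.2,-1,0,0.3,-0.5,0,0,0,0,0,0,0]
}}

```text
time_s: 37.2
eef_pos: [403.7, 171.1, 146.2]
tcp_rot: [0.434, 0.901, 0.001, 0.001]
contact_force: [-0.3, -0.1, -1.3]
gripper_width: 15.7
```

```bash
python3 - <<'E'
from h import *
st=S(); bar(st)
E
```

```text
t 37.2 pos [403.7 171.1 146.2] rotm x [[-0.624, 0.781, 0.002], [0.781, 0.624, 0.002], [0.0, 0.003, -1.0]] F [-0.3 -0.1 -1.3] w 15.7 q [ 0.07  0.01 -0.57  2.    0.    1.13  0.17]
bar yaw -51.38 pitch -0.02 tip [505.4  43.7 150.5] eye at bar x 152.9 axis-eye miss [-1.07 -0.85  0.48]
tool z [ 0.002  0.002 -1.   ]
```

>>> {"fn": "servo_tool", "kwargs": {
  "moves": [0,5.5,-5.8,0,0,0,0,0,5,-6,-0.3,0,0,0,0,3,-3.7,0,0,0,0,0,0,0,0,0,0,0]
}}

```text
time_s: 37.6
eef_pos: [419.0, 153.7, 146.4]
tcp_rot: [0.434, 0.901, 0.002, 0.001]
contact_force: [-0.3, 0.1, -1.4]
gripper_width: 15.4
```

```bash
python3 - <<'E'
from h import *
st=S(); bar(st)
for n in ['side','scene']:
  im=imaging.camera(n); c=cam(n); u=proj(c,E_).astype(int); crop(im,u[0]-40,u[1]-35,u[0]+40,u[1]+35,9,f'pics/{n}25.png')
E
```

```text
t 37.6 pos [419.  153.7 146.4] rotm x [[-0.624, 0.782, 0.003], [0.782, 0.624, 0.002], [-0.0, 0.004, -1.0]] F [-0.3  0.1 -1.4] w 15.4 q [ 0.1   0.03 -0.55  1.99  0.02  1.13  0.21]
bar yaw -51.43 pitch 0.02 tip [520.6  26.3 150.7] eye at bar x 129.8 axis-eye miss [-0.29 -0.23  0.73]
tool z [ 0.003  0.002 -1.   ]
```

View pics/scene25.png

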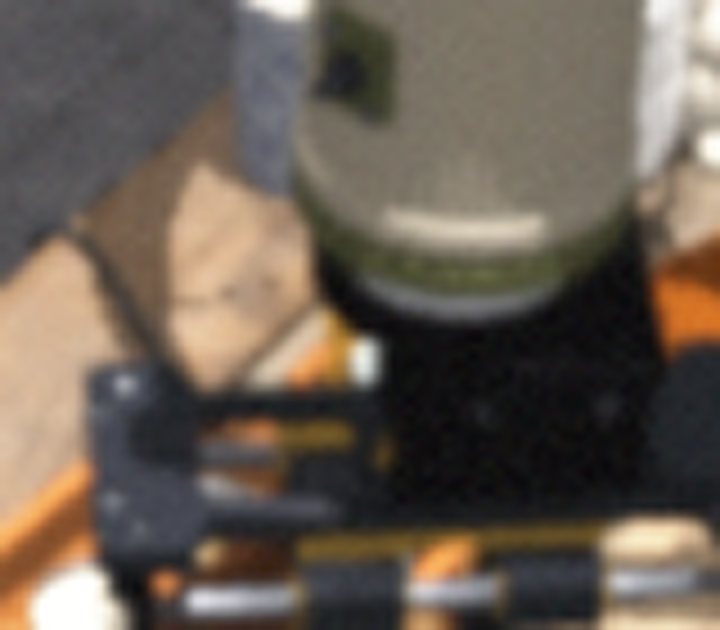

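View pics/side25.png

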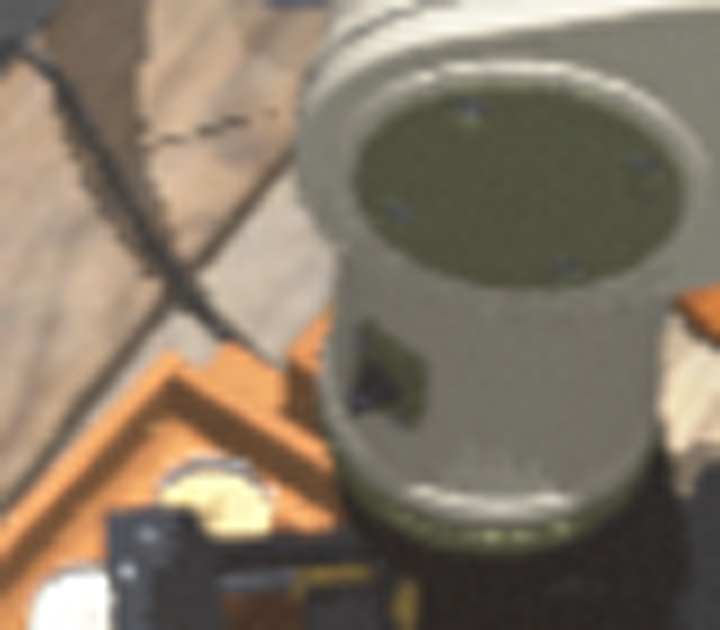

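>>> {"fn": "servo_tool", "kwargs": {
  "moves": [0,3.5,-3.8,-0.5,0,0,0,0,3.2,-4,-0.2,0,0,0,0,3.2,-4,0,0,0,0,0,0,0,0,0,0,0]
}}

```text
time_s: 38.1
eef_pos: [429.2, 142.1, 146.0]
tcp_rot: [0.433, 0.901, 0.002, 0.001]
contact_force: [-0.2, -0.5, 0.2]
gripper_width: 15.4
```

```bash
python3 - <<'E'
from h import *
st=S(); bar(st); print(st['torque'].round(2))
E
```

```text
t 38.1 pos [429.2 142.1 146. ] rotm x [[-0.625, 0.781, 0.004], [0.781, 0.625, 0.002], [-0.001, 0.004, -1.0]] F [-0.2 -0.5  0.2] w 15.4 q [ 0.11  0.04 -0.54  1.97  0.02  1.13  0.24]
bar yaw -51.31 pitch 0.03 tip [531.1  14.9 150.4] eye at bar x 114.4 axis-eye miss [0.58 0.47 0.39]
tool z [ 0.004  0.002 -1.   ]
[-0.41 -0.23 -0.08]
```

>>> {"fn": "servo_tool", "kwargs": {
  "moves": [0,4.4,-6.6,0,0,0,0,0,5,-6.3,0,0,0,0,0,5,-6.3,0,0,0,0,0,0,0,0,0,0,0]
}}

```text
time_s: 38.5
eef_pos: [445.3, 120.9, 146.2]
tcp_rot: [0.433, 0.901, 0.002, 0.002]
contact_force: [-0.2, 0.0, 0.6]
gripper_width: 15.6
```

```bash
python3 - <<'E'
from h import *
st=S(); bar(st); print(st['torque'].round(2))
E
```

```text
t 38.5 pos [445.3 120.9 146.2] rotm x [[-0.625, 0.781, 0.005], [0.781, 0.625, 0.002], [-0.001, 0.005, -1.0]] F [-0.2  0.   0.6] w 15.6 q [ 0.14  0.06 -0.51  1.96  0.03  1.13  0.29]
bar yaw -51.32 pitch 0.06 tip [547.1  -6.3 150.7] eye at bar x 87.8 axis-eye miss [-0.   -0.    0.64]
tool z [ 0.005  0.002 -1.   ]
[-0.12 -0.22 -0.03]
```

>>> {"fn": "servo_tool", "kwargs": {
  "moves": [0,5,-6.3,-0.3,0,0,0,0,5,-6.3,-0.2,0,0,0,0,5,-6.3,0,0,0,0,0,4,-5,0,0,0,0,0,0,0,0,0,0,0]
}}

```text
time_s: 39.0
eef_pos: [466.1, 94.6, 145.5]
tcp_rot: [0.433, 0.901, 0.002, 0.001]
contact_force: [1.0, 0.5, 0.4]
gripper_width: 15.1
```

```bash
python3 - <<'E'
from h import *
st=S(); bar(st); print(st['torque'].round(2))
for n in ['side','scene']:
  im=imaging.camera(n); c=cam(n); u=proj(c,E_).astype(int); crop(im,u[0]-50,u[1]-40,u[0]+50,u[1]+40,7,f'pics/{n}26.png')
E
```

```text
t 39.0 pos [466.1  94.6 145.5] rotm x [[-0.625, 0.781, 0.004], [0.781, 0.625, 0.002], [-0.001, 0.005, -1.0]] F [1.  0.5 0.4] w 15.1 q [ 0.17  0.09 -0.48  1.92  0.05  1.13  0.34]
bar yaw -51.35 pitch 0.05 tip [567.9 -32.7 149.9] eye at bar x 54.2 axis-eye miss [-0.2  -0.16 -0.11]
tool z [ 0.004  0.002 -1.   ]
[-0.09 -0.23  0.05]
```

View pics/scene26.png

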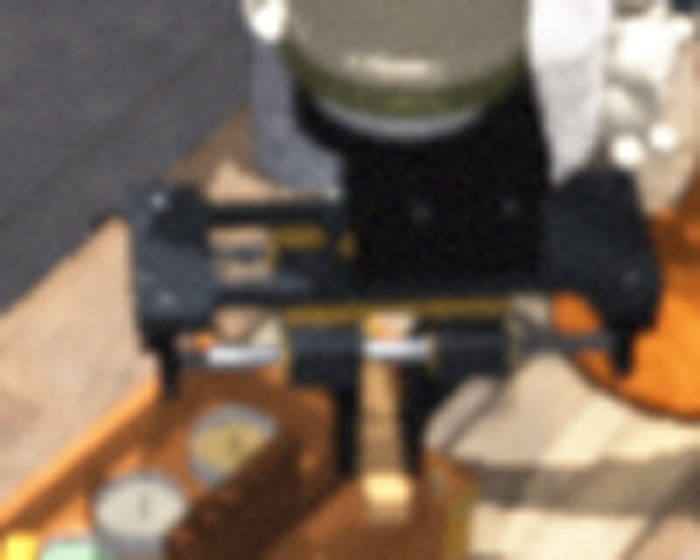

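View pics/side26.png

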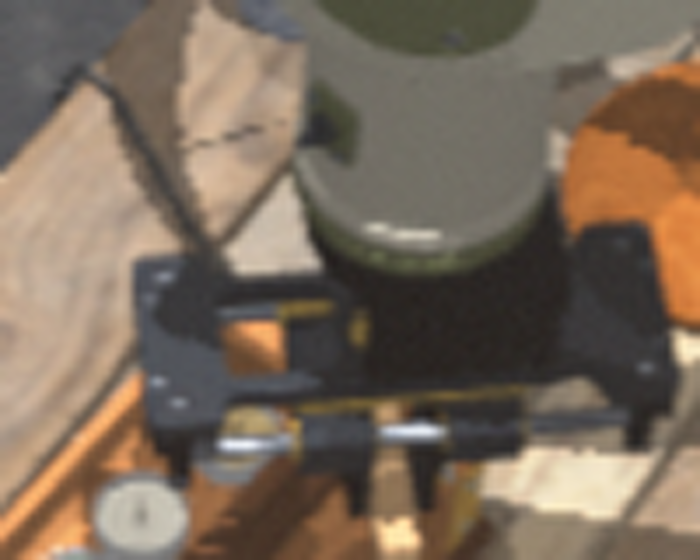

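```bash
cat >> h.py <<'E'
def plan(n=8,step=6.0,Rr=97.4):
    st=S(); bar(st); print('torque',st['torque'].round(2),'q7',st['qpos'].round(2))
    Rm=R.from_quat(st['tcp_rot']).as_matrix(); d=-Rm[:,0]; a=np.arctan2(-d[1],-d[0])
    P=st['eef_pos'].copy(); r=P[:2]-E_[:2]; print('alpha',np.degrees(a).round(2),'pos ang',np.degrees(np.arctan2(r[1],r[0])).round(2),'r',np.linalg.norm(r).round(1),'loopq if tight', )
    for i in range(n):
        a2=a-np.radians(step); T=E_[:2]+Rr*np.array([np.cos(a2),np.sin(a2)]); print((T-P[:2]).round(1).tolist(),end=' '); P[:2]=T; a=a2
    print()
E
python3 -c "
from h import *
plan(8)"
```

```text
t 39.1 pos [465.7  95.2 145.6] rotm x [[-0.625, 0.781, 0.004], [0.781, 0.625, 0.002], [-0.001, 0.005, -1.0]] F [ 0.1 -0.9  0.6] w 15.3 q [ 0.17  0.09 -0.48  1.93  0.05  1.13  0.34]
bar yaw -51.31 pitch 0.05 tip [567.5 -32.  150. ] eye at bar x 55.0 axis-eye miss [-0.08 -0.07 -0.06]
tool z [ 0.004  0.002 -1.   ]
torque [-0.11 -0.22 -0.01] q7 [ 0.17  0.09 -0.48  1.93  0.05  1.13  0.34]
alpha 128.69 pos ang 128.74 r 98.0 loopq if tight
[8.7, 5.5] [8.9, 5.0] [9.3, 4.1] [9.7, 3.1] [10.0, 2.1] [10.1, 1.0] [10.2, -0.1] [10.1, -1.1]
```

>>> {"fn": "servo_tool", "kwargs": {
  "moves": [0,8.4,6,0,0,0,-6,0,8.9,5,0,0,0,-6,0,9.3,4.1,0,0,0,-6,0,9.7,3.1,0,0,0,-6,0,0,0,0,0,0,0]
}}

```text
time_s: 39.6
eef_pos: [503.4, 115.1, 146.1]
tcp_rot: [0.616, 0.787, 0.002, 0.003]
contact_force: [-0.4, -0.5, 1.1]
gripper_width: 15.1
```

```bash
python3 -c "
from h import *
plan(8)"
```

```text
t 39.6 pos [503.4 115.1 146.1] rotm x [[-0.24, 0.971, 0.007], [0.971, 0.24, -0.0], [-0.002, 0.007, -1.0]] F [-0.4 -0.5  1.1] w 15.1 q [ 0.1   0.18 -0.46  1.83  0.09  1.14 -0.14]
bar yaw -76.1 pitch 0.11 tip [542.5 -43.1 150.7] eye at bar x 56.2 axis-eye miss [0.16 0.04 0.61]
tool z [ 0.007 -0.    -1.   ]
torque [-0.21 -0.05  0.05] q7 [ 0.1   0.18 -0.46  1.83  0.09  1.14 -0.14]
alpha 103.9 pos ang 103.79 r 99.2 loopq if tight
[10.2, 0.2] [10.2, 0.9] [10.2, -0.2] [10.1, -1.3] [9.9, -2.3] [9.6, -3.3] [9.2, -4.3] [8.7, -5.3]
```

>>> {"fn": "servo_tool", "kwargs": {
  "moves": [0,10.2,1,-0.4,0,0,-6,0,10.2,0.6,0,0,0,-6,0,10.2,-0.4,0,0,0,-6,0,10.1,-1.3,0,0,0,-6,0,0,0,0,0,0,0]
}}

```text
time_s: 40.1
eef_pos: [543.7, 116.6, 146.2]
tcp_rot: [0.765, 0.643, 0.002, 0.004]
contact_force: [1.3, 0.2, 0.3]
gripper_width: 15.5
```

```bash
python3 -c "
from h import *
plan(8)"
```

```text
t 40.1 pos [543.7 116.6 146.2] rotm x [[0.172, 0.985, 0.008], [0.985, -0.172, -0.003], [-0.001, 0.008, -1.0]] F [1.3 0.2 0.3] w 15.5 q [ 0.05  0.26 -0.4   1.73  0.12  1.16 -0.56]
bar yaw -99.9 pitch 0.08 tip [515.6 -44.  150.8] eye at bar x 56.2 axis-eye miss [-0.4   0.07  0.67]
tool z [ 0.008 -0.003 -1.   ]
torque [-0.25 -0.23  0.23] q7 [ 0.05  0.26 -0.4   1.73  0.12  1.16 -0.56]
alpha 80.1 pos ang 80.31 r 99.2 loopq if tight
[10.0, -4.1] [9.6, -3.3] [9.2, -4.3] [8.7, -5.2] [8.2, -6.1] [7.5, -6.9] [6.7, -7.7] [5.9, -8.3]
```

>>> {"fn": "servo_tool", "kwargs": {
  "moves": [0,9.9,-3.4,-0.4,0,0.3,-6,0,9.6,-3.4,0,0,0,-6,0,9.2,-4.3,0,0,0,-6,0,8.7,-5.2,0,0,0,-6,0,0,0,0,0,0,0]
}}

```text
time_s: 40.6
eef_pos: [580.5, 102.0, 146.7]
tcp_rot: [0.879, 0.476, 0.001, 0.002]
contact_force: [2.0, 0.2, -1.7]
gripper_width: 15.4
```

```bash
python3 -c "
from h import *
plan(8)
for n in ['side','scene']:
  im=imaging.camera(n); c=cam(n); u=proj(c,E_).astype(int); crop(im,u[0]-50,u[1]-40,u[0]+50,u[1]+40,7,f'pics/{n}27.png')
"
```

```text
t 40.6 pos [580.5 102.  146.7] rotm x [[0.546, 0.838, 0.004], [0.838, -0.546, -0.002], [0.001, 0.004, -1.0]] F [ 2.   0.2 -1.7] w 15.4 q [ 0.02  0.32 -0.33  1.65  0.11  1.19 -0.91]
bar yaw -123.11 pitch -0.04 tip [491.4 -34.5 150.9] eye at bar x 55.9 axis-eye miss [-0.56  0.36  0.96]
tool z [ 0.004 -0.002 -1.   ]
torque [-0.03 -0.39  0.23] q7 [ 0.02  0.32 -0.33  1.65  0.11  1.19 -0.91]
alpha 56.89 pos ang 57.26 r 98.9 loopq if tight
[7.9, -7.7] [7.6, -6.8] [6.8, -7.6] [6.0, -8.3] [5.1, -8.8] [4.1, -9.3] [3.1, -9.7] [2.1, -10.0]
```

View pics/side27.png

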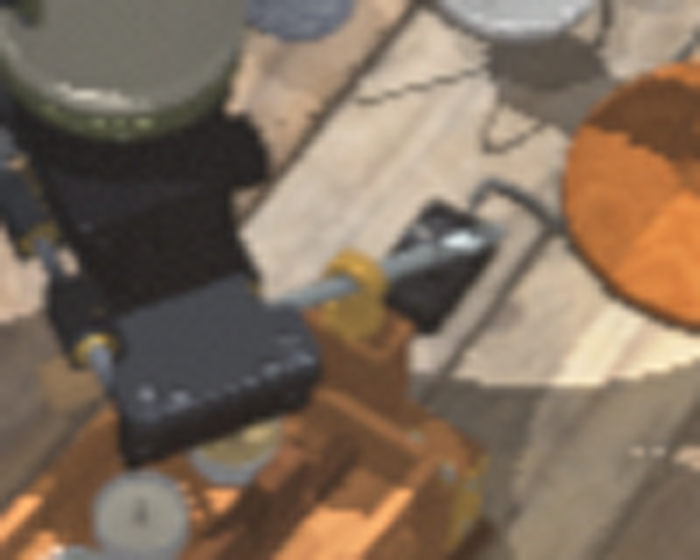

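The shaft passes through the loop and the eye is following it. I'll keep turning.

>>> {"fn": "servo_tool", "kwargs": {
  "moves": [0,8,-7.2,-0.8,0,0,-6,0,7.6,-6.8,-0.4,0,0,-6,0,6.8,-7.6,0,0,0,-6,0,6,-8.3,0,0,0,-6,0,0,0,0,0,0,0]
}}

```text
time_s: 41.2
eef_pos: [608.9, 73.9, 147.4]
tcp_rot: [0.957, 0.289, 0.004, 0.003]
contact_force: [3.6, 0.2, -1.2]
gripper_width: 15.4
```

```bash
python3 -c "
from h import *
plan(8)
"
```

```text
t 41.2 pos [608.9  73.9 147.4] rotm x [[0.833, 0.553, 0.009], [0.553, -0.833, -0.003], [0.006, 0.008, -1.0]] F [ 3.6  0.2 -1.2] w 15.4 q [ 0.    0.36 -0.25  1.59  0.1   1.19 -1.25]
bar yaw -146.42 pitch -0.36 tip [473.1 -16.2 150.7] eye at bar x 55.7 axis-eye miss [-0.36  0.53  1.09]
tool z [ 0.009 -0.003 -1.   ]
torque [ 0.02 -0.63  0.26] q7 [ 0.    0.36 -0.25  1.59  0.1   1.19 -1.25]
alpha 33.58 pos ang 33.93 r 98.7 loopq if tight
[4.4, -10.0] [4.2, -9.3] [3.2, -9.7] [2.2, -10.0] [1.2, -10.1] [0.1, -10.2] [-1.0, -10.1] [-2.0, -10.0]
```

>>> {"fn": "servo_tool", "kwargs": {
  "moves": [0,4.6,-9.8,-1.2,0,0.4,-6,0,4.2,-9.3,-1,0,0,-6,0,3.2,-9.7,0,0,0,-6,0,0,0,0,0,0,0]
}}

```text
time_s: 41.6
eef_pos: [621.7, 46.2, 146.8]
tcp_rot: [0.99, 0.139, 0.003, 0.002]
contact_force: [3.3, -0.2, -0.5]
gripper_width: 15.2
```

```bash
python3 -c "
from h import *
plan(8,4)
"
```

```text
t 41.6 pos [621.7  46.2 146.8] rotm x [[0.962, 0.275, 0.007], [0.275, -0.962, -0.003], [0.006, 0.004, -1.0]] F [ 3.3 -0.2 -0.5] w 15.2 q [-0.    0.38 -0.19  1.56  0.08  1.2  -1.5 ]
bar yaw -164.06 pitch -0.35 tip [464.9   1.4 150.1] eye at bar x 55.5 axis-eye miss [-0.09  0.32  0.51]
tool z [ 0.007 -0.003 -1.   ]
torque [ 0.11 -0.74  0.09] q7 [-0.    0.38 -0.19  1.56  0.08  1.2  -1.5 ]
alpha 15.94 pos ang 16.12 r 98.6 loopq if tight
[0.6, -7.2] [1.2, -6.7] [0.7, -6.8] [0.2, -6.8] [-0.2, -6.8] [-0.7, -6.8] [-1.2, -6.7] [-1.7, -6.6]
```

>>> {"fn": "servo_tool", "kwargs": {
  "moves": [0,1.4,-7,-0.8,0,0.2,-4,0,1.2,-6.7,0,0,0,-4,0,0,0,0,0,0,0]
}}

```text
time_s: 41.9
eef_pos: [624.4, 33.6, 147.0]
tcp_rot: [0.997, 0.073, 0.003, 0.001]
contact_force: [4.8, 0.5, -1.5]
gripper_width: 15.7
```

```bash
python3 -c "
from h import *
plan(8,4)
for n in ['side']:
  im=imaging.camera(n); c=cam(n); u=proj(c,E_).astype(int); crop(im,u[0]-35,u[1]-30,u[0]+35,u[1]+30,10,f'pics/{n}28.png')
"
```

```text
t 41.9 pos [624.4  33.6 147. ] rotm x [[0.989, 0.147, 0.007], [0.147, -0.989, -0.002], [0.006, 0.003, -1.0]] F [ 4.8  0.5 -1.5] w 15.7 q [-0.    0.38 -0.16  1.56  0.07  1.2  -1.6 ]
bar yaw -171.57 pitch -0.36 tip [463.1   9.7 150.3] eye at bar x 55.5 axis-eye miss [-0.06  0.37  0.69]
tool z [ 0.007 -0.002 -1.   ]
torque [ 0.   -0.95  0.16] q7 [-0.    0.38 -0.16  1.56  0.07  1.2  -1.6 ]
alpha 8.43 pos ang 8.64 r 98.5 loopq if tight
[-0.3, -7.3] [0.3, -6.8] [-0.2, -6.8] [-0.7, -6.8] [-1.1, -6.7] [-1.6, -6.6] [-2.1, -6.5] [-2.5, -6.3]
```

View pics/side28.png

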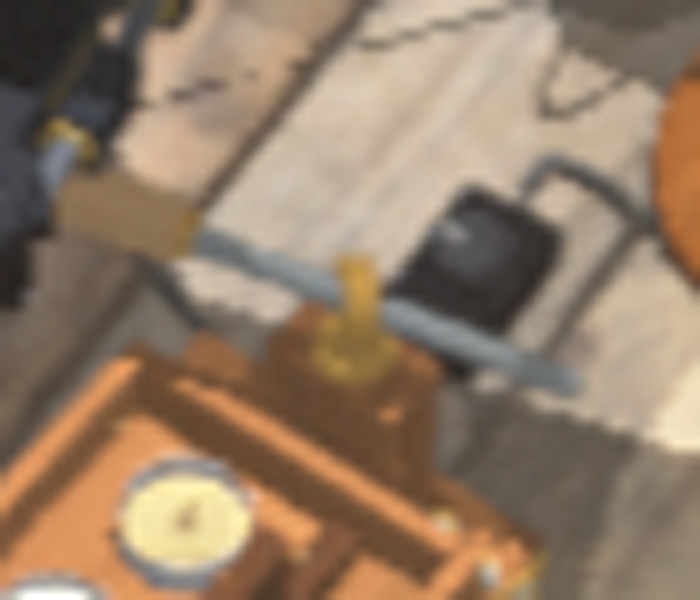

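>>> {"fn": "servo_tool", "kwargs": {
  "moves": [0,-0.2,-7,-1,0,0.2,-4,0,0,-6.8,-0.5,0,0,-4,0,0,0,0,0,0,0]
}}

```text
time_s: 42.25
eef_pos: [625.0, 21.1, 146.7]
tcp_rot: [1.0, 0.009, 0.004, 0.001]
contact_force: [4.6, -0.4, -0.8]
gripper_width: 15.2
```

```bash
python3 -c "
from h import *
plan(4,4)
"
```

```text
t 42.25 pos [625.   21.1 146.7] rotm x [[1.0, 0.018, 0.007], [0.018, -1.0, -0.002], [0.007, 0.003, -1.0]] F [ 4.6 -0.4 -0.8] w 15.2 q [-0.    0.38 -0.14  1.56  0.06  1.2  -1.7 ]
bar yaw -178.99 pitch -0.43 tip [462.   18.2 149.8] eye at bar x 55.0 axis-eye miss [-0.01  0.58  0.32]
tool z [ 0.007 -0.002 -1.   ]
torque [-0.17 -0.83  0.12] q7 [-0.    0.38 -0.14  1.56  0.06  1.2  -1.7 ]
alpha 1.01 pos ang 1.34 r 98.0 loopq if tight
[-0.7, -7.4] [-0.6, -6.8] [-1.1, -6.7] [-1.5, -6.6]
```

>>> {"fn": "servo_tool", "kwargs": {
  "moves": [0,-0.3,-6,-0.6,0,0.2,-3.5,0,0,0,0,0,0,0]
}}

```text
time_s: 42.45
eef_pos: [624.8, 15.5, 146.7]
tcp_rot: [1.0, -0.019, 0.003, 0.001]
contact_force: [5.3, -1.0, -1.2]
gripper_width: 15.2
```

```bash
python3 -c "
from h import *
plan(4,4)
for n in ['side','scene']:
  im=imaging.camera(n); c=cam(n); u=proj(c,E_).astype(int); crop(im,u[0]-35,u[1]-30,u[0]+35,u[1]+30,10,f'pics/{n}29.png')
"
```

```text
t 42.45 pos [624.8  15.5 146.7] rotm x [[0.999, -0.038, 0.006], [-0.038, -0.999, -0.003], [0.006, 0.003, -1.0]] F [ 5.3 -1.  -1.2] w 15.2 q [ 0.    0.38 -0.13  1.56  0.05  1.2  -1.75]
bar yaw 177.82 pitch -0.34 tip [461.9  21.7 150.1] eye at bar x 54.9 axis-eye miss [0.01 0.45 0.47]
tool z [ 0.006 -0.003 -1.   ]
torque [-0.19 -0.95  0.17] q7 [ 0.    0.38 -0.13  1.56  0.05  1.2  -1.75]
alpha -2.18 pos ang -1.92 r 97.9 loopq if tight
[-1.0, -7.2] [-1.0, -6.7] [-1.4, -6.6] [-1.9, -6.5]
```

View pics/side29.png

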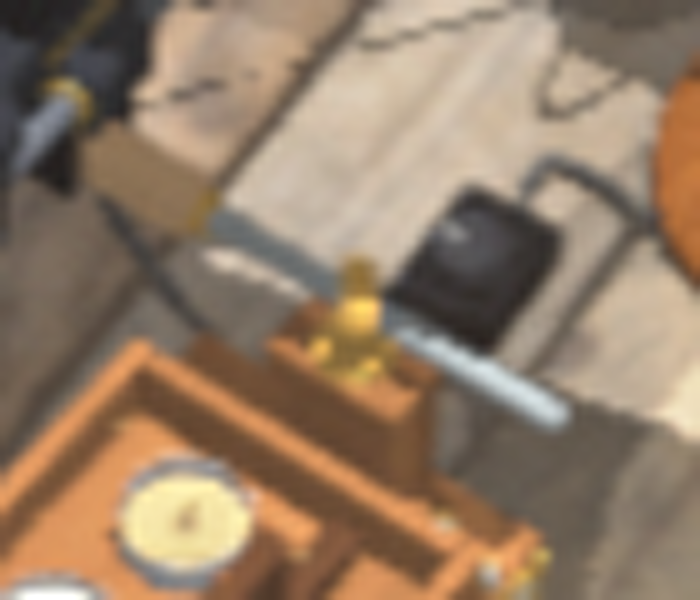

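View pics/scene29.png

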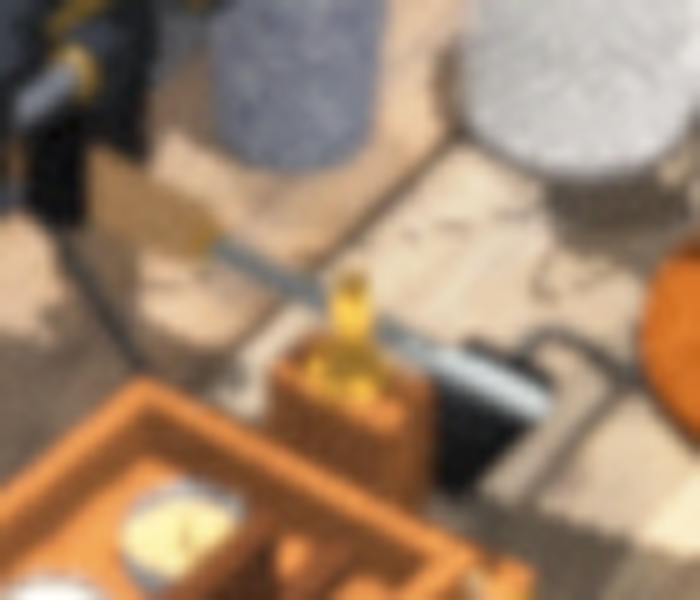

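>>> {"fn": "servo_tool", "kwargs": {
  "moves": [0,-0.5,-5.6,-0.6,0,0.2,-3,0,-0.5,-5,0,0,0,-3,0,0,0,0,0,0,0]
}}

```text
time_s: 42.85
eef_pos: [624.0, 6.2, 146.7]
tcp_rot: [0.998, -0.067, 0.002, 0.002]
contact_force: [4.2, -1.3, -1.3]
gripper_width: 15.0
```

```bash
python3 -c "
from h import *
plan(4,4)
"
```

```text
t 42.85 pos [624.    6.2 146.7] rotm x [[0.991, -0.133, 0.004], [-0.133, -0.991, -0.003], [0.005, 0.003, -1.0]] F [ 4.2 -1.3 -1.3] w 15.0 q [ 0.    0.38 -0.11  1.56  0.05  1.2  -1.82]
bar yaw 172.33 pitch -0.27 tip [462.5  28.  150.3] eye at bar x 54.8 axis-eye miss [0.06 0.48 0.56]
tool z [ 0.004 -0.003 -1.   ]
torque [-0.25 -1.08  0.17] q7 [ 0.    0.38 -0.11  1.56  0.05  1.2  -1.82]
alpha -7.67 pos ang -7.39 r 97.8 loopq if tight
[-1.6, -7.1] [-1.6, -6.6] [-2.1, -6.5] [-2.5, -6.3]
```

>>> {"fn": "servo_tool", "kwargs": {
  "moves": [0,-0.9,-5.2,-0.6,0,0.2,-3,0,-0.9,-5,0,0,0,-3,0,0,0,0,0,0,0]
}}

```text
time_s: 43.15
eef_pos: [622.3, -3.3, 146.5]
tcp_rot: [0.993, -0.116, 0.001, 0.002]
contact_force: [5.0, -2.3, -1.8]
gripper_width: 15.3
```

```bash
python3 -c "
from h import *
plan(4,4)
for n in ['side','scene']:
  im=imaging.camera(n); c=cam(n); u=proj(c,E_).astype(int); crop(im,u[0]-35,u[1]-30,u[0]+35,u[1]+30,10,f'pics/{n}30.png')
"
```

```text
t 43.15 pos [622.3  -3.3 146.5] rotm x [[0.973, -0.231, 0.002], [-0.231, -0.973, -0.004], [0.003, 0.003, -1.0]] F [ 5.  -2.3 -1.8] w 15.3 q [ 0.    0.38 -0.09  1.57  0.04  1.2  -1.9 ]
bar yaw 166.67 pitch -0.18 tip [463.7  34.3 150.3] eye at bar x 54.8 axis-eye miss [0.1  0.44 0.52]
tool z [ 0.002 -0.004 -1.   ]
torque [-0.3  -1.12  0.09] q7 [ 0.    0.38 -0.09  1.57  0.04  1.2  -1.9 ]
alpha -13.33 pos ang -13.08 r 97.8 loopq if tight
[-2.3, -6.9] [-2.3, -6.4] [-2.7, -6.2] [-3.1, -6.0]
```

View pics/side30.png

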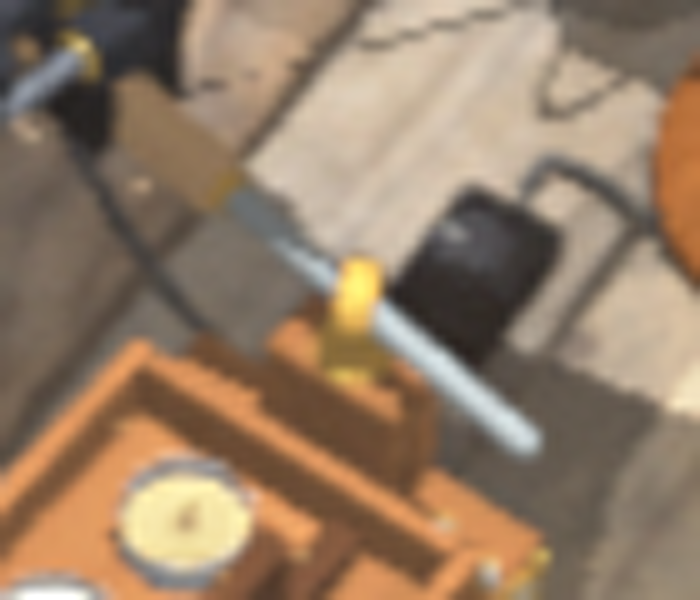

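>>> {"fn": "servo_tool", "kwargs": {
  "moves": [0,-1.3,-5,-0.6,0,0.1,-3,0,-1.4,-4.9,0,0,0,-3,0,0,0,0,0,0,0]
}}

```text
time_s: 43.55
eef_pos: [620.1, -11.6, 146.5]
tcp_rot: [0.987, -0.163, 0.002, 0.002]
contact_force: [4.7, -1.4, -0.9]
gripper_width: 15.5
```

```bash
python3 -c "
from h import *
plan(4,4)
"
```

```text
t 43.55 pos [620.1 -11.6 146.5] rotm x [[0.947, -0.321, 0.003], [-0.321, -0.947, -0.004], [0.004, 0.003, -1.0]] F [ 4.7 -1.4 -0.9] w 15.5 q [-0.    0.37 -0.07  1.57  0.03  1.2  -1.98]
bar yaw 161.27 pitch -0.21 tip [465.7  40.7 150.2] eye at bar x 54.9 axis-eye miss [0.35 1.03 0.4 ]
tool z [ 0.003 -0.004 -1.   ]
torque [-0.48 -1.1   0.32] q7 [-0.    0.37 -0.07  1.57  0.03  1.2  -1.98]
alpha -18.73 pos ang -18.1 r 97.9 loopq if tight
[-3.2, -7.2] [-2.8, -6.2] [-3.3, -6.0] [-3.7, -5.7]
```

```bash
python3 -c "
from h import *
o=[]
for n in ['side','scene']:
  im=imaging.camera(n); c=cam(n)
  for P in (E_,[542.4,224.3,149]):
    u=proj(c,P).astype(int); o.append(cv2.resize(im[u[1]-18:u[1]+18,u[0]-20:u[0]+20],None,fx=9,fy=9,interpolation=cv2.INTER_CUBIC))
cv2.imwrite('pics/eyes31.png',cv2.vconcat([cv2.hconcat(o[:2]),cv2.hconcat(o[2:])]))
"
```

```text
(no output)
```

View pics/eyes31.png

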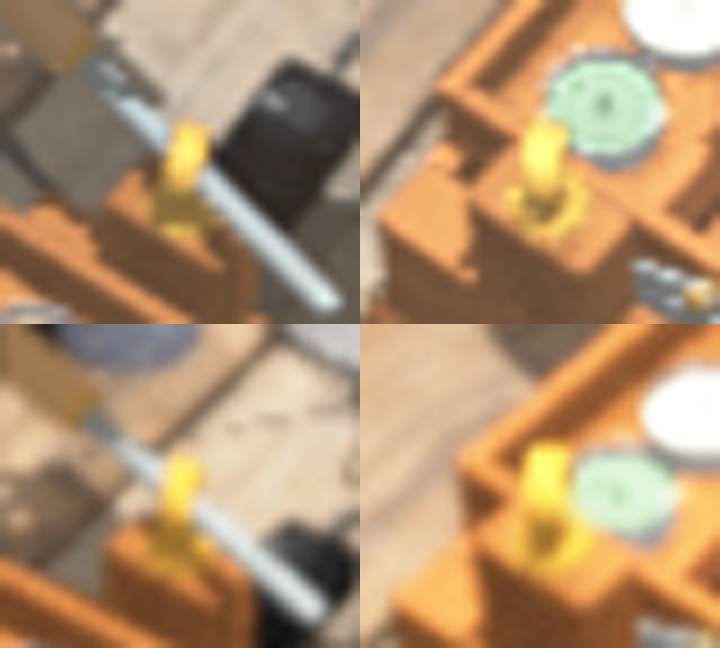

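>>> {"fn": "servo_tool", "kwargs": {
  "moves": [0,-2,-5,-0.6,0,0,-3,0,0,0,0,0,0,0]
}}

```text
time_s: 43.85
eef_pos: [618.8, -15.4, 146.5]
tcp_rot: [0.983, -0.184, 0.003, 0.002]
contact_force: [4.7, -3.8, -0.3]
gripper_width: 15.4
```

```bash
python3 -c "
from h import *
plan(4,4)
"
```

```text
t 43.85 pos [618.8 -15.4 146.5] rotm x [[0.932, -0.362, 0.005], [-0.362, -0.932, -0.004], [0.006, 0.002, -1.0]] F [ 4.7 -3.8 -0.3] w 15.4 q [-0.    0.37 -0.06  1.58  0.03  1.19 -2.01]
bar yaw 158.76 pitch -0.36 tip [466.9  43.6 149.7] eye at bar x 54.9 axis-eye miss [0.49 1.27 0.15]
tool z [ 0.005 -0.004 -1.   ]
torque [-0.47 -1.02  0.36] q7 [-0.    0.37 -0.06  1.58  0.03  1.19 -2.01]
alpha -21.24 pos ang -20.45 r 98.0 loopq if tight
[-3.7, -7.3] [-3.1, -6.0] [-3.5, -5.8] [-3.9, -5.6]
```

>>> {"fn": "servo_tool", "kwargs": {
  "moves": [0,-3.2,-6.5,-0.3,0,0,-3,0,0,0,0,0,0,0]
}}

```text
time_s: 44.05
eef_pos: [617.1, -19.7, 147.2]
tcp_rot: [0.978, -0.207, 0.005, 0.0]
contact_force: [6.9, -1.2, -1.3]
gripper_width: 15.4
```

```bash
python3 -c "
from h import *
plan(4,4)
"
```

```text
t 44.05 pos [617.1 -19.7 147.2] rotm x [[0.915, -0.404, 0.009], [-0.404, -0.915, -0.003], [0.01, -0.001, -1.0]] F [ 6.9 -1.2 -1.3] w 15.4 q [ 0.    0.36 -0.06  1.59  0.02  1.19 -2.05]
bar yaw 156.16 pitch -0.56 tip [468.   46.1 149.9] eye at bar x 54.9 axis-eye miss [0.46 1.05 0.49]
tool z [ 0.009 -0.003 -1.   ]
torque [-0.23 -1.28  0.42] q7 [ 0.    0.36 -0.06  1.59  0.02  1.19 -2.05]
alpha -23.84 pos ang -23.17 r 98.0 loopq if tight
[-4.0, -6.9] [-3.4, -5.9] [-3.8, -5.6] [-4.2, -5.4]
```

```bash
python3 -c "
from h import *
st=readout.sense(); Rm=R.from_quat(st['tcp_rot']).as_matrix(); d=-Rm[:,0]; o=st['eef_pos']-Rm[:,2]*4.3; J=o+43*d; T=J+120*d
for n in ['side','scene']:
  im=imaging.camera(n); c=cam(n); u=proj(c,E_).astype(int)-[35,30]; o2=cv2.resize(im[u[1]:u[1]+60,u[0]:u[0]+70],None,fx=9,fy=9,interpolation=cv2.INTER_CUBIC)
  p=lambda P: tuple(((proj(c,P)-u+.5)*9).astype(int).tolist())
  cv2.line(o2,p(J),p(T),(0,0,255),1)
  for axd,col in ((20.9,(255,0,0)),(-5,(0,255,0))):
    a=np.radians(axd); pl=np.array([-np.sin(a),np.cos(a),0]); ax=np.array([np.cos(a),np.sin(a),0])
    for s in (-5,5):
      pts=[p(E_+[0,0,-1.3]+ax*s+12.5*(np.cos(t)*pl+np.sin(t)*np.array([0,0,1]))) for t in np.linspace(0,6.28,40)]
      cv2.polylines(o2,[np.array(pts)],True,col,1)
  cv2.imwrite(f'pics/{n}32.png',o2)
"
```

```text
(no output)
```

View pics/side32.png

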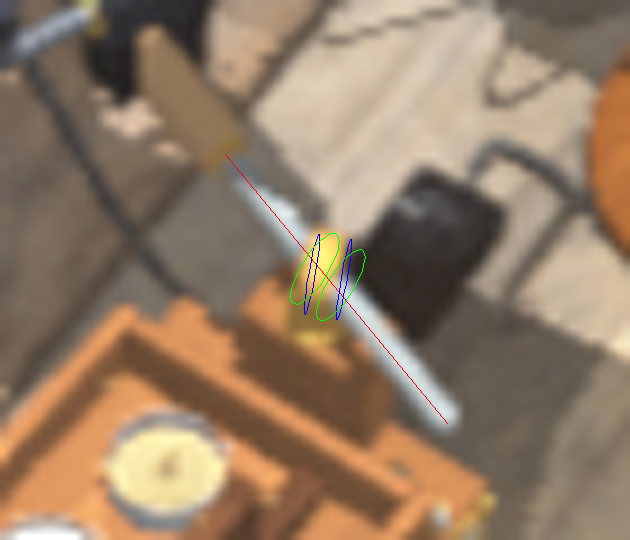

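View pics/scene32.png

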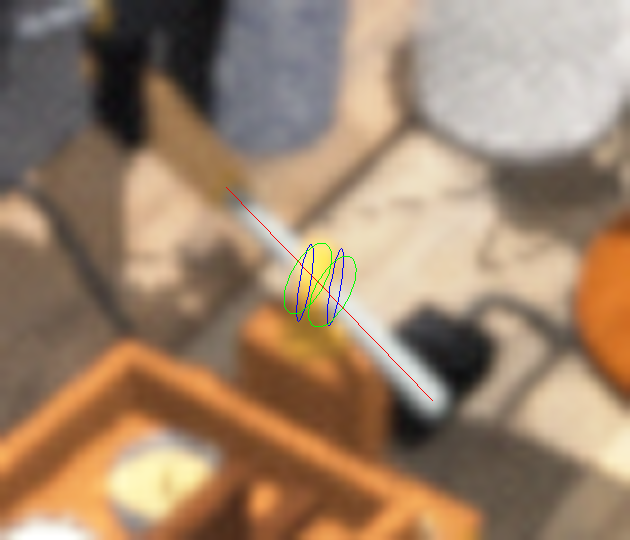

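>>> {"fn": "servo_tool", "kwargs": {
  "moves": [0,-3.4,-6,-0.6,0,0,-3,0,0,0,0,0,0,0]
}}

```text
time_s: 44.35
eef_pos: [615.7, -22.8, 147.6]
tcp_rot: [0.974, -0.227, 0.007, -0.001]
contact_force: [5.4, -1.2, -2.1]
gripper_width: 15.6
```

```bash
cat >> h.py <<'E'
def Meye():
    st=readout.sense(); r=(E_-st['eef_pos'])/1000; F=st['contact_force']; return st['torque'][2]-(r[0]*F[1]-r[1]*F[0])
E
python3 -c "
from h import *
plan(4,4); print('Meye',Meye())
o=[]
for n in ['side','scene']:
  im=imaging.camera(n); c=cam(n)
  for P in (E_,[542.4,224.3,149]):
    u=proj(c,P).astype(int); o.append(cv2.resize(im[u[1]-18:u[1]+18,u[0]-20:u[0]+20],None,fx=9,fy=9,interpolation=cv2.INTER_CUBIC))
cv2.imwrite('pics/eyes33.png',cv2.vconcat([cv2.hconcat(o[:2]),cv2.hconcat(o[2:])]))
"
```

```text
t 44.35 pos [615.7 -22.8 147.6] rotm x [[0.897, -0.442, 0.015], [-0.442, -0.897, -0.002], [0.014, -0.005, -1.0]] F [ 5.4 -1.2 -2.1] w 15.6 q [ 0.    0.35 -0.05  1.6   0.02  1.18 -2.08]
bar yaw 153.77 pitch -0.82 tip [469.5  49.2 149.6] eye at bar x 54.9 axis-eye miss [0.82 1.68 0.55]
tool z [ 0.015 -0.002 -1.   ]
torque [-0.28 -1.27  0.58] q7 [ 0.    0.35 -0.05  1.6   0.02  1.18 -2.08]
alpha -26.23 pos ang -25.13 r 98.0 loopq if tight
[-4.6, -7.4] [-3.6, -5.8] [-4.0, -5.5] [-4.4, -5.2] 
Meye 0.6967072291364895
```

View pics/eyes33.png

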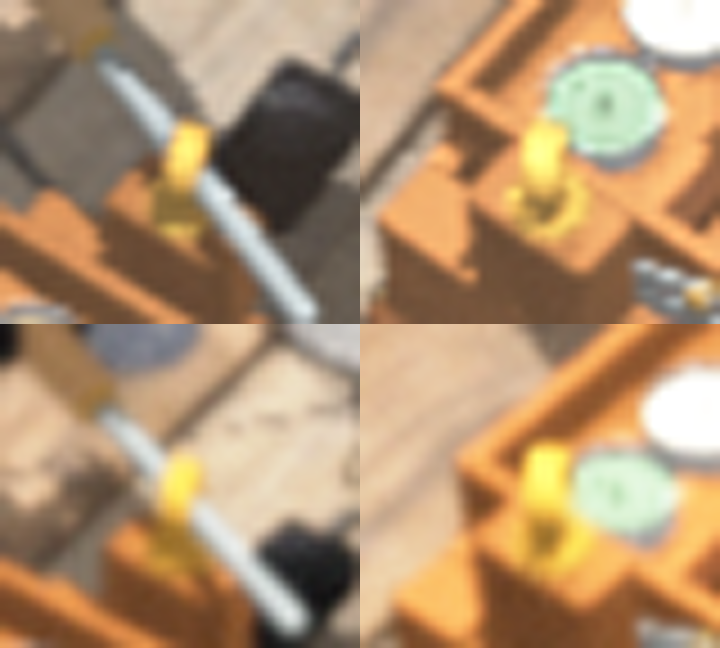

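```bash
python3 -c "
from h import *
plan(7,-6)"
```

```text
t 44.45 pos [615.8 -22.5 147.7] rotm x [[0.898, -0.44, 0.015], [-0.44, -0.898, -0.002], [0.014, -0.004, -1.0]] F [ 6.3 -1.3 -1.1] w 15.4 q [ 0.    0.35 -0.05  1.6   0.02  1.18 -2.08]
bar yaw 153.9 pitch -0.82 tip [469.4  49.2 149.6] eye at bar x 54.9 axis-eye miss [0.85 1.75 0.55]
tool z [ 0.015 -0.002 -1.   ]
torque [-0.27 -1.51  0.59] q7 [ 0.    0.35 -0.05  1.6   0.02  1.18 -2.08]
alpha -26.1 pos ang -24.95 r 97.9 loopq if tight
[2.7, 7.8] [3.0, 9.7] [2.0, 10.0] [0.9, 10.2] [-0.2, 10.2] [-1.2, 10.1] [-2.3, 9.9]
```

>>> {"fn": "servo_tool", "kwargs": {
  "moves": [0,3,8,-0.5,0,0.7,6,0,3,9.5,0,0,0,6,0,2,10,0,0,0,6,0,1,10.2,0,0,0,6,0,0,0,0,0,0,0]
}}

```text
time_s: 44.95
eef_pos: [621.3, 20.7, 145.7]
tcp_rot: [1.0, -0.001, -0.002, -0.001]
contact_force: [2.3, -4.4, -0.0]
gripper_width: 15.5
```

```bash
python3 -c "
from h import *
plan(4,-5)
print(Meye())"
```

```text
t 44.95 pos [621.3  20.7 145.7] rotm x [[1.0, -0.002, -0.004], [-0.002, -1.0, 0.002], [-0.004, -0.002, -1.0]] F [ 2.3 -4.4 -0. ] w 15.5 q [ 0.    0.38 -0.14  1.56  0.05  1.21 -1.72]
bar yaw 179.86 pitch 0.25 tip [458.3  21.1 150.7] eye at bar x 51.3 axis-eye miss [0.01 2.15 0.39]
tool z [-0.004  0.002 -1.   ]
torque [-0.62 -0.39  0.34] q7 [ 0.    0.38 -0.14  1.56  0.05  1.21 -1.72]
alpha -0.14 pos ang 1.17 r 94.3 loopq if tight
[2.8, 6.3] [-1.1, 8.4] [-1.8, 8.3] [-2.5, 8.1] 
-0.0814618127778659
```

>>> {"fn": "servo_tool", "kwargs": {
  "moves": [0,0.5,6.5,-0.4,0,0,6,0,0.3,8.5,0,0,0,5,0,-0.5,7,0,0,0,4,0,0,0,0,0,0,0]
}}

```text
time_s: 45.35
eef_pos: [617.7, 43.9, 143.7]
tcp_rot: [0.991, 0.132, -0.006, -0.001]
contact_force: [0.2, 0.2, -1.1]
gripper_width: 15.1
```

```bash
python3 -c "
from h import *
plan(1,-5)
print(Meye())"
```

```text
t 45.35 pos [617.7  43.9 143.7] rotm x [[0.965, 0.261, -0.012], [0.261, -0.965, 0.001], [-0.012, -0.004, -1.0]] F [ 0.2  0.2 -1.1] w 15.1 q [ 0.    0.39 -0.19  1.56  0.07  1.21 -1.5 ]
bar yaw -164.86 pitch 0.67 tip [460.4   1.4 149.9] eye at bar x 51.1 axis-eye miss [-0.16  0.55 -0.86]
tool z [-0.012  0.001 -1.   ]
torque [0.08 0.08 0.03] q7 [ 0.    0.39 -0.19  1.56  0.07  1.21 -1.5 ]
alpha 15.14 pos ang 15.5 r 94.1 loopq if tight
[0.8, 8.4] 
0.04103391041902753
```

>>> {"fn": "servo_tool", "kwargs": {
  "moves": [0,6,1.2,0.5,0,-0.6,0,0,9.7,2.5,0,0,0,0,0,9.7,2.6,0,0,0,0,0,9.7,2.6,0,0,0,0,0,0,0,0,0,0,0]
}}

```text
time_s: 45.85
eef_pos: [655.1, 51.5, 144.1]
tcp_rot: [0.992, 0.126, -0.001, -0.0]
contact_force: [0.9, 0.4, 0.2]
gripper_width: 15.6
```

```bash
python3 -c "
from h import *
plan(1,-5)
print(Meye())"
```

```text
t 45.85 pos [655.1  51.5 144.1] rotm x [[0.968, 0.251, -0.003], [0.251, -0.968, 0.0], [-0.003, -0.001, -1.0]] F [0.9 0.4 0.2] w 15.6 q [-0.02  0.46 -0.18  1.46  0.08  1.24 -1.52]
bar yaw -165.48 pitch 0.16 tip [497.3  10.6 148.9] eye at bar x 89.2 axis-eye miss [ 0.12 -0.46 -1.2 ]
tool z [-0.003  0.    -1.   ]
torque [0.05 0.07 0.03] q7 [-0.02  0.46 -0.18  1.46  0.08  1.24 -1.52]
alpha 14.52 pos ang 14.32 r 132.2 loopq if tight
[-36.3, -0.2] 
0.053705509461874225
```

>>> {"fn": "servo_tool", "kwargs": {
  "moves": [0,9.7,2.6,0.3,0,0,0,0,9.7,2.6,0,0,0,0,0,9.7,2.6,0,0,0,0,0,9.7,2.6,0,0,0,0,0,9.7,2.6,0,0,0,0,0,0,0,0,0,0,0]
}}

```text
time_s: 46.45
eef_pos: [705.7, 63.6, 143.2]
tcp_rot: [0.992, 0.124, -0.003, 0.0]
contact_force: [-0.7, 0.2, -1.6]
gripper_width: 15.5
```

```bash
python3 -c "
from h import *
plan(1,-5)
im=imaging.camera('side'); crop(im,230,80,390,300,3.4,'pics/s34.png')
o=[]
for n in ['side','scene']:
  im=imaging.camera(n); c=cam(n)
  for P in (E_,[542.4,224.3,149]):
    u=proj(c,P).astype(int); o.append(cv2.resize(im[u[1]-18:u[1]+18,u[0]-20:u[0]+20],None,fx=9,fy=9,interpolation=cv2.INTER_CUBIC))
cv2.imwrite('pics/eyes34.png',cv2.vconcat([cv2.hconcat(o[:2]),cv2.hconcat(o[2:])]))
"
```

```text
t 46.45 pos [705.7  63.6 143.2] rotm x [[0.969, 0.245, -0.005], [0.245, -0.969, -0.001], [-0.005, -0.001, -1.0]] F [-0.7  0.2 -1.6] w 15.5 q [-0.04  0.57 -0.17  1.29  0.09  1.29 -1.53]
bar yaw -165.81 pitch 0.31 tip [547.7  23.6 148.4] eye at bar x 141.3 axis-eye miss [ 0.09 -0.39 -1.53]
tool z [-0.005 -0.001 -1.   ]
torque [ 0.05  0.02 -0.02] q7 [-0.04  0.57 -0.17  1.29  0.09  1.29 -1.53]
alpha 14.19 pos ang 14.07 r 184.3 loopq if tight
[-86.8, -12.8]
```

View pics/s34.png

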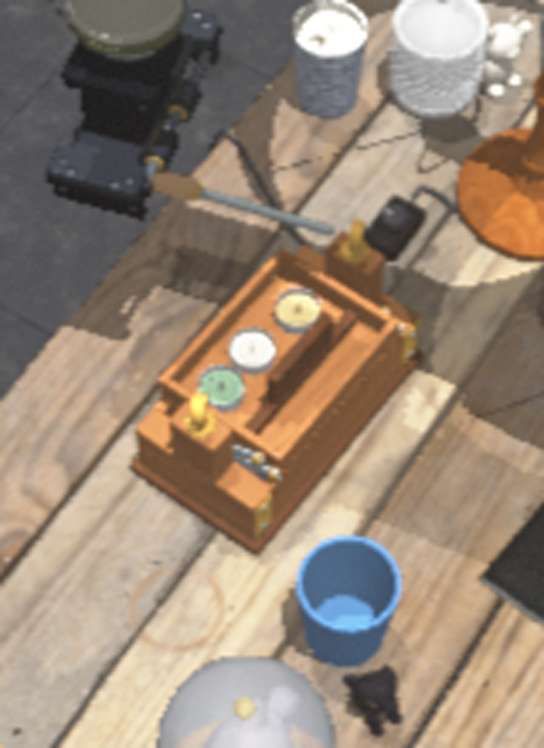

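View pics/eyes34.png

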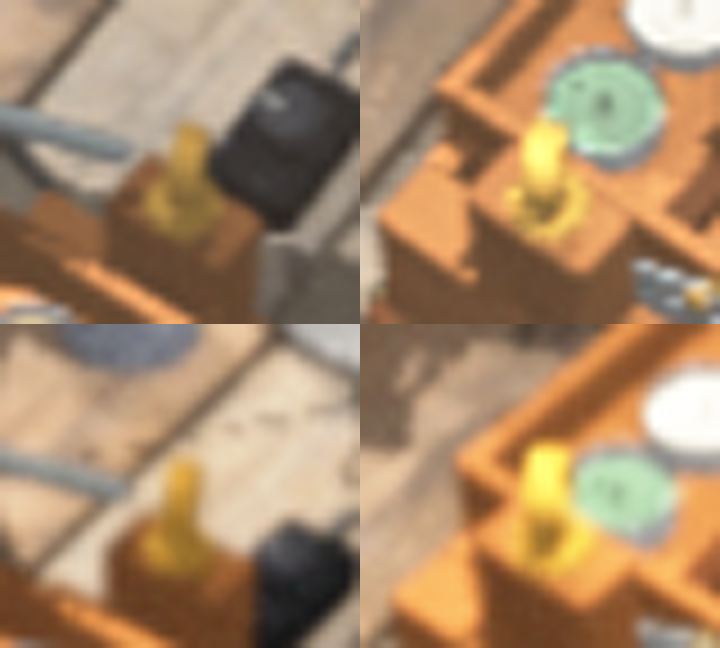

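>>> {"fn": "servo_tool", "kwargs": {
  "moves": [0,10,5,35,0,-0.3,0,0,0,5,40,0,0,-7,0,-20,5,40,0,0,-8,0,-40,0,20,0,0,-8,0,-45,0,0,0,0,-8,0,-45,0,0,0,0,-8,0,-45,0,0,0,0,-8,0,-45,0,0,0,0,-7,0,-15,0,0,0,0,0,0,0,0,0,0,0,0]
}}

```text
time_s: 47.6
eef_pos: [444.8, 75.2, 281.2]
tcp_rot: [0.933, -0.361, 0.0, -0.004]
contact_force: [1.4, -0.1, -1.2]
gripper_width: 15.4
```

```bash
python3 -c "
from h import *
st=S()
im=imaging.camera('wrist'); cv2.imwrite('pics/w35.png',im); np.save('w35.npy',np.r_[st['eef_pos'],st['tcp_rot']])
print(proj(cam('wrist',st),E_))
"
```

```text
t 47.6 pos [444.8  75.2 281.2] rotm x [[0.739, -0.674, 0.004], [-0.674, -0.739, 0.007], [-0.002, -0.008, -1.0]] F [ 1.4 -0.1 -1.2] w 15.4 q [-0.15 -0.08 -0.11  1.8  -0.01  1.42 -2.56]
[298.66032192  66.49563484]
```

View pics/w35.png

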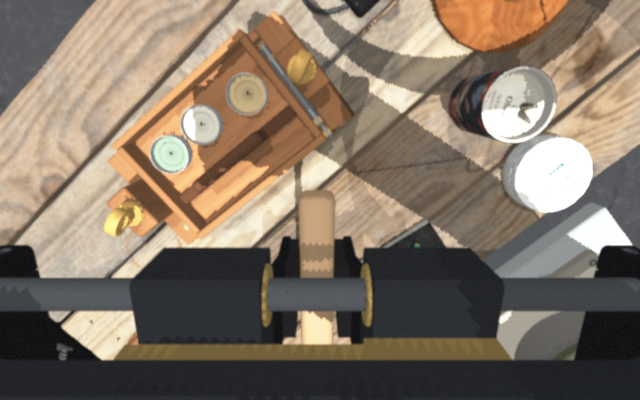

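```bash
cat > ring.py <<'E'
from h import *
import sys
def go(name,npy,out,E2,H2):
    v=np.load(npy); c=cam('wrist',dict(eef_pos=v[:3],tcp_rot=v[3:])); im=cv2.imread(name); o=[]
    for P,ref in ((E2,1),(H2,1)):
        P=np.array(P); u=proj(c,P).astype(int)-[22,20]; 
        base=cv2.resize(im[u[1]:u[1]+40,u[0]:u[0]+44],None,fx=9,fy=9,interpolation=cv2.INTER_CUBIC); a_=base.copy()
        for axd,col in ((20.9,(255,0,0)),(40,(0,200,0))):
            a=np.radians(axd); pl=np.array([-np.sin(a),np.cos(a),0]); ax=np.array([np.cos(a),np.sin(a),0])
            for s in (-5,5):
                pts=np.array([(proj(c,P+ax*s+12.5*(np.cos(t)*pl+np.sin(t)*np.array([0,0,1])))-u+.5)*9 for t in np.linspace(0,6.28,40)]).astype(int)
                cv2.polylines(a_,[pts],True,col,1)
        o+=[cv2.hconcat([base,a_])]
    cv2.imwrite(out,cv2.vconcat(o))
go('pics/w35.png','w35.npy','pics/r35.png',[527,18.8,148.6],[542.4,224.3,148.6])
E
python3 ring.py
```

```text
(no output)
```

View pics/r35.png

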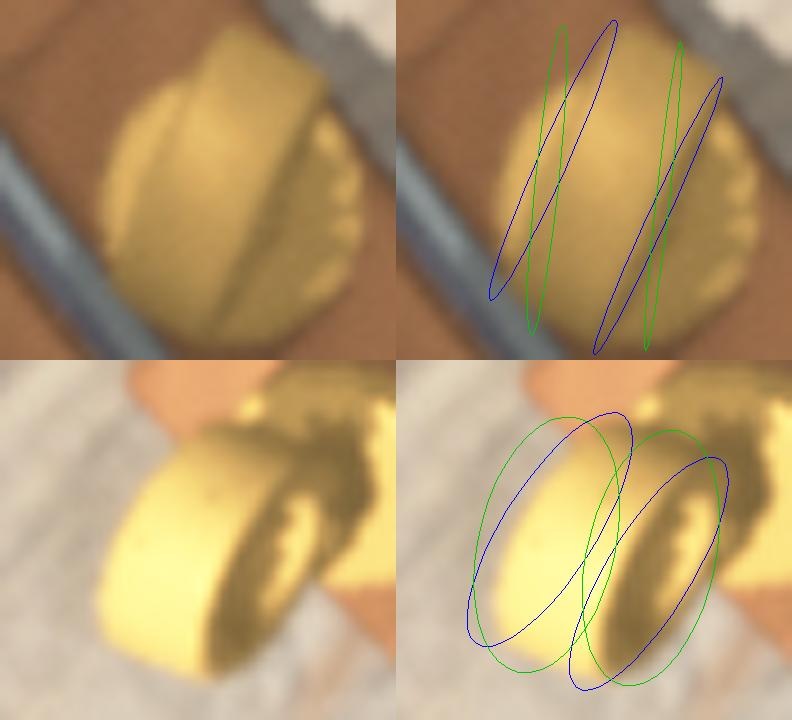

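>>> {"fn": "servo_tool", "kwargs": {
  "moves": [0,5,-5,-20,0,0,5,0,5,0,-25,0,0,3,0,0,0,-20,0,0,0,0,0,0,0,0,0,0,0,0,0,0,0,0,0]
}}

```text
time_s: 48.15
eef_pos: [459.7, 69.1, 215.4]
tcp_rot: [0.956, -0.293, 0.002, -0.005]
contact_force: [0.9, 0.2, -0.6]
gripper_width: 15.4
```

```bash
cat >> ring.py <<'E'
st=S()
im=imaging.camera('wrist'); cv2.imwrite('pics/w36.png',im); np.save('w36.npy',np.r_[st['eef_pos'],st['tcp_rot']])
print(proj(cam('wrist',st),E_),proj(cam('wrist',st),[542.4,224.3,148.6]))
go('pics/w36.png','w36.npy','pics/r36.png',[527,18.8,148.6],[527,18.8,148.6])
E
python3 ring.py
```

```text
t 48.15 pos [459.7  69.1 215.4] rotm x [[0.829, -0.56, 0.006], [-0.56, -0.829, 0.008], [0.0, -0.01, -1.0]] F [ 0.9  0.2 -0.6] w 15.4 q [-0.14 -0.02 -0.1   1.88 -0.01  1.27 -2.4 ]
[322.78566989  83.75521256] [ 62.93422567 240.01823871]
```

View pics/r36.png

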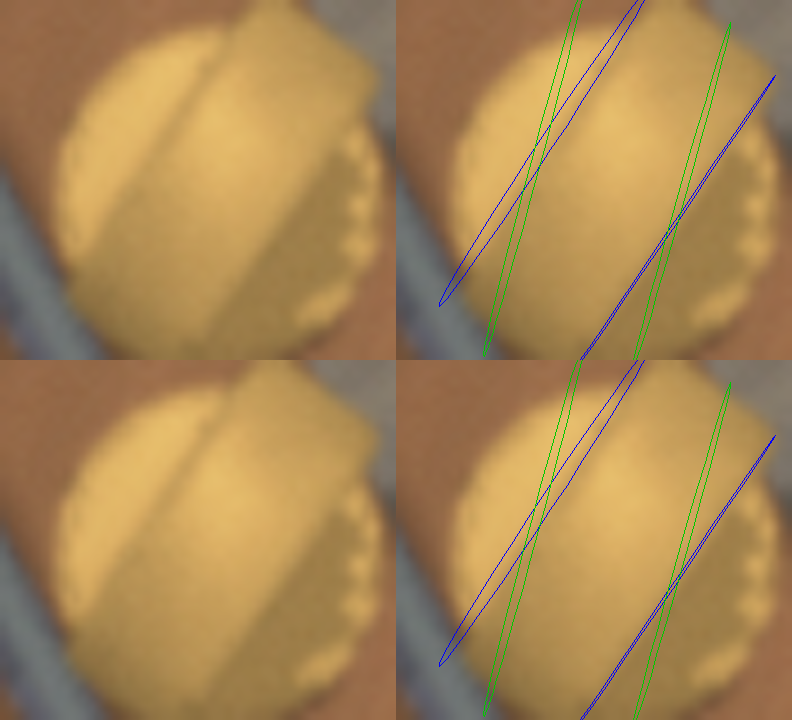

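```bash
python3 -c "
from h import *
c=cam('wrist',dict(eef_pos=np.array([404.8,170.9,284.5]),tcp_rot=np.array([.306,.952,-.002,.010])))
print([onz(c,p,95).round(1) for p in ((380.5,95),(339,95),(422,95),(381,52),(381,138))])
c=cam('wrist',dict(eef_pos=np.array([523.2,353.6,186.2]),tcp_rot=np.array([-.686,.728,.004,-.001])))
print([onz(c,p,95).round(1) for p in ((522,59),)])
for n,p in (('side',(332.5,246)),('scene',(333,260))): print(n,onz(cam(n),p,95).round(1))
"
```

```text
[array([380.1, 264.2,  95. ]), array([357.4, 232.6,  95. ]), array([402.8, 295.8,  95. ]), array([348.9, 284.7,  95. ]), array([414.2, 242.9,  95. ])]
[array([380.1, 262. ,  95. ])]
side [389.  250.8  95. ]
scene [377.9 265.   95. ]
```

>>> {"fn": "servo_tool", "kwargs": {
  "moves": [0,0,10,30,0,0,8,0,0,20,30,0,0,8.5,0,-5,20,30,0,0,8.5,0,-5,20,10,0,0,8.5,0,-5,20,0,0,0,8.5,0,-5,20,0,0,0,8.5,0,-5,20,0,0,0,8.5,0,-5,20,0,0,0,8.5,0,-5,15,0,0,0,8.5,0,0,10,0,0,0,8.5]
}}

```text
time_s: 49.2
eef_pos: [426.5, 250.8, 332.7]
tcp_rot: [0.9, 0.435, 0.006, -0.008]
contact_force: [-0.5, 0.4, -1.5]
gripper_width: 15.4
```

```bash
python3 -c "
from h import *
bar()"
```

```text
t 49.2 pos [426.5 250.8 332.7] rotm x [[0.622, 0.783, 0.004], [0.783, -0.622, 0.02], [0.018, -0.009, -1.0]] F [-0.5  0.4 -1.5] w 15.4 q [-0.35  0.01 -0.27  1.61 -0.01  1.51 -1.29]
bar yaw -128.44 pitch -1.02 tip [325.1 123.1 334.1] eye at bar x 79.5 axis-eye miss [-176.68  136.    184.86]
tool z [ 0.004  0.02  -1.   ]
```

>>> {"fn": "servo_tool", "kwargs": {
  "moves": [0,-10,12,0,0,0,8,0,-10,12,0,0,0,8,0,-10,12,0,0,0,8,0,-10,12,0,0,0,8,0,-5,12,0,0,0,5,0,0,0,0,0,0,0]
}}

```text
time_s: 49.8
eef_pos: [381.0, 316.2, 340.3]
tcp_rot: [0.704, 0.71, 0.008, -0.01]
contact_force: [0.3, -0.3, -1.3]
gripper_width: 15.3
```

>>> {"fn": "servo_tool", "kwargs": {
  "moves": [0,0,0,0,8,0,0,0,0,0,0,8,0,0,0,0,0,0,8,0,0,0,0,0,0,8,0,0,0,0,0,0,8,0,0,0,0,0,0,0,0,0]
}}

```text
time_s: 50.4
eef_pos: [385.9, 314.3, 347.1]
tcp_rot: [0.661, 0.654, 0.266, -0.256]
contact_force: [-1.2, 0.2, -2.5]
gripper_width: 15.6
```

```bash
python3 -c "
from h import *
st=S();bar(st);print(st['effort'].round(1))"
```

```text
t 50.4 pos [385.9 314.3 347.1] rotm x [[0.004, 1.0, 0.016], [0.728, -0.014, 0.686], [0.686, 0.009, -0.728]] F [-1.2  0.2 -2.5] w 15.6 q [-0.26 -0.21 -0.04  1.98 -0.78  1.21 -0.09]
bar yaw -90.33 pitch -43.29 tip [385.2 192.7 238.5] eye at bar x 306.7 axis-eye miss [-142.62   38.    -39.48]
tool z [ 0.016  0.686 -0.728]
[  0.3 -26.8   1.6 -40.1  -6.3  -0.8   2.6]
```

>>> {"fn": "servo_tool", "kwargs": {
  "moves": [0,0,0,0,7,0,0,0,0,0,0,7,0,0,0,0,0,0,6,0,0,0,0,0,0,0,0,0]
}}

```text
time_s: 50.8
eef_pos: [387.2, 313.9, 351.3]
tcp_rot: [0.606, 0.596, 0.377, -0.367]
contact_force: [-0.0, 0.6, -1.6]
gripper_width: 15.3
```

```bash
python3 -c "
from h import *
st=S();bar(st);print(st['effort'].round(1))
for n in ['side','scene']:
  im=imaging.camera(n); crop(im,240,60,440,330,2.2,f'pics/{n}37.png')
"
```

```text
t 50.8 pos [387.2 313.9 351.3] rotm x [[0.005, 1.0, 0.019], [0.447, -0.019, 0.894], [0.895, 0.004, -0.447]] F [-0.   0.6 -1.6] w 15.3 q [-0.25 -0.17  0.12  2.14 -1.16  1.26  0.31]
bar yaw -90.65 pitch -63.46 tip [386.3 237.2 207.4] eye at bar x 268.2 axis-eye miss [-141.47  152.18  -75.2 ]
tool z [ 0.019  0.894 -0.447]
[  0.6 -25.5   1.1 -37.   -6.8   1.9   2.3]
```

View pics/scene37.png

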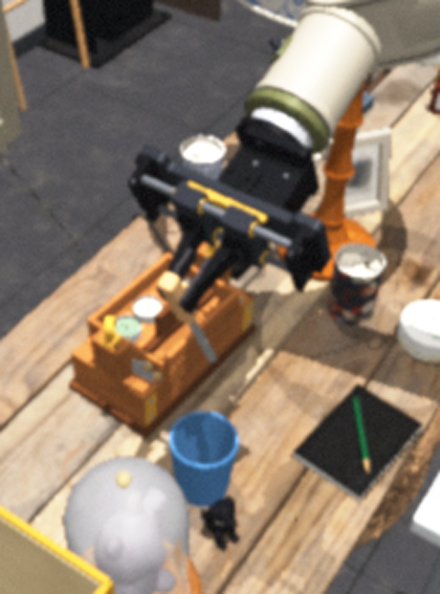

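View pics/side37.png

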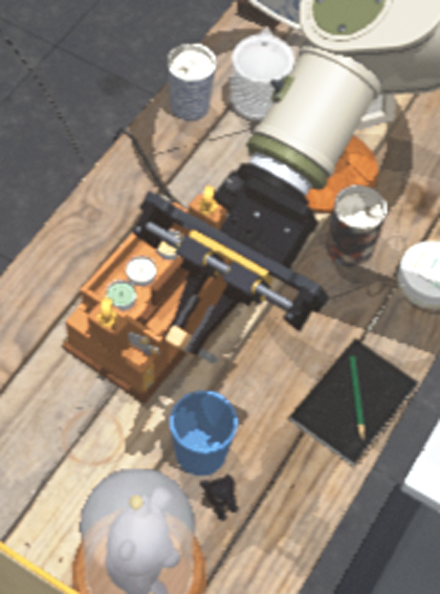

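>>> {"fn": "servo_tool", "kwargs": {
  "moves": [0,-3,4,-10,0,0,0.5,0,-3,4,-20,0,0,0,0,0,0,-25,0,0,0,0,0,0,-20,0,0,0,0,0,0,0,0,0,0]
}}

```text
time_s: 51.4
eef_pos: [379.7, 328.0, 279.2]
tcp_rot: [0.599, 0.609, 0.371, -0.363]
contact_force: [-0.9, 0.5, -0.8]
gripper_width: 15.3
```

```bash
python3 -c "
from h import *
st=S();bar(st);print(st['effort'].round(1))
for n in ['side','scene']:
  im=imaging.camera(n); crop(im,260,140,400,320,3.5,f'pics/{n}38.png')
"
```

```text
t 51.4 pos [379.7 328.  279.2] rotm x [[-0.018, 1.0, 0.002], [0.46, 0.006, 0.888], [0.888, 0.017, -0.46]] F [-0.9  0.5 -0.8] w 15.3 q [-0.29 -0.09  0.12  2.23 -1.22  1.18  0.48]
bar yaw -87.79 pitch -62.58 tip [382.6 249.2 136.5] eye at bar x 216.6 axis-eye miss [-142.72  185.97  -99.27]
tool z [ 0.002  0.888 -0.46 ]
[  0.2 -27.8   0.2 -34.4  -4.6   1.9   1. ]
```

View pics/scene38.png

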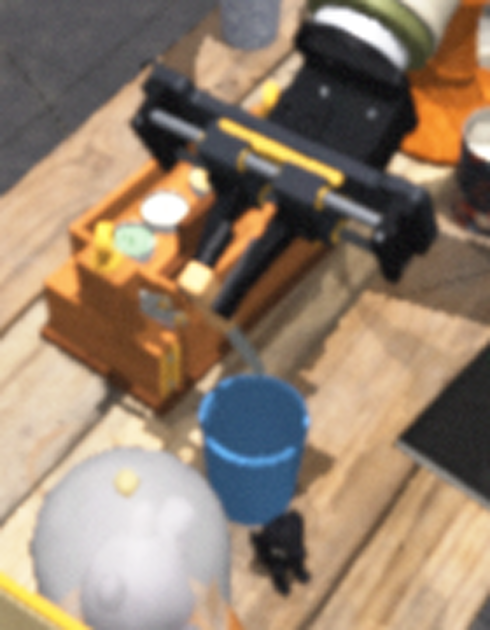

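View pics/side38.png

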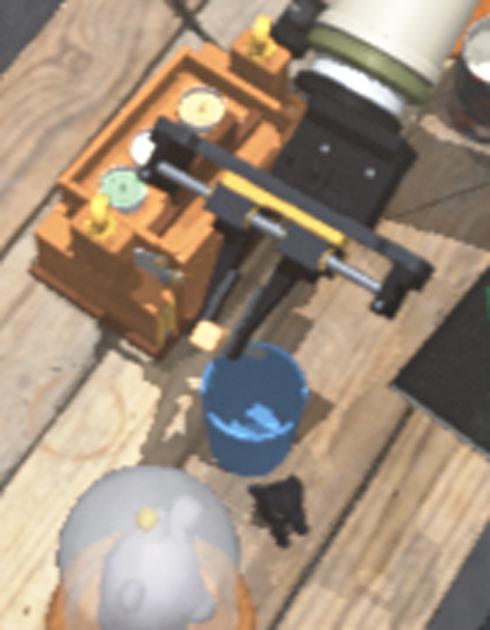

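>>> {"fn": "servo_tool", "kwargs": {
  "moves": [0,0,2,-8,-3,0,0,0,0,2,-12,0,0,0,0,0,0,-15,0,0,0,0,0,0,0,0,0,0]
}}

```text
time_s: 51.9
eef_pos: [382.3, 333.6, 250.6]
tcp_rot: [0.606, 0.62, 0.359, -0.346]
contact_force: [0.3, -0.2, -1.0]
gripper_width: 15.0
```

```bash
python3 -c "
from h import *
st=S();bar(st);print(st['effort'].round(1))
"
```

```text
t 51.9 pos [382.3 333.6 250.6] rotm x [[-0.028, 1.0, 0.007], [0.503, 0.008, 0.864], [0.864, 0.027, -0.503]] F [ 0.3 -0.2 -1. ] w 15.0 q [-0.3  -0.06  0.11  2.24 -1.21  1.12  0.5 ]
bar yaw -86.84 pitch -59.76 tip [386.8 247.9 111.9] eye at bar x 206.2 axis-eye miss [-137.81  185.77 -112.56]
tool z [ 0.007  0.864 -0.503]
[ -0.  -29.7  -0.1 -34.5  -4.3   1.9   0.6]
```

>>> {"fn": "servo_tool", "kwargs": {
  "moves": [0,-3,0,-8,-2,0,0,0,-3,0,-12,0,0,0,0,0,0,-12,0,0,0,0,0,0,0,0,0,0]
}}

```text
time_s: 52.3
eef_pos: [376.6, 334.0, 219.3]
tcp_rot: [0.612, 0.628, 0.348, -0.333]
contact_force: [-1.0, -0.2, -1.2]
gripper_width: 15.3
```

```bash
python3 -c "
from h import *
st=S();bar(st);print(st['effort'].round(1))
for n in ['side','scene']:
  im=imaging.camera(n); crop(im,280,180,380,300,6,f'pics/{n}39.png')
"
```

```text
t 52.3 pos [376.6 334.  219.3] rotm x [[-0.03, 1.0, 0.008], [0.536, 0.009, 0.844], [0.844, 0.03, -0.536]] F [-1.  -0.2 -1.2] w 15.3 q [-0.32 -0.04  0.1   2.27 -1.21  1.07  0.53]
bar yaw -86.78 pitch -57.54 tip [381.4 243.   84.1] eye at bar x 188.9 axis-eye miss [-143.49  187.29 -124.07]
tool z [ 0.008  0.844 -0.536]
[  0.  -29.7   0.1 -33.   -4.    2.1   0.6]
```

View pics/scene39.png

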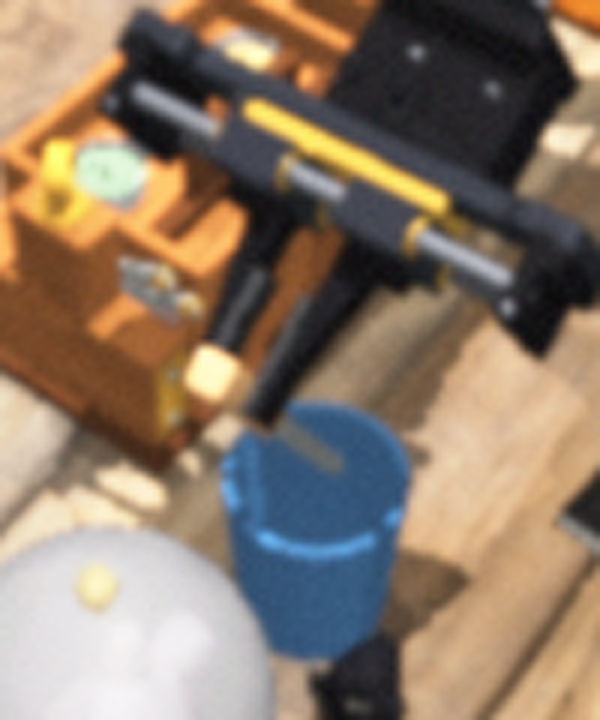

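View pics/side39.png

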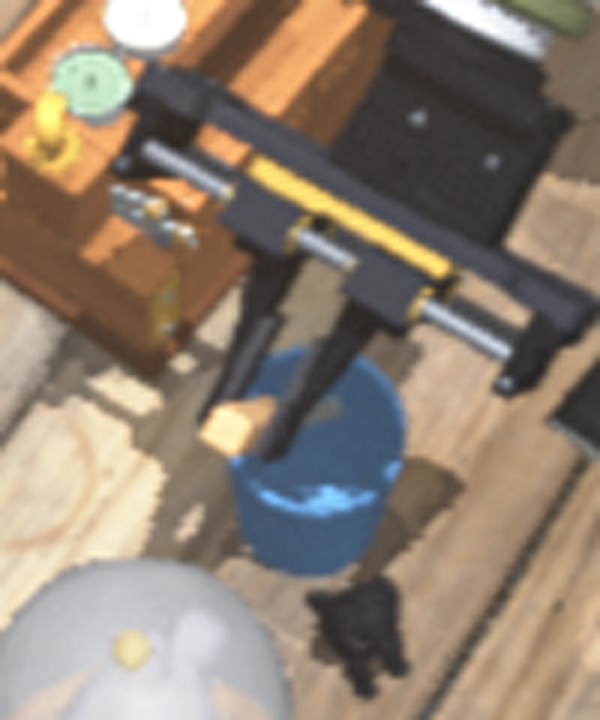

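>>> {"fn": "servo_tool", "kwargs": {
  "moves": [0,0,-1,-12,-0.5,0,0,0,0,-1,-12,0,0,0,0,0,-1,-10,0,0,0,0,0,0,0,0,0,0]
}}

```text
time_s: 52.8
eef_pos: [378.3, 331.0, 186.6]
tcp_rot: [0.612, 0.63, 0.347, -0.328]
contact_force: [0.4, -0.4, -0.6]
gripper_width: 15.6
```

```bash
python3 -c "
from h import *
st=S();bar(st)
"
```

```text
t 52.8 pos [378.3 331.  186.6] rotm x [[-0.035, 0.999, 0.011], [0.543, 0.009, 0.839], [0.839, 0.035, -0.543]] F [ 0.4 -0.4 -0.6] w 15.6 q [-0.32  0.02  0.1   2.29 -1.25  1.04  0.62]
bar yaw -86.34 pitch -57.0 tip [383.9 238.8  52.2] eye at bar x 162.6 axis-eye miss [-141.59  196.92 -133.47]
tool z [ 0.011  0.839 -0.543]
```

>>> {"fn": "servo_tool", "kwargs": {
  "moves": [0,-1,2,-8,-2,0,0,0,-1,1,-8,-1,0,0,0,0,0,0,0,0,0]
}}

```text
time_s: 53.1
eef_pos: [376.8, 334.1, 170.4]
tcp_rot: [0.621, 0.639, 0.33, -0.311]
contact_force: [-0.7, 0.7, -0.1]
gripper_width: 15.7
```

```bash
python3 -c "
from h import *
st=S();bar(st)
for n in ['side','scene']:
  im=imaging.camera(n); crop(im,280,180,380,300,6,f'pics/{n}40.png')
"
```

```text
t 53.1 pos [376.8 334.1 170.4] rotm x [[-0.035, 0.999, 0.012], [0.588, 0.011, 0.809], [0.808, 0.035, -0.588]] F [-0.7  0.7 -0.1] w 15.7 q [-0.34  0.02  0.09  2.29 -1.21  0.98  0.58]
bar yaw -86.6 pitch -53.89 tip [382.4 234.7  41.3] eye at bar x 164.3 axis-eye miss [-143.03  189.87 -144.46]
tool z [ 0.012  0.809 -0.588]
```

View pics/scene40.png

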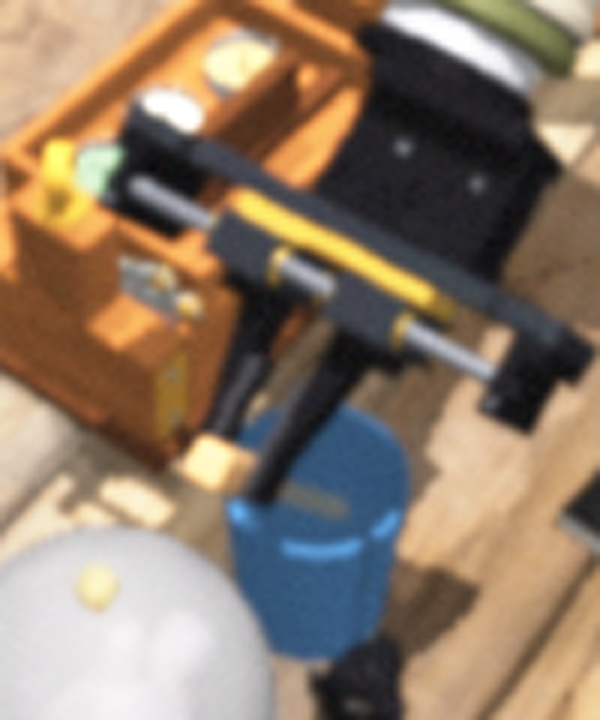

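>>> {"fn": "servo_tool", "kwargs": {
  "moves": [0,-1,5,0,0,0,0,0,0,3,-8,0,0,0,0,0,1,-6,0,0,0,0,0,0,0,0,0,0]
}}

```text
time_s: 53.6
eef_pos: [376.9, 343.3, 156.5]
tcp_rot: [0.621, 0.638, 0.332, -0.311]
contact_force: [1.1, -4.0, -0.6]
gripper_width: 15.5
```

```bash
python3 -c "
from h import *
st=S();bar(st)
"
```

```text
t 53.6 pos [376.9 343.3 156.5] rotm x [[-0.035, 0.999, 0.015], [0.587, 0.009, 0.81], [0.809, 0.037, -0.587]] F [ 1.1 -4.  -0.6] w 15.5 q [-0.34  0.05  0.06  2.3  -1.26  0.96  0.62]
bar yaw -86.56 pitch -54.0 tip [382.6 244.2  27.2] eye at bar x 158.0 axis-eye miss [-143.03  203.12 -153.55]
tool z [ 0.015  0.81  -0.587]
```

>>> {"fn": "servo_tool", "kwargs": {
  "moves": [0.5,0,0,0,0,0,0,0.5,0,0,0,0,0,0,0.6,0,0,0,0,0,0,0.6,0,0,0,0,0,0]
}}

```text
time_s: 54.0
eef_pos: [377.0, 343.4, 156.7]
tcp_rot: [0.621, 0.638, 0.332, -0.311]
contact_force: [-0.6, 0.1, -0.4]
gripper_width: 39.7
```

```bash
python3 -c "
from h import *
st=S()
for n in ['side','scene']:
  im=imaging.camera(n); crop(im,280,180,380,300,6,f'pics/{n}41.png')
"
```

```text
t 54.0 pos [377.  343.4 156.7] rotm x [[-0.035, 0.999, 0.015], [0.586, 0.008, 0.81], [0.81, 0.037, -0.586]] F [-0.6  0.1 -0.4] w 39.7 q [-0.34  0.05  0.06  2.3  -1.26  0.96  0.62]
```

View pics/side41.png

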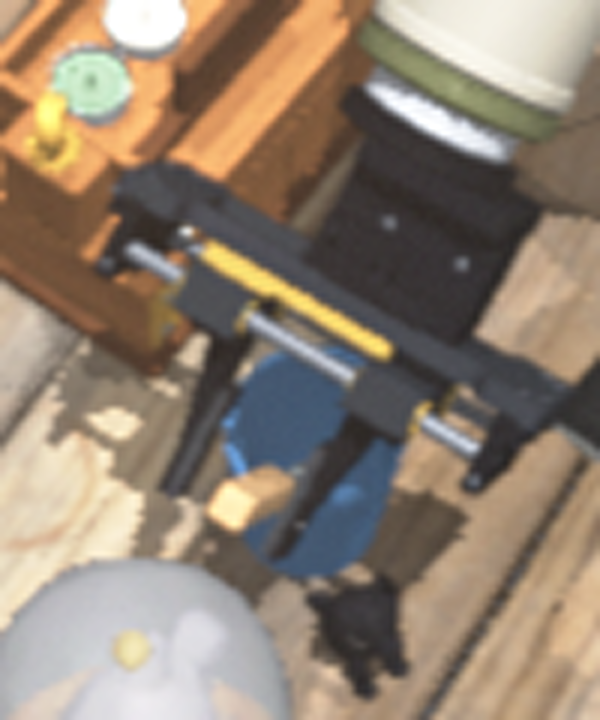

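View pics/scene41.png

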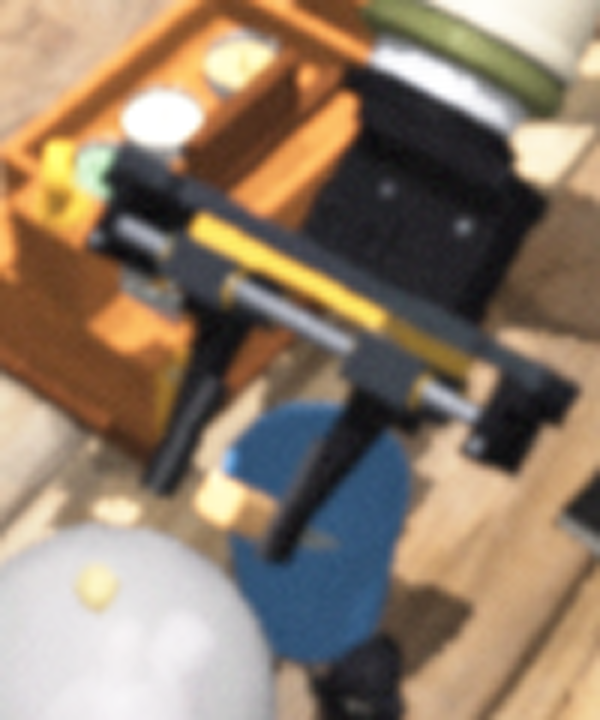

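>>> {"fn": "servo_tool", "kwargs": {
  "moves": [0.6,0,-6,6,0,0,0,0.6,0,-12,10,0,0,0,0.6,0,-16,12,0,0,0,0.6,0,-16,12,0,0,0,0.6,0,-16,14,0,0,0,0.6,0,0,0,0,0,0]
}}

```text
time_s: 54.7
eef_pos: [376.3, 273.3, 214.4]
tcp_rot: [0.621, 0.638, 0.331, -0.311]
contact_force: [-0.5, -0.2, -0.1]
gripper_width: 52.5
```

```bash
python3 -c "
from h import *
st=S()
"
```

```text
t 54.7 pos [376.3 273.3 214.4] rotm x [[-0.035, 0.999, 0.014], [0.587, 0.009, 0.81], [0.809, 0.036, -0.587]] F [-0.5 -0.2 -0.1] w 52.5 q [-0.25 -0.08  0.15  2.26 -1.07  1.14  0.52]
```

Clear of the bar. Rise, untilt, and move away for a final look.

>>> {"fn": "servo_tool", "kwargs": {
  "moves": [0.6,5,-10,25,-4,0,0,0.6,10,-10,30,-8,0,0,0.6,15,-10,30,-8,0,0,0.6,15,-10,20,-8,0,0,0.6,15,-10,10,-8,0,0,0.6,15,-10,0,-8,0,0,0.6,15,0,0,-8,0,0,0.6,10,0,0,-2,0,0,0.6,0,0,0,0,0,0]
}}

```text
time_s: 55.6
eef_pos: [479.2, 213.1, 334.4]
tcp_rot: [0.698, 0.716, 0.0, 0.022]
contact_force: [-0.8, -0.3, -0.4]
gripper_width: 51.8
```

```bash
python3 -c "
from h import *
st=S()
for n in ['side','scene']:
  im=imaging.camera(n); cv2.imwrite(f'pics/{n}42.png',im); crop(im,240,100,400,310,3.7,f'pics/{n}42c.png')
im=imaging.camera('wrist'); cv2.imwrite('pics/w42.png',im)
"
```

```text
t 55.6 pos [479.2 213.1 334.4] rotm x [[-0.025, 0.999, 0.031], [0.999, 0.026, -0.03], [-0.031, 0.031, -0.999]] F [-0.8 -0.3 -0.4] w 51.8 q [-0.37  0.07 -0.17  1.54  0.05  1.52 -0.52]
```

View pics/side42c.png

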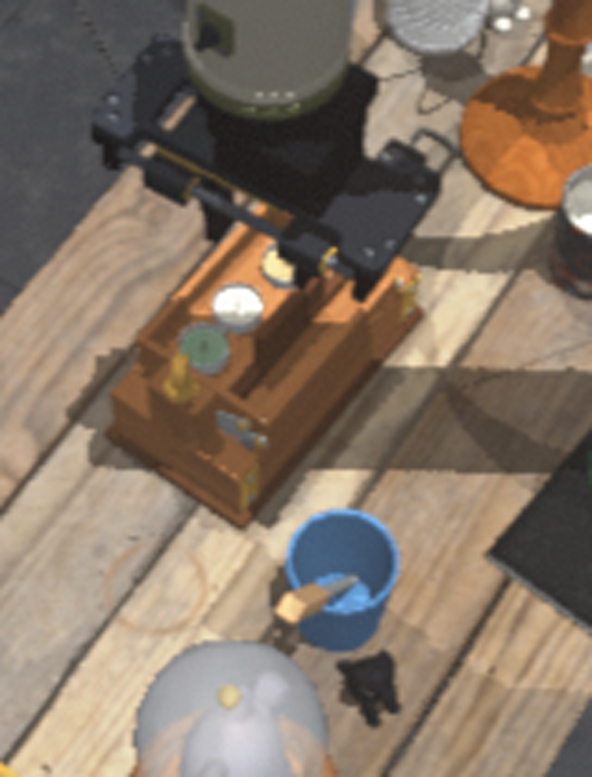

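View pics/scene42c.png

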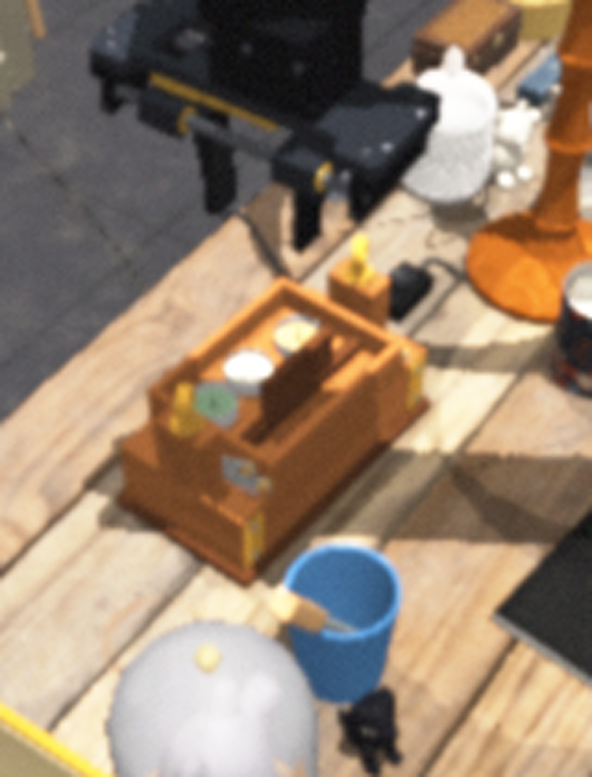

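View pics/w42.png

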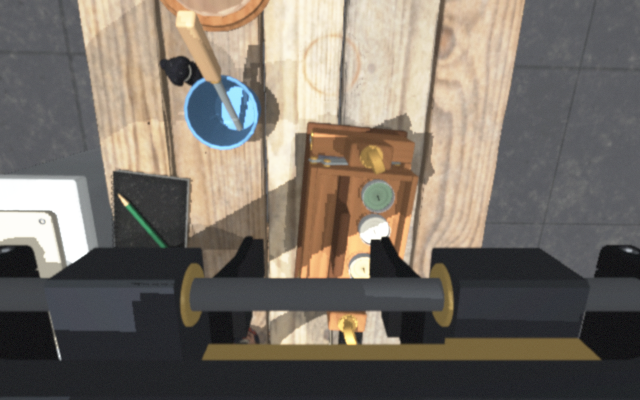

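```bash
python3 -c "
from h import *
s=cam('scene');d=cam('side');w=cam('wrist')
f=lambda p:np.array(p)/3.7+[240,100]
e=tri([(s,f((283,605))),(d,f((290,610))),(w,(186,18))]); j=tri([(s,f((325,622))),(d,f((325,590))),(w,(215,80))])
print(e,j,np.linalg.norm(e-j)); u=(e-j)/np.linalg.norm(e-j); print('lean',np.degrees(np.arccos(u[2])))
print('tip', j-u*120)
print('wrist tip at z 8',onz(w,(240,128),8), 'end at z', [(z,onz(w,(190,18),z).round()) for z in (150,165,180)])
t=onz(w,(240,128),8)
print([ (z,np.linalg.norm(onz(w,(190,18),z)-t).round(), np.degrees(np.arccos((z-8)/np.linalg.norm(onz(w,(190,18),z)-t))).round(1)) for z in (140,150,160,170,180)])
"
```

```text
[374.80610854 341.76743834 170.58187723] [376.71945848 293.24394859  97.60083806] 87.66083529121768
lean 33.639584486020205
tip [379.33866684 226.81954422  -2.30380775]
wrist tip at z 8 [385.41432371 236.23007722   8.        ] end at z [(150, array([372., 345., 150.])), (165, array([376., 342., 165.])), (180, array([381., 340., 180.]))]
[(140, np.float64(173.0), np.float64(40.2)), (150, np.float64(179.0), np.float64(37.6)), (160, np.float64(186.0), np.float64(35.3)), (170, np.float64(193.0), np.float64(33.1)), (180, np.float64(201.0), np.float64(31.1))]
```

```bash
python3 -c "
from h import *
S(); print(arm.sign_off())
"
```

```text
t 55.75 pos [478.4 211.4 335. ] rotm x [[-0.022, 0.999, 0.032], [0.999, 0.023, -0.028], [-0.029, 0.031, -0.999]] F [ 0.2  0.4 -0.4] w 51.9 q [-0.37  0.06 -0.17  1.55  0.05  1.52 -0.52]
the job is handed in; nothing more can be done
None
```

I finished every step of the task and handed the job in at about 56 s of the 208 s allowed; no verdict was reported.

- **Soaps:** I swung the tray back to its stop and laid the white and pink bars flat side by side in the compartment. I saw no green bar in any picture. Then I swung the tray shut and let go of it.
- **Strap eye:** I slid the bar's shaft through the loop and turned the eye clockwise with the bar. At the end the moment rose to about 0.7 N m and the loop stopped following, which I took as the hard stop. After I withdrew the bar, wrist pictures put the loop's axis within about 1° of the home direction.
- **Bar:** It rests in the blue cup, shaft down and handle up. It leans about 32–34° with its tip at the cup floor.
- **Bystanders:** In the last pictures the dog stands where it was. I never moved near the candles, but I did not measure them again.

**Checks that were less clear:**
- The bar ran roughly 0.8 rad ahead of the loop at the end, more than the stated 0.4 rad of slack. I relied on the pictures and the moment instead.
- While I turned the bar back, it briefly pressed sideways on the loop with about 4 N. The later pictures still showed the eye home.
- Joint 5 came within about 0.01 rad of its limit at the cup, and joint 7 within 0.04 rad of its limit at one viewing pose. Neither reading passed its range.

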